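Unload the fuse holders after a test

TASK

Switch the test circuit off with the red lever (swing it right over, away from the robot) before taking out any fuse. Then roll every fuse sideways out of its spring clips, past the copper leaves and without wrenching it up against the steel hooks, and stand every fuse upright on its end in the black tray, the one lying there too. When all of them stand in the tray, press the green button right down to report the holders clear, and leave the lever off, the fuses standing, and the other things on the bench where they are.

Things in the scene. Friction and masses are not known exactly. Their poses are not given: they have to be found in the camera images.
- holder1: Fuse holder 1, one of three alike, fixed on the bench, place and yaw vary; may be empty. Black base plate 84 mm (x) by 140 mm (y), 18 mm high; origin at the centre of its underside. Two clips 14 mm wide at y = -46 and +46 mm take the fuse's brass caps, leaving 78 mm of the fuse's middle free for fingers from above, with only the base plate below it.
- holder2: Fuse holder 2, one of three alike, fixed on the bench, place and yaw vary; may be empty. Black base plate 84 mm (x) by 140 mm (y), 18 mm high; origin at the centre of its underside. Two clips 14 mm wide at y = -46 and +46 mm take the fuse's brass caps, leaving 78 mm of the fuse's middle free for fingers from above, with only the base plate below it.
- holder3: Fuse holder 3, one of three alike, fixed on the bench, place and yaw vary; may be empty. Black base plate 84 mm (x) by 140 mm (y), 18 mm high; origin at the centre of its underside. Two clips 14 mm wide at y = -46 and +46 mm take the fuse's brass caps, leaving 78 mm of the fuse's middle free for fingers from above, with only the base plate below it.
- holder1_seat (a point): Place of a seated fuse's centre in holder 1: 60 mm above the holder's origin, same axes; the fuse lies along y. Each clip: white seat (top 20 mm below this point) and a rigid steel back jaw on the +x side with a hook over the fuse: underside 22 mm above this point, top 27 mm above it, from x = +4 to +26 mm. Lifting straight up jams the fuse under the hooks.
- holder2_seat (a point): Place of a seated fuse's centre in holder 2: 60 mm above the holder's origin, same axes; the fuse lies along y. Each clip: white seat (top 20 mm below this point) and a rigid steel back jaw on the +x side with a hook over the fuse: underside 22 mm above this point, top 27 mm above it, from x = +4 to +26 mm. Lifting straight up jams the fuse under the hooks.
- holder3_seat (a point): Place of a seated fuse's centre in holder 3: 60 mm above the holder's origin, same axes; the fuse lies along y. Each clip: white seat (top 20 mm below this point) and a rigid steel back jaw on the +x side with a hook over the fuse: underside 22 mm above this point, top 27 mm above it, from x = +4 to +26 mm. Lifting straight up jams the fuse under the hooks.
- jaw1 (a joint): Angle (rad) of the two copper leaf jaws of holder 1, which move together: 0 = shut, grows as they fold outwards to the holder's -x, up to 1.1. 75 mm high, hinged at the foot, sprung shut; both together give way under about 3 to 12 N. A fuse comes out by rolling it 25 to 30 mm sideways to -x against them, and then up.
- jaw2 (a joint): Angle (rad) of the two copper leaf jaws of holder 2, which move together: 0 = shut, grows as they fold outwards to the holder's -x, up to 1.1. 75 mm high, hinged at the foot, sprung shut; both together give way under about 3 to 12 N. A fuse comes out by rolling it 25 to 30 mm sideways to -x against them, and then up.
- jaw3 (a joint): Angle (rad) of the two copper leaf jaws of holder 3, which move together: 0 = shut, grows as they fold outwards to the holder's -x, up to 1.1. 75 mm high, hinged at the foot, sprung shut; both together give way under about 3 to 12 N. A fuse comes out by rolling it 25 to 30 mm sideways to -x against them, and then up.
- fuse1_mid (a point): Centre of cartridge fuse 1 (all alike): rigid, 120 mm long over all, axis along its own y, both ends alike. Round white ceramic barrel 40 mm in diameter with a red band in the middle, brass caps 19 mm long, and at each end a square steel plate 43 by 43 by 5 mm, on which it lies or stands without rolling. 0.2 to 0.4 kg. If present it starts clipped in holder 1.
- fuse2_mid (a point): Centre of cartridge fuse 2 (all alike): rigid, 120 mm long over all, axis along its own y, both ends alike. Round white ceramic barrel 40 mm in diameter with a red band in the middle, brass caps 19 mm long, and at each end a square steel plate 43 by 43 by 5 mm, on which it lies or stands without rolling. 0.2 to 0.4 kg. If present it starts clipped in holder 2.
- fuse3_mid (a point): Centre of cartridge fuse 3 (all alike): rigid, 120 mm long over all, axis along its own y, both ends alike. Round white ceramic barrel 40 mm in diameter with a red band in the middle, brass caps 19 mm long, and at each end a square steel plate 43 by 43 by 5 mm, on which it lies or stands without rolling. 0.2 to 0.4 kg. If present it starts clipped in holder 3.
- fuse4_mid (a point): Centre of cartridge fuse 4 (all alike): rigid, 120 mm long over all, axis along its own y, both ends alike. Round white ceramic barrel 40 mm in diameter with a red band in the middle, brass caps 19 mm long, and at each end a square steel plate 43 by 43 by 5 mm, on which it lies or stands without rolling. 0.2 to 0.4 kg. It starts lying loose in the tray.
- tray: Receiving tray fixed on the bench: 280 mm (x) by 300 mm (y), black rubber floor 4 mm above the bench, aluminium rim 12 mm high and 5 mm thick. Origin at the centre of its underside; position and yaw vary. Fuses may stand anywhere in it.
- control: White control box fixed on the bench, 150 mm (x) by 170 mm (y), 50 mm high, black top, carrying the red isolator lever and the green button; origin at the centre of its underside; position and yaw vary.
- isolator (a joint): Angle of the red isolator lever (rad): 0 = on, leaning to the control box's -x (towards the robot); about 1.0 = off, leaning to the box's +x; it stays where it is left.
- isolator_tip (a point): Tip of the red isolator lever, which is a ball 26 mm in diameter on a 75 mm arm; hinged 72 mm above the bench about an axis along the control box's y, at x = +15, y = -35 mm of the box. It takes about 1 N.
- clear (a joint): Travel of the green button (m): 0 = up, 0.006 = fully down (about 4 N); it springs back.
- clear_top (a point): Centre of the top face of the green button, 32 mm in diameter, pressed downwards; on the control box at x = -20, y = +45 mm.
- weight: Bystander: steel slotted weight, 80 mm in diameter and 60 mm high, on the bench beyond the tray.
- driver: Bystander: screwdriver lying on the bench beyond the tray.
- meter: Bystander: yellow hand meter, 90 by 160 by 36 mm, lying on the bench.

How it is judged (in metres and radians):
On the way, in this order (a step that is already met when the one before it is completed fails the run):
1. the isolator lever is swung over to off (value of joint isolator above 0.8 rad), for 0.2 s.
2. every fuse stands upright in the tray, released (angle between the y axis of each of fuse1, fuse2, fuse3, fuse4 and the z axis of tray, either way round below 0.1 rad and x of fuse1_mid in the frame of tray between -0.137 and 0.137 m and y of fuse1_mid in the frame of tray between -0.147 and 0.147 m and z of fuse1_mid in the frame of tray between 0.058 and 0.071 m and linear speed of each of fuse1, fuse2, fuse3, fuse4 below 0.03 m/s and contact force between each of fuse1, fuse2, fuse3, fuse4 and the fingers below 0.1 N and x of fuse2_mid in the frame of tray between -0.137 and 0.137 m and y of fuse2_mid in the frame of tray between -0.147 and 0.147 m and z of fuse2_mid in the frame of tray between 0.058 and 0.071 m and x of fuse3_mid in the frame of tray between -0.137 and 0.137 m and y of fuse3_mid in the frame of tray between -0.147 and 0.147 m and z of fuse3_mid in the frame of tray between 0.058 and 0.071 m and x of fuse4_mid in the frame of tray between -0.137 and 0.137 m and y of fuse4_mid in the frame of tray between -0.147 and 0.147 m and z of fuse4_mid in the frame of tray between 0.058 and 0.071 m), for 0.3 s.
3. the green button is pressed right down (all of step 2 and value of joint clear above 0.0045 m), for 0.05 s.
At the end, for the whole second after the job is handed in: every fuse present stands upright (within 0.1 rad) on the tray floor, its centre inside the rim, at rest and released; the lever is off (above 0.8 rad) and the button is up again (all of step 2 and value of joint isolator above 0.8 rad and value of joint clear below 0.002 m); the robot touches nothing.
It fails at once if a fuse is lifted out while the lever is still on (value of joint isolator below 0.8 rad and height (world z) of any of fuse1_mid, fuse2_mid, fuse3_mid above 0.1 m).
It fails at once if a fuse is wrenched against its holder (over 60 N) (contact force between fuse1 and holder1 above 60 N or contact force between fuse2 and holder2 above 60 N or contact force between fuse3 and holder3 above 60 N).
It fails at once if a bystander is moved more than 30 mm (distance of any of weight, driver, meter from where it was at the start of the episode above 0.03 m).
Of fuse1, fuse2, fuse3 only 2 to 3 are there at a start; the rules pass over those that are not, and their reading is None.
At some moment in a run one of fuse4 may be knocked a few centimetres aside while the robot is not near it.
Once in a run the grip may slacken for a moment while it holds something.
It also fails if it takes over 210 s, if anything falls off the work surface, if the arm or the gripper's body presses on something with over 40 N, if the wrist force passes 120 N, or if a joint passes its speed limit or range.

ROBOT

A 6-joint arm with a two-finger parallel gripper is mounted at the origin on the work surface. World frame = base frame: x ahead of the robot, y to its left, z up, the work surface at z = 0. Lengths are in m, angles in degrees, forces in N, time in s.
With the tool pointing down it reaches from about 0.35 to 0.875 m from the base axis. Payload 4.2 kg.
Tool frame: the origin (TCP) lies on the centre line of the jaws, within the pads' length; the fingertips stand 22 mm ahead of it and the grasp point (between the pads) lies 3 mm ahead of it (r.tcp_to_tips is the distance from the TCP to the fingertips, in m); z points along the fingers, y is the line along which they close (so a half turn about z gives the same grasp; the last joint's range is limited). The gripper opens to 87 mm and grips with 3 to 60 N. Pads are 19 mm wide; open, the fingers measure 117 mm over their backs; the gripper's body (75 mm by 190 mm) begins 51 mm behind the grasp point.
Start: joints at [86.837, 22.042, 0.453, 0, -68.411, -14.817], TCP at [0.193, 0.594, 0.245] pointing down, gripper open.
Joint ranges: [-179.83, 179.83], [-69.29, 118.12], [-61.27, 80.66], [-181.25, 117.63], [-171.15, -9.14], [-177.46, 177.46]. Speed limits (degrees/s): [159.86, 159.86, 180, 180, 180, 180].

INTERFACE

Orientations are given as a 3x3 rotation matrix whose columns are the frame's x, y, z axes.
In Python, from station import r gives the robot as it stands.
- The arm moves only by the tool apply_moves, never from a script. Its argument "plan" is a list of rows, each an object with "grip": the opening, from 0 (shut) to 1 (fully open); "offset": the shift along the tool's x, y, z in cm, a list of three; "spin": the turn about the tool's z in rad. A call has 1 to 5 rows; each row is the pose to reach, as a shift and turn from the pose commanded when the call began, along the tool's axes at that moment; what a row does not reach only later rows make up. A row lasts 1/10 s, in which the tool goes at most 50 mm and 8.59 degrees, less where a joint would pass 70% of its speed; a pose out of reach is approached as far as the arm can. A call with a gripper value outside its range is refused whole. The fingers move at their own pace and stop on an object; the grip force is fixed at half the most. Time passes only in rows, so rows that repeat a pose let the fingers close. It gives the time, the measured TCP pose, the force, the opening and the grip force at its end, in the units of the state.
- r.sense(): the state, without advancing time (a new reading comes with each control period).
- r.capture(name): name is "scene" or "top" or "wrist"; returns a dict with "img" (480x640x3 uint8, blue, green, red), "depth" (480x640 float32, m along the optical axis (not along the pixel's ray), 0 where there is no reading), "mtx" (3x3 intrinsics, pixels), "dist_coeffs" ([k1, k2, p1, p2, k3] as OpenCV has them; the pictures are not rectified), "R" (3x3) and "t" (3): a world point X has camera coordinates R X + t. Camera axes: x right, y down, z forward; pixel columns grow to the right and rows downward; lengths in m; the calibration is good to about 2 mm. A picture is of the moment at which its call begins.
- r.finish_job(): hands the job in; it is judged then, once.
The state is a dict: "time_s": time; "joints": joint angles; "joint_velocities": joint speeds; "effort": joint torques, N m; "tcp_pos": TCP position; "ee_rot": TCP orientation; "wrist_force": force on the tool from outside, world axes, zero at the start; "moment": the same for the moment, N m; "gripper_width": opening from 0.0 (shut) to 1.0 (fully open); "gripper_force": force on a finger pad.
Only numpy, scipy, OpenCV 4.12 (cv2) and the standard library are available. Lean on these libraries where they do the work, as an engineer would, in place of code of your own. Each camera call takes 0.05 s, during which the arm holds its last target. There are 200 camera calls.

## Working session

There is one attempt and no reset: what is moved stays moved. The work goes in short steps, Python scripts to look and compute and a tool call to move; the robot and the scene stay as the last step left them, time stands still between calls to the robot, and variables do not carry over. Pictures are saved under pics/ and viewed, at most 14 in all, crops included, and the job is handed in when it is done.

Besides the shell and the picture viewer there is one more tool, called after "Emit:" as name([rows], argument=value, ...), one row to a line, values as JSON. apply_moves: Moves the arm, as the interface text tells. Its arguments: {"type":"object","properties":{"plan":{"type":"array"}},"required":["plan"]}

```bash
ls; mkdir -p pics; cat > h.py <<'E'
import numpy as np, cv2
from station import r
def cap(n,f=None):
    c=r.capture(n)
    if f: cv2.imwrite(f'pics/{f}.png',c['img'])
    np.savez(f'/tmp/{f or n}.npz',**c)
    return c
def ray(c,uv):
    p=cv2.undistortPoints(np.array(uv,float).reshape(-1,1,2),np.array(c['mtx']),np.array(c['dist_coeffs']))[:,0]
    return p
def onz(c,uv,z):
    "pixels -> world at height z"
    R=np.array(c['R']);t=np.array(c['t']).ravel()
    p=ray(c,uv);d=np.c_[p,np.ones(len(p))]@R;o=-R.T@t
    s=(np.broadcast_to(z,len(p))-o[2])/d[:,2]
    return o+d*s[:,None]
def dep(c,uv):
    "pixels -> world by depth"
    R=np.array(c['R']);t=np.array(c['t']).ravel()
    p=ray(c,uv);z=np.array([np.median(c['depth'][int(v)-1:int(v)+2,int(u)-1:int(u)+2]) for u,v in uv])
    return (np.c_[p*z[:,None],z]-t)@R
def cloud(c,step=1):
    v,u=np.mgrid[0:480:step,0:640:step];uv=np.c_[u.ravel(),v.ravel()]
    R=np.array(c['R']);t=np.array(c['t']).ravel()
    z=c['depth'][uv[:,1],uv[:,0]];m=z>0;uv=uv[m];z=z[m]
    p=ray(c,uv)
    return (np.c_[p*z[:,None],z]-t)@R,uv,c['img'][uv[:,1],uv[:,0]]
E
python3 - <<'E'
from h import *
np.set_printoptions(precision=3,suppress=True)
for n in('scene','top'):
    c=cap(n,n+'0');print(n,-np.array(c['R']).T@np.array(c['t']).ravel(),c['mtx'][0])
s=r.sense();print(s['tcp_pos'],s['ee_rot'],s['time_s'],s['gripper_width'])
E
```

```text
pics
scene [1.347 0.482 1.033] [585.046   0.    324.875]
top [0.45  0.029 1.227] [454.195   0.    321.686]
[0.193 0.594 0.244] [[ 0.951 -0.309 -0.   ]
 [-0.309 -0.951 -0.002]
 [ 0.     0.002 -1.   ]] 0.1 0.9988096757479483
```

View pics/top0.png

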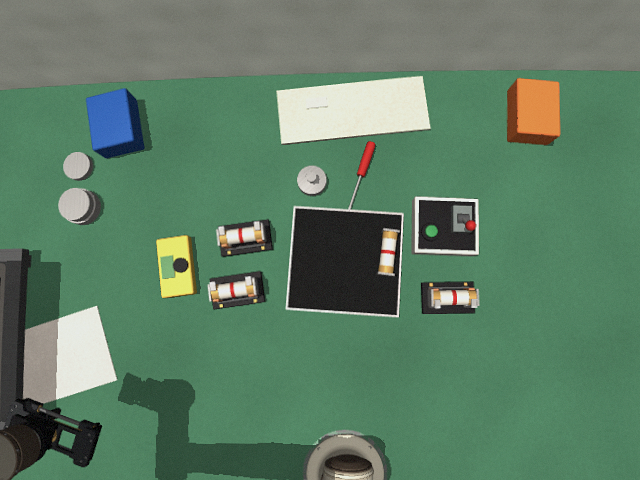

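View pics/scene0.png

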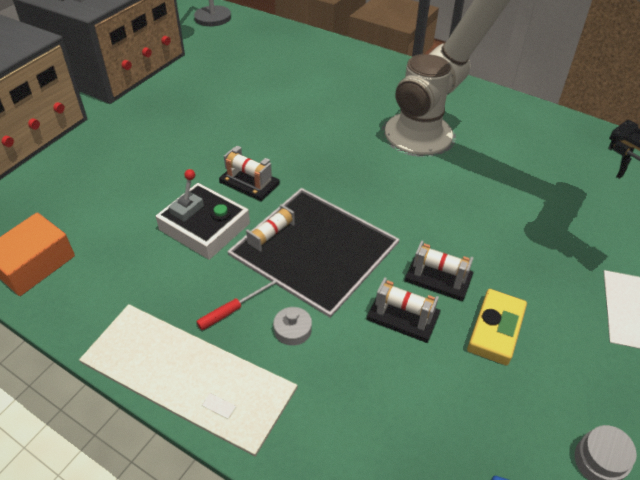

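```bash
python3 - <<'E'
from h import *
np.set_printoptions(precision=3,suppress=True)
a=cv2.imread('pics/top0.png');b=cv2.imread('pics/scene0.png')
f=lambda i,x,y,w=80,h=60:cv2.resize(i[y:y+h,x:x+w],(400,300),interpolation=cv2.INTER_CUBIC)
cv2.imwrite('pics/crop1.png',np.vstack([np.hstack([f(a,200,205),f(a,197,260)]),np.hstack([f(a,410,268),f(a,408,195)])]))
cv2.imwrite('pics/crop2.png',np.vstack([np.hstack([f(b,363,275),f(b,400,237)]),np.hstack([f(b,210,140),f(b,155,165,100,75)])]))
E
```

```text
(no output)
```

View pics/crop1.png

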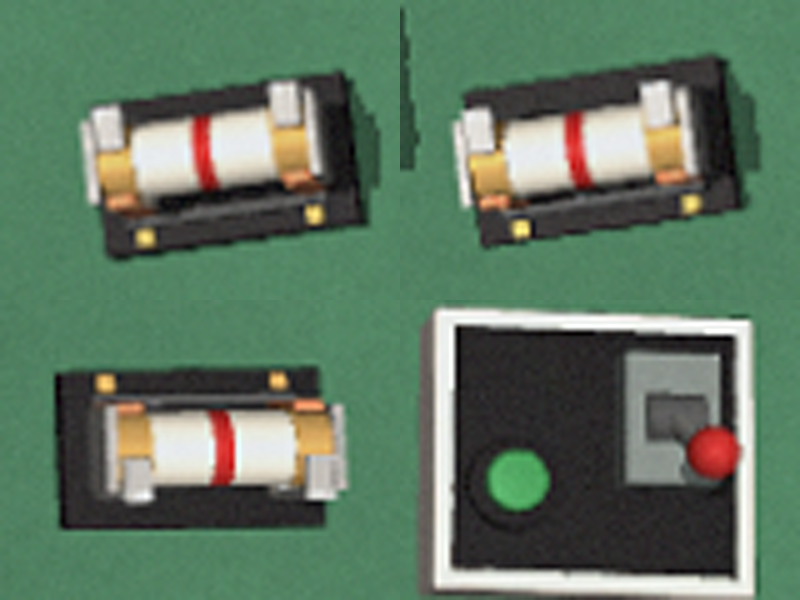

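View pics/crop2.png

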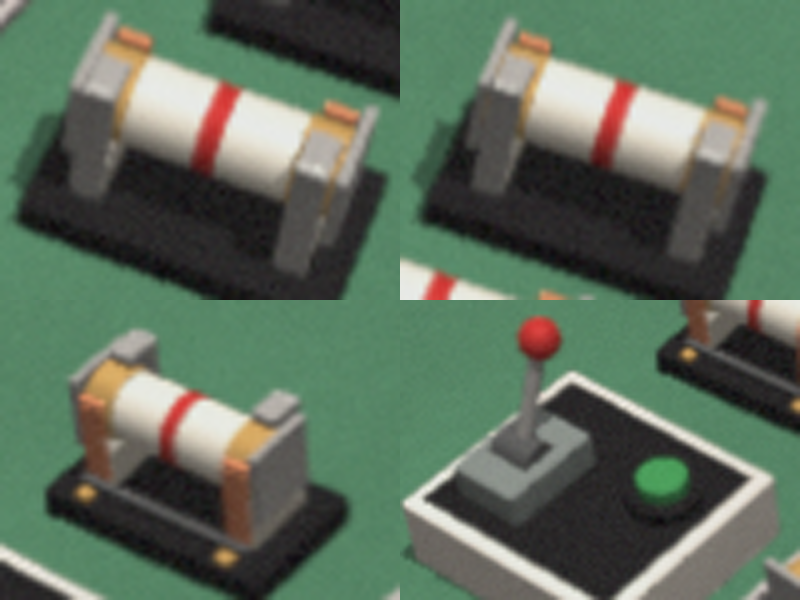

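```bash
cat > m.py <<'E'
from h import *
np.set_printoptions(precision=3,suppress=True)
def fuse(c,x,y,w,h,z=.06):
    im=c['img'][y:y+h,x:x+w];hsv=cv2.cvtColor(im,cv2.COLOR_BGR2HSV)
    red=((hsv[...,0]<8)|(hsv[...,0]>172))&(hsv[...,1]>150)&(hsv[...,2]>80)
    wh=(hsv[...,1]<60)&(hsv[...,2]>170)
    m=(red|wh).astype(np.uint8);n,l,s,ce=cv2.connectedComponentsWithStats(m)
    k=1+np.argmax(s[1:,4]);m=l==k;red&=m
    P=lambda m:onz(c,np.argwhere(m)[:,::-1]+[x,y],z)
    p=P(m);q=P(red).mean(0)
    rc=cv2.minAreaRect((p[:,:2]*1000).astype(np.float32))
    return q,p.mean(0),rc
if __name__=='__main__':
    c=dict(np.load('/tmp/top0.npz'))
    for n,b,z in(('A',(205,212,70,45),.06),('B',(200,265,70,45),.06),('C',(415,275,70,45),.06),('F4',(370,222,35,60),.0255)):
        print(n,*fuse(c,*b,z))
    for n,p,z in(('tray',[(294,206),(403,213),(398,316),(287,308)],.012),('box',[(415,197),(478,199),(478,254),(414,252)],.05),('button',[(431.7,231)],.06),('ball',[(471,226)],.13),('drv',[(352,205),(372,143)],.01),('weight',[(312,180)],.06)):
        print(n,onz(c,p,z)); print(dep(c,p)[:,2])
E
python3 m.py
```

```text
A [0.62  0.258 0.06 ] [0.624 0.255 0.06 ] ((622.9501342773438, 250.4862823486328), (42.88032531738281, 92.16387176513672), 17.111919403076172)
B [0.48  0.281 0.06 ] [0.482 0.276 0.06 ] ((481.7444763183594, 272.279541015625), (41.91379928588867, 90.80681610107422), 15.787690162658691)
C [ 0.446 -0.289  0.06 ] [ 0.444 -0.284  0.06 ] ((443.99822998046875, -281.4454650878906), (39.88951873779297, 88.76933288574219), 3.4461586475372314)
F4 [ 0.571 -0.127  0.026] [ 0.571 -0.128  0.026] ((571.2438354492188, -127.59071350097656), (35.487274169921875, 73.9944076538086), 81.13887786865234)
tray [[ 0.704  0.12   0.012]
 [ 0.676 -0.176  0.012]
 [ 0.4   -0.15   0.012]
 [ 0.429  0.143  0.012]]
[0.005 0.002 0.007 0.011]
box [[ 0.712 -0.204  0.05 ]
 [ 0.702 -0.372  0.05 ]
 [ 0.556 -0.361  0.05 ]
 [ 0.565 -0.193  0.05 ]]
[0.039 0.002 0.003 0.044]
button [[ 0.618 -0.24   0.06 ]]
[0.075]
ball [[ 0.618 -0.322  0.13 ]]
[0.154]
drv [[ 0.703 -0.038  0.01 ]
 [ 0.878 -0.1    0.01 ]]
[0.001 0.026]
weight [[0.763 0.068 0.06 ]]
[0.06]
```

```bash
cat > g.py <<'E'
from h import *
def pose():
    s=r.sense();R=np.array(s['ee_rot']);return np.array(s['tcp_pos']),np.degrees(np.arctan2(R[1,0],R[0,0]))
def chain(wps,start=None):
    "wps: (x,y,z,yaw deg) TCP targets -> offset cm in tool axes, spin rad, per call"
    p,yaw=start or pose()
    print('at',p.round(4),round(yaw,2))
    for w in wps:
        a=np.radians(yaw);d=np.array(w[:3])-p
        X=np.array([np.cos(a),np.sin(a),0]);Y=np.array([np.sin(a),-np.cos(a),0])
        o=100*np.array([d@X,d@Y,-d[2]]);n=np.linalg.norm(d)/.05
        print(w,'off',o.round(2),'spin',round(np.radians(yaw-w[3]),3),'rows>=',round(max(n,abs(yaw-w[3])/8.59),1))
        p,yaw=np.array(w[:3]),w[3]
E
python3 - <<'E'
from g import *
c=dict(np.load('/tmp/top0.npz'))
for n,p,z in(('A',[(223.4,238.4),(258.6,232.4)],.06),('B',[(215,293),(250,287.4)],.06),('C',[(437,295.4),(472.6,294.6)],.06),('F4',[(387.5,238),(386.5,268)],.025)):
    q=onz(c,p,z);d=q[0]-q[1];print(n,q[:,:2].round(3),np.degrees(np.arctan2(-d[0],d[1])).round(1),q.mean(0).round(3))
R=np.array(r.sense()['ee_rot']);print(R.round(3))
chain([(.29,.38,.26,-50),(.37,.17,.26,-88),(.45,-.05,.26,-94),(.55,-.27,.26,-94),(.565,-.318,.145,-94),(.61,-.321,.145,-94),(.66,-.325,.145,-94),(.675,-.326,.15,-94)])
E
```

```text
A [[0.613 0.303]
 [0.626 0.21 ]] 8.2 [0.62  0.257 0.06 ]
B [[0.471 0.324]
 [0.484 0.233]] 7.8 [0.478 0.279 0.06 ]
C [[ 0.452 -0.245]
 [ 0.451 -0.337]] -0.4 [ 0.451 -0.291  0.06 ]
F4 [[ 0.607 -0.129]
 [ 0.527 -0.123]] -94.3 [ 0.567 -0.126  0.025]
[[ 0.951 -0.309 -0.   ]
 [-0.309 -0.951 -0.002]
 [ 0.     0.002 -1.   ]]
at [0.1927 0.594  0.2436] -17.99
(0.29, 0.38, 0.26, -50) off [15.86 17.35 -1.64] spin 0.559 rows>= 4.7
(0.37, 0.17, 0.26, -88) off [21.23  7.37 -0.  ] spin 0.663 rows>= 4.5
(0.45, -0.05, 0.26, -94) off [22.27 -7.23 -0.  ] spin 0.105 rows>= 4.7
(0.55, -0.27, 0.26, -94) off [ 21.25 -11.51  -0.  ] spin 0.0 rows>= 4.8
(0.565, -0.318, 0.145, -94) off [ 4.68 -1.83 11.5 ] spin 0.0 rows>= 2.5
(0.61, -0.321, 0.145, -94) off [-0.01 -4.51 -0.  ] spin 0.0 rows>= 0.9
(0.66, -0.325, 0.145, -94) off [ 0.05 -5.02 -0.  ] spin 0.0 rows>= 1.0
(0.675, -0.326, 0.15, -94) off [-0.  -1.5 -0.5] spin 0.0 rows>= 0.3
```

Emit:
apply_moves([
  {"grip":0,"offset":[15.86,17.35,-1.64],"spin":0.559},
  {"grip":0,"offset":[15.86,17.35,-1.64],"spin":0.559},
  {"grip":0,"offset":[15.86,17.35,-1.64],"spin":0.559},
  {"grip":0,"offset":[15.86,17.35,-1.64],"spin":0.559},
  {"grip":0,"offset":[15.86,17.35,-1.64],"spin":0.559},
])

```text
time_s: 0.6
tcp_pos: [0.2906, 0.3775, 0.2609]
ee_rot: [[0.641, -0.768, -0.001], [-0.768, -0.641, -0.001], [0.0, 0.001, -1.0]]
wrist_force: [-0.0, 0.9, -0.5]
gripper_width: 0.634
gripper_force: 0.0
```

Emit:
apply_moves([
  {"grip":0,"offset":[21.23,7.37,0],"spin":0.663},
  {"grip":0,"offset":[21.23,7.37,0],"spin":0.663},
  {"grip":0,"offset":[21.23,7.37,0],"spin":0.663},
  {"grip":0,"offset":[21.23,7.37,0],"spin":0.663},
  {"grip":0,"offset":[21.23,7.37,0],"spin":0.663},
])

```text
time_s: 1.1
tcp_pos: [0.37, 0.1673, 0.2608]
ee_rot: [[0.028, -1.0, -0.001], [-1.0, -0.028, -0.0], [0.0, 0.001, -1.0]]
wrist_force: [0.9, 0.6, -0.7]
gripper_width: 0.176
gripper_force: 0.0
```

Emit:
apply_moves([
  {"grip":0,"offset":[22.27,-7.23,0],"spin":0.105},
  {"grip":0,"offset":[22.27,-7.23,0],"spin":0.105},
  {"grip":0,"offset":[22.27,-7.23,0],"spin":0.105},
  {"grip":0,"offset":[22.27,-7.23,0],"spin":0.105},
  {"grip":0,"offset":[22.27,-7.23,0],"spin":0.105},
])

```text
time_s: 1.6
tcp_pos: [0.4504, -0.0522, 0.2607]
ee_rot: [[-0.072, -0.997, -0.0], [-0.997, 0.072, -0.0], [0.0, 0.0, -1.0]]
wrist_force: [0.0, 0.9, -0.6]
gripper_width: 0.005
gripper_force: 0.0
```

Emit:
apply_moves([
  {"grip":0,"offset":[21.25,-11.5,0],"spin":0},
  {"grip":0,"offset":[21.25,-11.5,0],"spin":0},
  {"grip":0,"offset":[21.25,-11.5,0],"spin":0},
  {"grip":0,"offset":[21.25,-11.5,0],"spin":0},
  {"grip":0,"offset":[21.25,-11.5,0],"spin":0},
])

```text
time_s: 2.1
tcp_pos: [0.5504, -0.2721, 0.2601]
ee_rot: [[-0.071, -0.997, -0.001], [-0.997, 0.071, 0.0], [-0.0, 0.001, -1.0]]
wrist_force: [0.3, 0.1, -0.4]
gripper_width: 0.006
gripper_force: 0.0
```

Emit:
apply_moves([
  {"grip":0,"offset":[4.7,-1.5,5],"spin":0},
  {"grip":0,"offset":[4.7,-1.5,11.5],"spin":0},
  {"grip":0,"offset":[4.7,-1.5,11.5],"spin":0},
  {"grip":0,"offset":[4.7,-1.5,11.5],"spin":0},
])

```text
time_s: 2.5
tcp_pos: [0.5582, -0.317, 0.1395]
ee_rot: [[-0.073, -0.997, -0.012], [-0.997, 0.072, 0.005], [-0.004, 0.012, -1.0]]
wrist_force: [0.5, 0.3, 0.6]
gripper_width: 0.003
gripper_force: 0.0
```

Emit:
apply_moves([
  {"grip":0,"offset":[0,-2.5,0],"spin":0},
  {"grip":0,"offset":[0,-4.5,0],"spin":0},
  {"grip":0,"offset":[0,-6.5,0],"spin":0},
  {"grip":0,"offset":[0,-8,0],"spin":0},
  {"grip":0,"offset":[0,-9,0],"spin":0},
])

```text
time_s: 3.0
tcp_pos: [0.6529, -0.3235, 0.1481]
ee_rot: [[-0.069, -0.998, 0.002], [-0.998, 0.069, -0.001], [0.001, -0.002, -1.0]]
wrist_force: [-0.6, -0.6, -0.5]
gripper_width: 0.003
gripper_force: 0.5
```

```bash
python3 - <<'E'
from g import *
c=cap('scene','sc1');i=c['img'][120:280,140:300];j=cap('wrist','w1')['img']
cv2.imwrite('pics/lev.png',np.hstack([cv2.resize(i,(400,400)),cv2.resize(j,(400,300))[:, :].copy() if 0 else cv2.copyMakeBorder(cv2.resize(j,(400,300)),0,100,0,0,cv2.BORDER_CONSTANT)]))
E
```

```text
(no output)
```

View pics/lev.png

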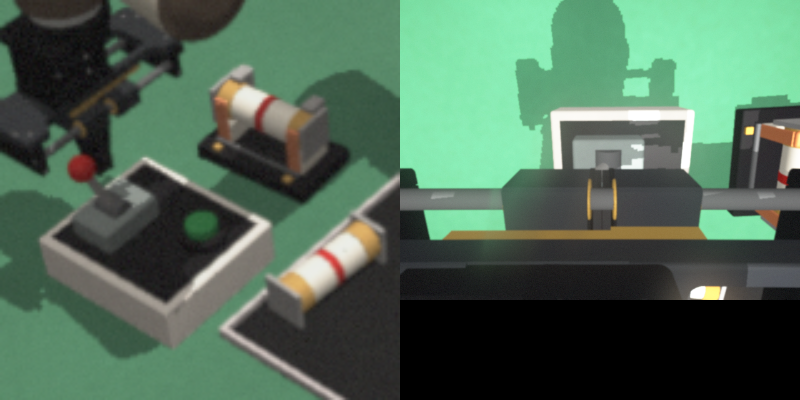

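Emit:
apply_moves([
  {"grip":0,"offset":[0,-0.5,0],"spin":0},
  {"grip":0,"offset":[0,-1.0,0],"spin":0},
  {"grip":0,"offset":[0,-1.2,0],"spin":0},
])

```text
time_s: 3.4
tcp_pos: [0.6622, -0.3245, 0.146]
ee_rot: [[-0.07, -0.998, -0.004], [-0.998, 0.07, 0.001], [-0.0, 0.004, -1.0]]
wrist_force: [-6.2, 1.6, 2.5]
gripper_width: 0.005
gripper_force: 3.2
```

Emit:
apply_moves([
  {"grip":0,"offset":[0,3,0],"spin":0},
  {"grip":0,"offset":[0,4,-5],"spin":0},
  {"grip":0,"offset":[0,5,-10],"spin":0},
  {"grip":0,"offset":[0,5,-10],"spin":0},
])

```text
time_s: 3.8
tcp_pos: [0.6161, -0.3232, 0.2563]
ee_rot: [[-0.069, -0.997, 0.016], [-0.998, 0.069, -0.008], [0.007, -0.017, -1.0]]
wrist_force: [0.8, -0.7, 0.8]
gripper_width: 0.003
gripper_force: 0.0
```

Emit:
apply_moves([
  {"grip":0.9,"offset":[-11,16.5,0],"spin":-0.07},
  {"grip":0.9,"offset":[-11,16.5,0],"spin":-0.07},
  {"grip":0.9,"offset":[-11,16.5,0],"spin":-0.07},
  {"grip":0.9,"offset":[-11,16.5,0],"spin":-0.07},
  {"grip":0.9,"offset":[-11,16.5,0],"spin":-0.07},
])

```text
time_s: 4.3
tcp_pos: [0.4515, -0.1975, 0.2462]
ee_rot: [[0.001, -1.0, -0.001], [-1.0, -0.001, 0.002], [-0.002, 0.001, -1.0]]
wrist_force: [0.8, 0.1, 0.0]
gripper_width: 0.37
gripper_force: 0.0
```

```bash
python3 - <<'E'
from g import *
print(pose())
cap('wrist','w2')
E
```

```text
(array([ 0.45149223, -0.19753292,  0.2462009 ]), np.float64(-89.91458240001084))
```

View pics/w2.png

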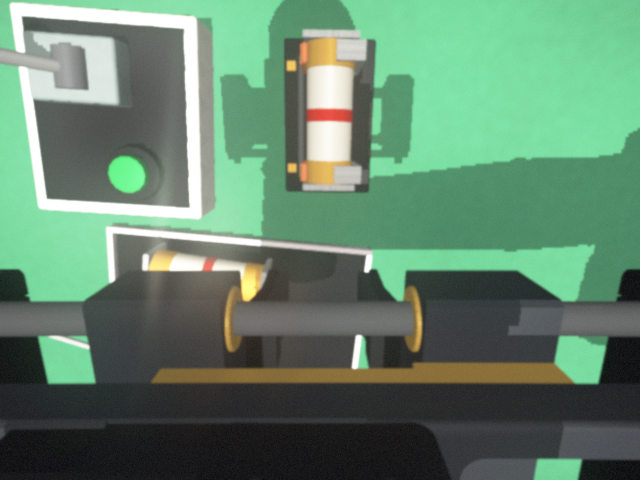

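```bash
cat >> m.py <<'E'
def axis(c,band,half,v0,v1,z):
    "fuse axis along image columns: band px, search half width; returns centre, axis yaw"
    hsv=cv2.cvtColor(c['img'],cv2.COLOR_BGR2HSV)
    g=((hsv[...,0]>50)&(hsv[...,0]<95)&(hsv[...,1]>70))|(hsv[...,2]<70)
    mids=[]
    for v in range(v0,v1):
        row=~g[v];u=int(band[0]);a=u
        while row[a] and a>u-half:a-=1
        b=u
        while row[b] and b<u+half:b+=1
        if a>u-half and b<u+half: mids.append(((a+b)/2,v))
    mids=np.array(mids);k=np.polyfit(mids[:,1],mids[:,0],1)
    vv=np.array([v0,band[1],v1]);q=onz(c,np.c_[np.polyval(k,vv),vv],z)
    d=q[0]-q[2];d=d if d[1]>0 else -d
    return q[1],np.degrees(np.arctan2(-d[0],d[1])),len(mids),k
E
python3 - <<'E'
from m import *
from g import chain
c=dict(np.load('/tmp/w2.npz'))
print(axis(c,(329,115),40,72,102,.06)[:3],axis(c,(329,115),40,125,155,.06)[:3],axis(c,(329,115),40,72,155,.06)[:3])
print(onz(c,[(329,115),(329,115)],[.06,.08]),dep(c,[(329,115),(330,52),(330,175)]))
# holder base corners at z=.018
print(onz(c,[(286,39),(287,191),(369,192),(376,39)],.018))
print(onz(c,[(127,174)],.06),dep(c,[(127,174),(180,120)]))
E
```

```text
Traceback (most recent call last):
  File "m.py", line 30, in axis
    mids=np.array(mids);k=np.polyfit(mids[:,1],mids[:,0],1)
                                     ~~~~^^^^^
IndexError: too many indices for array: array is 1-dimensional, but 2 were indexed
```

```bash
sed -i 's/hsv\[...,2\]<70)/hsv[...,2]<120)/' m.py; python3 - <<'E'
from m import *
c=dict(np.load('/tmp/w2.npz'))
print(c['img'][90,290:370,2])
for a in((72,102),(125,155),(72,155)):
    try: print(axis(c,(329,115),40,*a,.06)[:3])
    except Exception as e: print(e)
print(onz(c,[(329,115),(329,115)],[.06,.08]),dep(c,[(329,115),(330,52),(330,175)]))
print(onz(c,[(286,39),(287,191),(369,192),(376,39)],.018))
print(onz(c,[(127,174)],.06),dep(c,[(127,174),(180,120)]))
E
```

```text
[ 80  77  80  79  79  78  82  84  97 109 115 113 108  98  96  91 120 165
 198 210 222 224 229 231 235 237 239 241 241 243 244 245 247 248 249 251
 251 251 252 253 253 252 252 251 249 247 246 246 244 243 242 241 239 238
 235 233 229 226 222 218 205 182 152 111  87  79  76  80  80  81  80  78
  80  83  76  76  75  79  77  81]
(array([ 0.447, -0.287,  0.06 ]), np.float64(-1.3769968850740226), 30)
(array([ 0.446, -0.287,  0.06 ]), np.float64(-1.1289855757988962), 30)
(array([ 0.446, -0.287,  0.06 ]), np.float64(-0.882318397670672), 83)
[[ 0.446 -0.287  0.06 ]
 [ 0.447 -0.286  0.08 ]] [[ 0.447 -0.286  0.079]
 [ 0.446 -0.332  0.08 ]
 [ 0.446 -0.239  0.08 ]]
[[ 0.485 -0.355  0.018]
 [ 0.487 -0.217  0.018]
 [ 0.405 -0.216  0.018]
 [ 0.403 -0.355  0.018]]
[[ 0.623 -0.238  0.06 ]] [[ 0.617 -0.239  0.072]
 [ 0.576 -0.283  0.052]]
```

```bash
python3 - <<'E'
from g import *
chain([(.4465,-.312,.13,-90.5),(.4465,-.312,.063,-90.5)])
E
```

```text
at [ 0.4549 -0.1988  0.2471] -89.89
(0.4465, -0.312, 0.13, -90.5) off [11.32  0.86 11.71] spin 0.011 rows>= 3.3
(0.4465, -0.312, 0.063, -90.5) off [0.  0.  6.7] spin 0.0 rows>= 1.3
```

Emit:
apply_moves([
  {"grip":0.75,"offset":[11.3,0.9,11.7],"spin":0.011},
  {"grip":0.75,"offset":[11.3,0.9,11.7],"spin":0.011},
  {"grip":0.75,"offset":[11.3,0.9,11.7],"spin":0.011},
  {"grip":0.75,"offset":[11.3,0.9,11.7],"spin":0.011},
  {"grip":0.75,"offset":[11.3,0.9,11.7],"spin":0.011},
])

```text
time_s: 4.85
tcp_pos: [0.4477, -0.3144, 0.1272]
ee_rot: [[-0.014, -1.0, -0.003], [-1.0, 0.014, 0.001], [-0.001, 0.003, -1.0]]
wrist_force: [0.2, 0.2, 0.7]
gripper_width: 0.739
gripper_force: 0.0
```

Emit:
apply_moves([
  {"grip":0.75,"offset":[0,0,0],"spin":0},
  {"grip":0.75,"offset":[0,0,0],"spin":0},
])

```text
time_s: 5.05
tcp_pos: [0.4493, -0.3127, 0.1308]
ee_rot: [[-0.01, -1.0, 0.004], [-1.0, 0.01, -0.002], [0.001, -0.004, -1.0]]
wrist_force: [-0.1, -0.0, -0.6]
gripper_width: 0.751
gripper_force: 0.0
```

Emit:
apply_moves([
  {"grip":0.75,"offset":[0,0.2,4],"spin":0},
  {"grip":0.75,"offset":[0,0.2,6.6],"spin":0},
  {"grip":0.75,"offset":[0,0.2,6.6],"spin":0},
])

```text
time_s: 5.35
tcp_pos: [0.4444, -0.3113, 0.0614]
ee_rot: [[-0.01, -1.0, -0.004], [-1.0, 0.01, 0.002], [-0.002, 0.004, -1.0]]
wrist_force: [-0.9, -0.0, 0.1]
gripper_width: 0.747
gripper_force: 0.0
```

Emit:
apply_moves([
  {"grip":0.3,"offset":[0,0,0],"spin":0},
  {"grip":0.3,"offset":[0,0,0],"spin":0},
  {"grip":0.3,"offset":[0,0,0],"spin":0},
  {"grip":0.3,"offset":[0,0,0],"spin":0},
  {"grip":0.3,"offset":[0,0,0],"spin":0},
])

```text
time_s: 5.85
tcp_pos: [0.4463, -0.3131, 0.0641]
ee_rot: [[-0.011, -1.0, 0.002], [-1.0, 0.011, -0.001], [0.001, -0.002, -1.0]]
wrist_force: [0.0, 1.5, 4.8]
gripper_width: 0.451
gripper_force: 30.0
```

Emit:
apply_moves([
  {"grip":0.3,"offset":[0,-0.8,-0.05],"spin":0},
  {"grip":0.3,"offset":[0,-1.6,-0.05],"spin":0},
  {"grip":0.3,"offset":[0,-2.4,-0.05],"spin":0},
  {"grip":0.3,"offset":[0,-3,-0.05],"spin":0},
  {"grip":0.3,"offset":[0,-3,-0.05],"spin":0},
])

```text
time_s: 6.35
tcp_pos: [0.469, -0.3125, 0.0634]
ee_rot: [[-0.013, -1.0, -0.015], [-1.0, 0.012, 0.004], [-0.004, 0.015, -1.0]]
wrist_force: [-12.0, 0.7, 10.7]
gripper_width: 0.45
gripper_force: 30.0
```

```bash
python3 - <<'E'
from g import *
i=cap('top','t2')['img'][255:335,390:510];j=cap('scene','s2')['img'][110:230,180:300]
cv2.imwrite('pics/c2.png',np.hstack([cv2.resize(i,(450,300),interpolation=2),cv2.resize(j,(300,300),interpolation=2)]))
print(r.sense()['wrist_force'],pose())
E
```

```text
[-12.0812064    0.53271567  11.20314534] (array([ 0.46908743, -0.31252263,  0.06330152]), np.float64(-90.70392723310776))
```

View pics/c2.png

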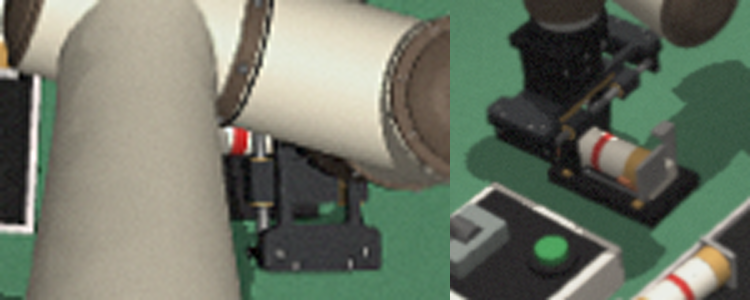

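Emit:
apply_moves([
  {"grip":0.3,"offset":[0,-0.6,0],"spin":0},
  {"grip":0.3,"offset":[0,-1.2,0],"spin":0},
  {"grip":0.3,"offset":[0,-1.2,0],"spin":0},
])

```text
time_s: 6.75
tcp_pos: [0.4785, -0.3121, 0.0614]
ee_rot: [[-0.013, -1.0, -0.021], [-1.0, 0.013, 0.006], [-0.006, 0.022, -1.0]]
wrist_force: [-14.4, -1.1, 6.8]
gripper_width: 0.451
gripper_force: 30.0
```

```bash
python3 - <<'E'
from g import *
j=cap('scene','s3')['img'][130:220,190:300]
cv2.imwrite('pics/c3.png',cv2.resize(j,(770,630),interpolation=2)[:600])
print(r.sense()['wrist_force'],pose())
E
```

```text
[-14.85198734   0.11191464   8.19084538] (array([ 0.47838714, -0.31207454,  0.06149427]), np.float64(-90.73702302074058))
```

View pics/c3.png

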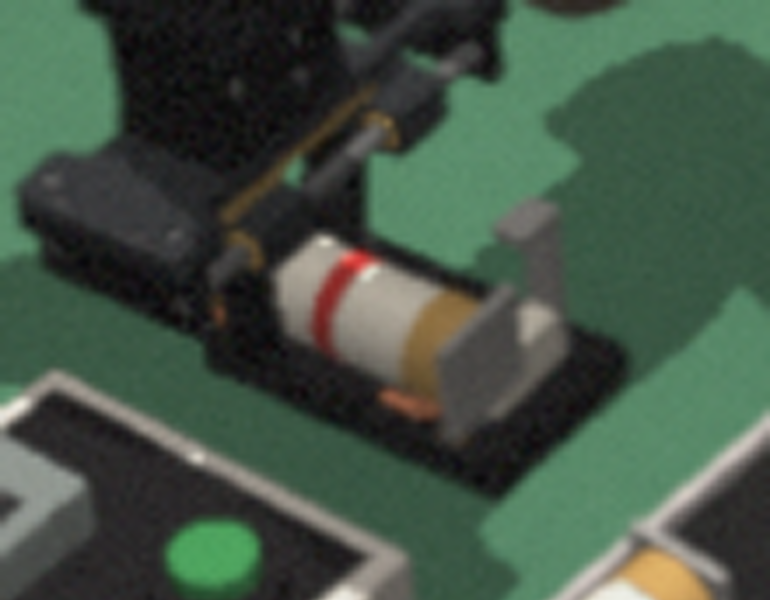

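Emit:
apply_moves([
  {"grip":0.3,"offset":[0,0,-1.5],"spin":0},
  {"grip":0.3,"offset":[0,0,-3],"spin":0},
  {"grip":0.3,"offset":[0,0,-5],"spin":0},
  {"grip":0.3,"offset":[0,0.3,-8],"spin":0},
  {"grip":0.3,"offset":[0,1,-11],"spin":0},
])

```text
time_s: 7.3
tcp_pos: [0.4773, -0.313, 0.1733]
ee_rot: [[-0.011, -1.0, -0.002], [-1.0, 0.011, 0.001], [-0.001, 0.002, -1.0]]
wrist_force: [0.3, 0.2, -1.7]
gripper_width: 0.452
gripper_force: 30.0
```

```bash
python3 - <<'E'
from g import *
j=cap('scene','s4')['img'][90:250,150:350]
cv2.imwrite('pics/c4.png',cv2.resize(j,(600,480),interpolation=2))
print(r.sense()['wrist_force'],pose(),r.sense()['gripper_force'])
E
```

```text
[0.32391265 0.2230882  2.10298699] (array([ 0.47875661, -0.31441173,  0.17939809]), np.float64(-90.59132296426756)) 30.0011589640053
```

View pics/c4.png

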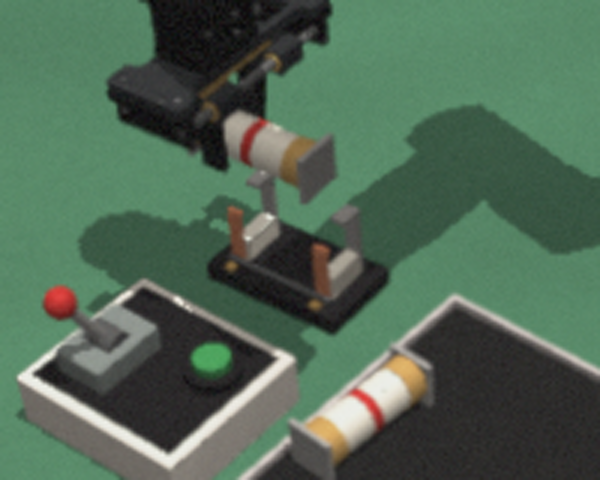

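```bash
python3 - <<'E'
from g import *
chain([(.47,-.17,.17,-90),(.465,-.025,.14,-90),(.465,-.025,.033,-90)])
c=dict(np.load('/tmp/s4.npz'))
# tilt of held fuse: brightest band/cap/plate points by depth, full-image px = crop/3+(150,90)
P,uv,col=cloud(c)
m=(abs(P[:,0]-.478)<.03)&(P[:,1]>-.305)&(P[:,1]<-.2)&(P[:,2]>.13)
Q=P[m]
for y in np.arange(-.30,-.21,.01):
    k=abs(Q[:,1]-y)<.005
    if k.sum()>5: print(y.round(3),np.percentile(Q[k,2],[5,95]),np.percentile(Q[k,0],[5,95]),k.sum())
E
```

```text
at [ 0.4788 -0.3144  0.1794] -90.59
(0.47, -0.17, 0.17, -90) off [-14.43   1.02   0.94] spin -0.01 rows>= 2.9
(0.465, -0.025, 0.14, -90) off [-14.5   0.5   3. ] spin 0.0 rows>= 3.0
(0.465, -0.025, 0.033, -90) off [ 0.   0.  10.7] spin 0.0 rows>= 2.1
-0.3 [0.16142493 0.51769356] [0.45133952 0.50684199] 239
-0.29 [0.18268901 0.51504505] [0.45361996 0.50683327] 529
-0.28 [0.18306691 0.51217026] [0.45571627 0.50578191] 637
-0.27 [0.1805778  0.50928596] [0.46099442 0.50180429] 381
-0.26 [0.16713693 0.49846833] [0.46978107 0.50332613] 99
-0.25 [0.16514966 0.4987653 ] [0.47252836 0.50621305] 80
-0.24 [0.16657696 0.49850761] [0.47366533 0.50537871] 86
-0.23 [0.15035099 0.49817763] [0.46037046 0.50121866] 133
-0.22 [0.15139321 0.49643691] [0.45842653 0.49873405] 149
```

Emit:
apply_moves([
  {"grip":0.3,"offset":[-4,0.3,0.3],"spin":0},
  {"grip":0.3,"offset":[-8,0.6,0.6],"spin":0},
  {"grip":0.3,"offset":[-12,0.9,0.9],"spin":0},
  {"grip":0.3,"offset":[-14.4,1,0.9],"spin":-0.01},
  {"grip":0.3,"offset":[-14.4,1,0.9],"spin":-0.01},
])

```text
time_s: 7.85
tcp_pos: [0.4686, -0.1667, 0.1639]
ee_rot: [[0.002, -1.0, -0.001], [-1.0, -0.002, 0.001], [-0.001, 0.001, -1.0]]
wrist_force: [-0.3, -0.8, -2.4]
gripper_width: 0.451
gripper_force: 31.3
```

Emit:
apply_moves([
  {"grip":0.3,"offset":[-4,0.1,0.8],"spin":0},
  {"grip":0.3,"offset":[-8,0.2,1.6],"spin":0},
  {"grip":0.3,"offset":[-12,0.4,2.5],"spin":0},
  {"grip":0.3,"offset":[-14.5,0.5,3],"spin":0},
  {"grip":0.3,"offset":[-14.5,0.5,3],"spin":0},
])

```text
time_s: 8.35
tcp_pos: [0.4641, -0.0224, 0.1335]
ee_rot: [[0.002, -1.0, -0.002], [-1.0, -0.002, -0.0], [0.0, 0.002, -1.0]]
wrist_force: [-0.5, -0.0, -2.0]
gripper_width: 0.452
gripper_force: 30.6
```

Emit:
apply_moves([
  {"grip":0.3,"offset":[0,0,4],"spin":0},
  {"grip":0.3,"offset":[0,0,8],"spin":0},
  {"grip":0.3,"offset":[0,0,10],"spin":0},
  {"grip":0.3,"offset":[0,0,10.5],"spin":0},
  {"grip":0.3,"offset":[0,0,10.5],"spin":0},
])

```text
time_s: 8.85
tcp_pos: [0.4646, -0.0257, 0.0308]
ee_rot: [[-0.001, -1.0, -0.001], [-1.0, 0.001, -0.002], [0.002, 0.001, -1.0]]
wrist_force: [-4.6, -2.4, 14.3]
gripper_width: 0.456
gripper_force: 30.0
```

Emit:
apply_moves([
  {"grip":0.44,"offset":[0,0,-0.4],"spin":0},
  {"grip":0.44,"offset":[0,0,-0.4],"spin":0},
])

```text
time_s: 9.05
tcp_pos: [0.4652, -0.0247, 0.0338]
ee_rot: [[-0.002, -1.0, 0.002], [-1.0, 0.002, 0.0], [-0.0, -0.002, -1.0]]
wrist_force: [0.6, -0.1, -1.4]
gripper_width: 0.451
gripper_force: 30.0
```

Emit:
apply_moves([
  {"grip":0.45,"offset":[0,0,0],"spin":0},
  {"grip":0.45,"offset":[0,0,0],"spin":0},
])

```text
time_s: 9.25
tcp_pos: [0.4644, -0.0243, 0.0331]
ee_rot: [[-0.001, -1.0, -0.001], [-1.0, 0.001, -0.0], [0.0, 0.001, -1.0]]
wrist_force: [1.0, 0.2, -1.6]
gripper_width: 0.458
gripper_force: 16.5
```

Emit:
apply_moves([
  {"grip":0.456,"offset":[0,0,0],"spin":0},
  {"grip":0.456,"offset":[0,0,0],"spin":0},
])

```text
time_s: 9.45
tcp_pos: [0.4644, -0.0241, 0.0332]
ee_rot: [[-0.001, -1.0, -0.0], [-1.0, 0.001, -0.0], [0.0, 0.0, -1.0]]
wrist_force: [-0.4, 0.4, -2.5]
gripper_width: 0.459
gripper_force: 5.4
```

Emit:
apply_moves([
  {"grip":0.46,"offset":[0,0,0],"spin":0},
  {"grip":0.46,"offset":[0,0,0],"spin":0},
])

```text
time_s: 9.65
tcp_pos: [0.4645, -0.0241, 0.0335]
ee_rot: [[-0.001, -1.0, -0.0], [-1.0, 0.001, -0.0], [0.0, 0.0, -1.0]]
wrist_force: [0.3, -0.3, 0.3]
gripper_width: 0.462
gripper_force: 0.2
```

Emit:
apply_moves([
  {"grip":0.55,"offset":[0,0,0],"spin":0},
  {"grip":0.55,"offset":[0,0,0],"spin":0},
  {"grip":0.55,"offset":[1.0,0,0],"spin":0},
  {"grip":0.55,"offset":[1.7,0,0],"spin":0},
  {"grip":0.55,"offset":[1.7,0,0],"spin":0},
])

```text
time_s: 10.15
tcp_pos: [0.4642, -0.0421, 0.0334]
ee_rot: [[-0.003, -1.0, -0.0], [-1.0, 0.003, -0.0], [0.0, 0.0, -1.0]]
wrist_force: [1.1, -0.3, 0.8]
gripper_width: 0.55
gripper_force: 0.0
```

Emit:
apply_moves([
  {"grip":0.456,"offset":[0,0,0],"spin":0},
  {"grip":0.456,"offset":[0,0,0],"spin":0},
  {"grip":0.456,"offset":[0,0,0],"spin":0},
])

```text
time_s: 10.45
tcp_pos: [0.4645, -0.041, 0.0335]
ee_rot: [[-0.001, -1.0, 0.0], [-1.0, 0.001, 0.0], [-0.0, -0.0, -1.0]]
wrist_force: [-0.1, -0.0, 0.1]
gripper_width: 0.462
gripper_force: 0.0
```

Emit:
apply_moves([
  {"grip":0.456,"offset":[-0.2,0,-0.9],"spin":0},
  {"grip":0.456,"offset":[-0.5,0,-1.7],"spin":0},
  {"grip":0.456,"offset":[-1.0,0,-2.6],"spin":0},
  {"grip":0.456,"offset":[-1.4,0,-3.4],"spin":0},
  {"grip":0.456,"offset":[-1.4,0,-3.4],"spin":0},
])

```text
time_s: 10.95
tcp_pos: [0.4654, -0.0263, 0.069]
ee_rot: [[0.0, -1.0, 0.003], [-1.0, -0.0, 0.001], [-0.001, -0.003, -1.0]]
wrist_force: [0.6, -0.3, -1.1]
gripper_width: 0.456
gripper_force: 4.3
```

```bash
python3 - <<'E'
from g import *
c=cap('scene','s5')
cv2.imwrite('pics/c5.png',cv2.resize(c['img'][110:310,190:440],(750,600),interpolation=2))
print(r.sense()['wrist_force'],pose(),r.sense()['gripper_force'])
E
```

```text
[ 0.52139603 -0.32198902 -1.77896335] (array([ 0.46511241, -0.02649093,  0.06835464]), np.float64(-90.0096291276022)) 4.318908154964447
```

View pics/c5.png

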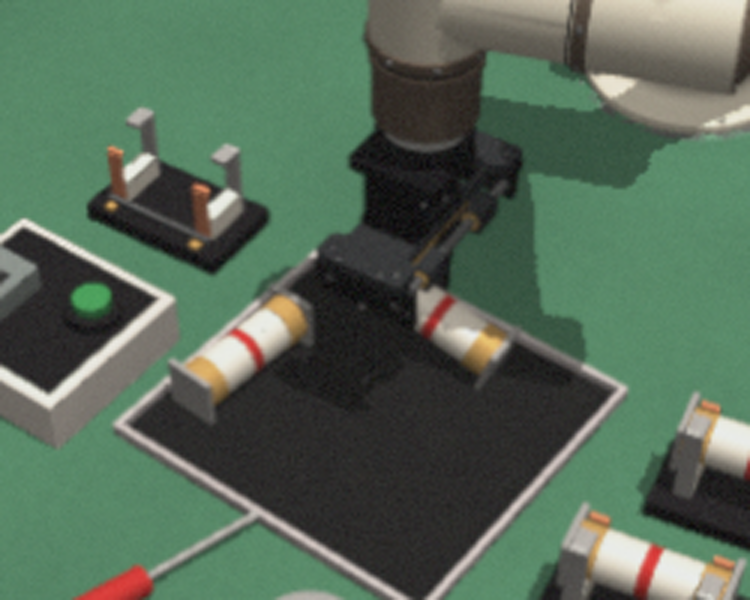

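Emit:
apply_moves([
  {"grip":0.456,"offset":[-0.85,0,-1.2],"spin":0},
  {"grip":0.456,"offset":[-1.85,0,-2.2],"spin":0},
  {"grip":0.456,"offset":[-3.0,0,-3.1],"spin":0},
  {"grip":0.456,"offset":[-4.3,0,-3.8],"spin":0},
  {"grip":0.456,"offset":[-5.6,0,-4.3],"spin":0},
])

```text
time_s: 11.5
tcp_pos: [0.4646, 0.0301, 0.1111]
ee_rot: [[-0.001, -1.0, 0.001], [-1.0, 0.001, 0.0], [-0.0, -0.001, -1.0]]
wrist_force: [0.5, -0.4, -2.0]
gripper_width: 0.454
gripper_force: 3.8
```

Emit:
apply_moves([
  {"grip":0.456,"offset":[-1.05,0,-0.25],"spin":0},
  {"grip":0.456,"offset":[-2.1,0,-0.4],"spin":0},
  {"grip":0.456,"offset":[-3.2,0,-0.4],"spin":0},
  {"grip":0.456,"offset":[-4.3,0,-0.3],"spin":0},
  {"grip":0.456,"offset":[-5.4,0,0],"spin":0},
])

```text
time_s: 12.0
tcp_pos: [0.4646, 0.0838, 0.1102]
ee_rot: [[-0.001, -1.0, -0.0], [-1.0, 0.001, -0.0], [0.0, 0.0, -1.0]]
wrist_force: [0.5, -0.1, -2.3]
gripper_width: 0.456
gripper_force: 3.8
```

```bash
python3 - <<'E'
from g import *
c=cap('scene','s6')
cv2.imwrite('pics/c6.png',cv2.resize(c['img'][130:280,240:440],(800,600),interpolation=2))
print(r.sense()['wrist_force'],pose(),r.sense()['gripper_force'])
E
```

```text
[-0.45444467  0.98149344 -3.60825027] (array([0.46468193, 0.08480421, 0.1097104 ]), np.float64(-89.99933673750634)) 3.9615817554295063
```

View pics/c6.png

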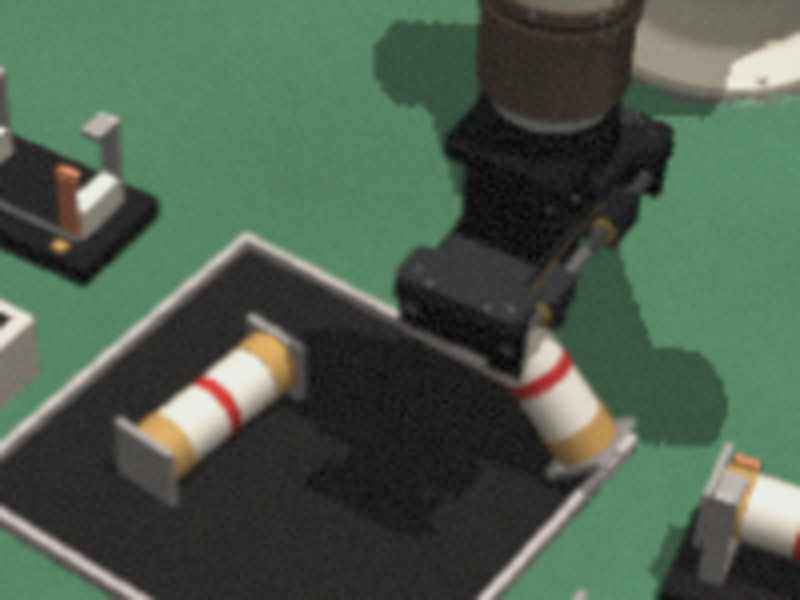

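Emit:
apply_moves([
  {"grip":0.456,"offset":[-0.6,0,-0.2],"spin":0},
  {"grip":0.456,"offset":[-1.2,0,-0.4],"spin":0},
  {"grip":0.456,"offset":[-1.8,0,-0.5],"spin":0},
  {"grip":0.456,"offset":[-2.4,0,-0.5],"spin":0},
  {"grip":0.456,"offset":[-2.9,0,-0.4],"spin":0},
])

```text
time_s: 12.55
tcp_pos: [0.4648, 0.1124, 0.1147]
ee_rot: [[-0.001, -1.0, 0.001], [-1.0, 0.001, 0.0], [-0.0, -0.001, -1.0]]
wrist_force: [-0.1, 0.1, -2.2]
gripper_width: 0.453
gripper_force: 3.8
```

```bash
cat >> g.py <<'E'
def tilt(c,x0,y0,rad=.09,zmin=.02,zmax=.115):
    "principal axis of brass/white/red points near (x0,y0) from scene cloud (camera side surface)"
    P,uv,col=cloud(c);h=cv2.cvtColor(col[None].astype(np.uint8),cv2.COLOR_BGR2HSV)[0]
    warm=((h[:,0]<30)|(h[:,0]>172))&(h[:,1]>60)&(h[:,2]>90)|(h[:,1]<60)&(h[:,2]>140)
    m=(np.hypot(P[:,0]-x0,P[:,1]-y0)<rad)&(P[:,2]>zmin)&(P[:,2]<zmax)&warm
    Q=P[m];q=Q.mean(0);_,s,V=np.linalg.svd(Q-q,full_matrices=False);v=V[0]*np.sign(V[0][2])
    return m.sum(),q.round(3),v.round(2),np.degrees(np.arccos(v[2])).round(1),(s/np.sqrt(len(Q))).round(4)
E
python3 - <<'E'
from g import *
for f,y in(('s6',.1),('s7',.12)):
    c=cap('scene','s7') if f=='s7' else dict(np.load('/tmp/s6.npz'))
    print(*tilt(c,.465,y))
print(r.sense()['wrist_force'],pose(),r.sense()['gripper_force'])
E
```

```text
438 [0.471 0.121 0.064] [ 0.02 -0.66  0.75] 41.0 [0.0236 0.01   0.0042]
447 [0.471 0.15  0.068] [ 0.03 -0.66  0.75] 41.3 [0.0232 0.0102 0.0043]
[ 0.17321029  0.43751667 -1.89905105] (array([0.46479297, 0.11279777, 0.11439785]), np.float64(-90.03591132397507)) 3.848139960318804
```

Emit:
apply_moves([
  {"grip":0.4565,"offset":[3,0,0],"spin":0},
  {"grip":0.4565,"offset":[6,0,0],"spin":0},
  {"grip":0.4565,"offset":[8,0,0],"spin":0},
  {"grip":0.4565,"offset":[8,0,0.7],"spin":0},
  {"grip":0.4565,"offset":[8,0,1.4],"spin":0},
])

```text
time_s: 13.1
tcp_pos: [0.4647, 0.0316, 0.1004]
ee_rot: [[-0.002, -1.0, 0.0], [-1.0, 0.002, -0.0], [0.0, -0.0, -1.0]]
wrist_force: [-1.2, -0.8, 2.7]
gripper_width: 0.455
gripper_force: 2.1
```

Emit:
apply_moves([
  {"grip":0.4565,"offset":[-0.8,0,-0.2],"spin":0},
  {"grip":0.4565,"offset":[-1.7,0,-0.5],"spin":0},
  {"grip":0.4565,"offset":[-2.6,0,-0.7],"spin":0},
  {"grip":0.4565,"offset":[-3.5,0,-0.8],"spin":0},
  {"grip":0.4565,"offset":[-3.5,0,-0.8],"spin":0},
])

```text
time_s: 13.6
tcp_pos: [0.4652, 0.0688, 0.109]
ee_rot: [[0.002, -1.0, 0.002], [-1.0, -0.002, 0.001], [-0.001, -0.002, -1.0]]
wrist_force: [-0.4, 0.2, -0.0]
gripper_width: 0.457
gripper_force: 0.0
```

```bash
python3 - <<'E'
from g import *
print(*tilt(cap('scene','s8'),.465,.09))
print(r.sense()['wrist_force'],pose(),r.sense()['gripper_force'])
E
```

```text
335 [0.472 0.036 0.046] [-0.05 -0.99  0.12] 83.1 [0.0206 0.0087 0.0062]
[-0.60554963  0.32710406 -0.20730855] (array([0.46481502, 0.06808978, 0.10878831]), np.float64(-89.94900985578721)) 0.0
```

Emit:
apply_moves([
  {"grip":0.65,"offset":[0,0,0],"spin":0},
  {"grip":0.65,"offset":[0,0,0],"spin":0},
  {"grip":0.65,"offset":[0,0,-5],"spin":0},
  {"grip":0.65,"offset":[-3,0,-10],"spin":0.09},
  {"grip":0.65,"offset":[-6.5,0,-13],"spin":0.09},
])

```text
time_s: 14.15
tcp_pos: [0.4648, 0.1283, 0.2382]
ee_rot: [[-0.096, -0.995, 0.002], [-0.995, 0.096, 0.001], [-0.001, -0.002, -1.0]]
wrist_force: [1.3, 1.6, -0.4]
gripper_width: 0.645
gripper_force: 0.0
```

Emit:
apply_moves([
  {"grip":0.65,"offset":[-4,0,0],"spin":0},
  {"grip":0.65,"offset":[-4,0,0],"spin":0},
  {"grip":0.65,"offset":[-4,0,0],"spin":0},
])

```text
time_s: 14.45
tcp_pos: [0.4678, 0.169, 0.2353]
ee_rot: [[-0.09, -0.996, -0.001], [-0.996, 0.09, -0.0], [0.0, 0.001, -1.0]]
wrist_force: [-0.3, -1.0, -1.1]
gripper_width: 0.649
gripper_force: 0.0
```

```bash
cat >> g.py <<'E'
T0=np.array([.552,-.016]);TY=np.radians(-5.3)
RT=np.array([[np.cos(TY),-np.sin(TY)],[np.sin(TY),np.cos(TY)]])
def t2w(x,y): return RT@[x,y]+T0
def w2t(p): return RT.T@(np.array(p)[:2]-T0)
def reds(c,z,lo=25):
    "red blobs -> (pixel, world at z, tray xy, area)"
    h=cv2.cvtColor(c['img'],cv2.COLOR_BGR2HSV)
    m=(((h[...,0]<6)|(h[...,0]>173))&(h[...,1]>150)&(h[...,2]>70)).astype(np.uint8)
    n,l,s,ce=cv2.connectedComponentsWithStats(m)
    for k in range(1,n):
        if s[k,4]>lo:
            w=onz(c,[ce[k]],z)[0];print('red',ce[k].round(),s[k,4],w.round(4),'tray',w2t(w).round(4))
E
python3 - <<'E'
from g import *
c=cap('wrist','w3');print(pose());reds(c,.0255);reds(cap('top','t3'),.03)
E
```

```text
(array([0.4677364 , 0.16824078, 0.23504879]), np.float64(-95.22534978617988))
red [308.  16.] 473 [ 0.465  -0.0027  0.0255] tray [-0.0879  0.0052]
red [366. 158.] 310 [ 0.8282 -0.0793  0.03  ] tray [ 0.2809 -0.0375]
red [470. 199.] 82 [ 0.7069 -0.3553  0.03  ] tray [ 0.1855 -0.3236]
red [240. 235.] 40 [0.6254 0.2645 0.03  ] tray [0.0471 0.2861]
red [368. 258.] 35 [ 0.5546 -0.0747  0.03  ] tray [ 0.0081 -0.0582]
red [339. 294.] 49 [0.4629 0.0039 0.03  ] tray [-0.0905  0.0116]
```

View pics/w3.png

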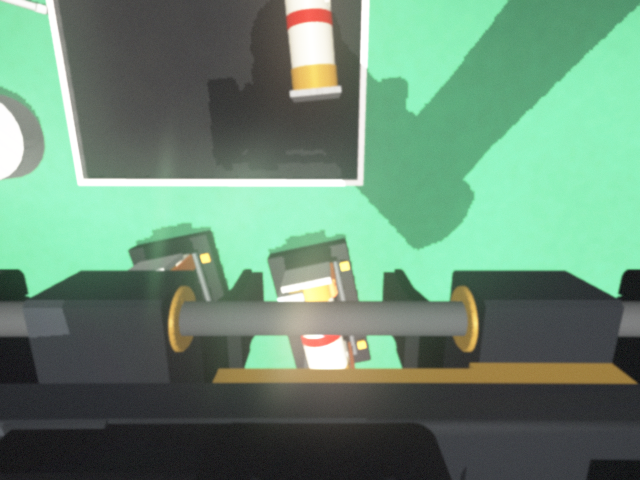

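```bash
python3 - <<'E'
from g import *
c=dict(np.load('/tmp/w3.npz'));q=onz(c,[(310,20),(315.5,80)],.0255);print(q,dep(c,[(308,16)]))
a=t2w(-.086,.083);print('lay centre',a)
chain([(.466,0,.12,-93),(.466,0,.032,-93),(.466,0,.055,-93),(*a,.055,-95.3),(*a,.033,-95.3)])
E
```

```text
[[4.63496419e-01 1.97431697e-04 2.55000000e-02]
 [4.63341294e-01 4.77665514e-02 2.55000000e-02]] [[0.4647113  0.00270381 0.04490273]]
lay centre [0.47403443 0.07458902]
at [0.4678 0.1679 0.235 ] -95.26
(0.466, 0, 0.12, -93) off [16.73 -1.36 11.5 ] spin -0.039 rows>= 4.1
(0.466, 0, 0.032, -93) off [0.  0.  8.8] spin 0.0 rows>= 1.8
(0.466, 0, 0.055, -93) off [ 0.   0.  -2.3] spin 0.0 rows>= 0.5
(np.float64(0.4740344347141906), np.float64(0.07458902046972461), 0.055, -95.3) off [-7.49 -0.41 -0.  ] spin 0.04 rows>= 1.5
(np.float64(0.4740344347141906), np.float64(0.07458902046972461), 0.033, -95.3) off [0.  0.  2.2] spin 0.0 rows>= 0.4
```

Emit:
apply_moves([
  {"grip":0.65,"offset":[16.7,-1.2,11.5],"spin":-0.04},
  {"grip":0.65,"offset":[16.7,-1.2,11.5],"spin":-0.04},
  {"grip":0.65,"offset":[16.7,-1.2,11.5],"spin":-0.04},
  {"grip":0.65,"offset":[16.7,-1.2,11.5],"spin":-0.04},
  {"grip":0.65,"offset":[16.7,-1.2,11.5],"spin":-0.04},
])

```text
time_s: 15.05
tcp_pos: [0.4605, -0.0038, 0.1168]
ee_rot: [[-0.059, -0.998, -0.01], [-0.998, 0.059, -0.003], [0.003, 0.01, -1.0]]
wrist_force: [-0.7, 0.3, -0.6]
gripper_width: 0.653
gripper_force: 0.0
```

Emit:
apply_moves([
  {"grip":0.65,"offset":[0,0,4],"spin":0},
  {"grip":0.65,"offset":[0,0,8.7],"spin":0},
  {"grip":0.65,"offset":[0,0,8.7],"spin":0},
])

```text
time_s: 15.35
tcp_pos: [0.4629, -0.0, 0.0296]
ee_rot: [[-0.052, -0.999, -0.009], [-0.999, 0.052, -0.003], [0.004, 0.009, -1.0]]
wrist_force: [-1.1, -0.1, 1.1]
gripper_width: 0.65
gripper_force: 0.0
```

Emit:
apply_moves([
  {"grip":0.3,"offset":[0,0,0],"spin":0},
  {"grip":0.3,"offset":[0,0,0],"spin":0},
  {"grip":0.3,"offset":[0,0,0],"spin":0},
  {"grip":0.3,"offset":[0,0,0],"spin":0},
])

```text
time_s: 15.75
tcp_pos: [0.4655, 0.0016, 0.0357]
ee_rot: [[-0.05, -0.999, 0.003], [-0.999, 0.05, 0.001], [-0.001, -0.003, -1.0]]
wrist_force: [-2.5, 0.8, 8.3]
gripper_width: 0.453
gripper_force: 29.7
```

Emit:
apply_moves([
  {"grip":0.3,"offset":[0,0,-2],"spin":0},
  {"grip":0.3,"offset":[-4,-0.3,-2],"spin":0.02},
  {"grip":0.3,"offset":[-7.4,-0.6,-2],"spin":0.04},
  {"grip":0.3,"offset":[-7.4,-0.6,-1],"spin":0.04},
  {"grip":0.3,"offset":[-7.4,-0.6,0.1],"spin":0.04},
])

```text
time_s: 16.25
tcp_pos: [0.4761, 0.0763, 0.0351]
ee_rot: [[-0.087, -0.996, 0.004], [-0.996, 0.087, 0.001], [-0.001, -0.003, -1.0]]
wrist_force: [-10.0, 2.9, 39.4]
gripper_width: 0.455
gripper_force: 30.0
```

Emit:
apply_moves([
  {"grip":0.3,"offset":[0,0,-0.5],"spin":0},
  {"grip":0.3,"offset":[0.4,0,-0.5],"spin":0},
  {"grip":0.3,"offset":[0.4,0,-0.2],"spin":0},
])

```text
time_s: 16.55
tcp_pos: [0.4738, 0.07, 0.0346]
ee_rot: [[-0.092, -0.996, -0.0], [-0.996, 0.092, 0.0], [0.0, 0.0, -1.0]]
wrist_force: [0.6, 0.0, -2.2]
gripper_width: 0.45
gripper_force: 29.9
```

Emit:
apply_moves([
  {"grip":0.3,"offset":[0,0,0.2],"spin":0},
  {"grip":0.3,"offset":[0,0,0.2],"spin":0},
])

```text
time_s: 16.75
tcp_pos: [0.4742, 0.0705, 0.0324]
ee_rot: [[-0.091, -0.996, -0.001], [-0.996, 0.091, -0.001], [0.001, 0.001, -1.0]]
wrist_force: [0.2, -1.2, 0.8]
gripper_width: 0.451
gripper_force: 30.0
```

Emit:
apply_moves([
  {"grip":0.55,"offset":[0,0,-0.1],"spin":0},
  {"grip":0.55,"offset":[0,0,-0.1],"spin":0},
  {"grip":0.55,"offset":[2,0,-0.1],"spin":0},
  {"grip":0.55,"offset":[4.2,0,-0.1],"spin":0},
  {"grip":0.55,"offset":[4.2,0,-0.1],"spin":0},
])

```text
time_s: 17.25
tcp_pos: [0.4698, 0.0276, 0.0335]
ee_rot: [[-0.093, -0.996, -0.001], [-0.996, 0.093, -0.0], [0.0, 0.001, -1.0]]
wrist_force: [0.8, 0.5, -0.0]
gripper_width: 0.547
gripper_force: 0.0
```

```bash
python3 - <<'E'
from g import *
c=cap('scene','s9');reds(c,.03,15);print(*tilt(c,.475,.1,.07));print(pose())
E
```

```text
red [166.  40.] 64 [ 0.0149 -0.9694  0.03  ] tray [-0.4467 -0.9989]
red [146.  52.] 67 [ 0.1113 -0.9705  0.03  ] tray [-0.3507 -0.9911]
red [126.  64.] 75 [ 0.2083 -0.9695  0.03  ] tray [-0.2542 -0.9811]
red [ 58. 107.] 86 [ 0.499  -0.9689  0.03  ] tray [ 0.0353 -0.9537]
red [ 33. 123.] 94 [ 0.5961 -0.969   0.03  ] tray [ 0.132  -0.9448]
red [  7. 141.] 100 [ 0.693 -0.969  0.03 ] tray [ 0.2285 -0.9359]
red [170. 190.] 81 [ 0.6017 -0.4185  0.03  ] tray [ 0.0867 -0.3962]
red [295. 230.] 30 [ 0.5463 -0.0693  0.03  ] tray [-0.0007 -0.0536]
red [361. 234.] 35 [0.4759 0.0699 0.03  ] tray [-0.0837  0.0785]
red [442. 262.] 47 [0.4523 0.2697 0.03  ] tray [-0.1257  0.2753]
red [405. 300.] 54 [0.5969 0.2471 0.03  ] tray [0.0204 0.2661]
red [218. 314.] 499 [ 0.8394 -0.0709  0.03  ] tray [ 0.2912 -0.0281]
484 [0.483 0.088 0.041] [0.03 1.   0.  ] 89.9 [0.0264 0.0107 0.0087]
(array([0.47049126, 0.02849433, 0.03372316]), np.float64(-95.31280845850851))
```

Emit:
apply_moves([
  {"grip":0.455,"offset":[0,0,0],"spin":0},
  {"grip":0.455,"offset":[0,0,0],"spin":0},
  {"grip":0.455,"offset":[0,0,0],"spin":0},
])

```text
time_s: 17.6
tcp_pos: [0.4708, 0.0298, 0.0337]
ee_rot: [[-0.09, -0.996, 0.0], [-0.996, 0.09, 0.0], [-0.0, -0.0, -1.0]]
wrist_force: [0.4, 0.1, 0.3]
gripper_width: 0.466
gripper_force: 0.2
```

Emit:
apply_moves([
  {"grip":0.455,"offset":[-0.5,0,-1.6],"spin":0},
  {"grip":0.455,"offset":[-1.3,0,-3.1],"spin":0},
  {"grip":0.455,"offset":[-2.4,0,-4.4],"spin":0},
  {"grip":0.455,"offset":[-3.5,0,-5.3],"spin":0},
  {"grip":0.455,"offset":[-3.5,0,-5.3],"spin":0},
])

```text
time_s: 18.1
tcp_pos: [0.475, 0.0657, 0.0879]
ee_rot: [[-0.089, -0.996, 0.003], [-0.996, 0.089, 0.001], [-0.002, -0.003, -1.0]]
wrist_force: [0.6, -0.2, -0.1]
gripper_width: 0.454
gripper_force: 0.0
```

Emit:
apply_moves([
  {"grip":0.455,"offset":[-1,0,-0.6],"spin":0},
  {"grip":0.455,"offset":[-2.1,0,-1.2],"spin":0},
  {"grip":0.455,"offset":[-3,0,-1.5],"spin":0},
  {"grip":0.455,"offset":[-3.8,0,-1.8],"spin":0},
  {"grip":0.455,"offset":[-3.8,0,-1.8],"spin":0},
])

```text
time_s: 18.6
tcp_pos: [0.4777, 0.103, 0.105]
ee_rot: [[-0.089, -0.996, 0.001], [-0.996, 0.089, 0.0], [-0.001, -0.001, -1.0]]
wrist_force: [0.9, -0.4, 0.3]
gripper_width: 0.451
gripper_force: 0.0
```

```bash
python3 - <<'E'
from g import *
c=cap('scene','s10');print(*tilt(c,.475,.11,.08));s=r.sense();print(pose(),s['wrist_force'],s['gripper_force'],s['gripper_width'])
E
```

```text
473 [0.483 0.086 0.041] [0.06 1.   0.02] 89.0 [0.0306 0.009  0.0043]
(array([0.47723586, 0.10243707, 0.10466156]), np.float64(-95.16535647969029)) [0.56959684 0.34177557 0.20827599] 0.0 0.4539112460206971
```

Emit:
apply_moves([
  {"grip":0.56,"offset":[4,0,0],"spin":0},
  {"grip":0.56,"offset":[7.3,0,0],"spin":0},
  {"grip":0.56,"offset":[7.3,0,3.5],"spin":0},
  {"grip":0.56,"offset":[7.3,0,7.2],"spin":0},
  {"grip":0.56,"offset":[7.3,0,7.2],"spin":0},
])

```text
time_s: 19.15
tcp_pos: [0.467, 0.0273, 0.0289]
ee_rot: [[-0.093, -0.996, -0.01], [-0.996, 0.093, -0.004], [0.005, 0.01, -1.0]]
wrist_force: [-0.9, -0.4, -0.2]
gripper_width: 0.556
gripper_force: 0.0
```

Emit:
apply_moves([
  {"grip":0.43,"offset":[0,0,0],"spin":0},
  {"grip":0.43,"offset":[0,0,0],"spin":0},
  {"grip":0.43,"offset":[0,0,0],"spin":0},
  {"grip":0.454,"offset":[0,0,0],"spin":0},
  {"grip":0.454,"offset":[0,0,0],"spin":0},
])

```text
time_s: 19.65
tcp_pos: [0.4712, 0.0295, 0.034]
ee_rot: [[-0.09, -0.996, 0.002], [-0.996, 0.09, 0.001], [-0.001, -0.002, -1.0]]
wrist_force: [-2.7, 1.1, 6.4]
gripper_width: 0.455
gripper_force: 9.3
```

Emit:
apply_moves([
  {"grip":0.456,"offset":[-0.5,0,-1.6],"spin":0},
  {"grip":0.456,"offset":[-1.3,0,-3.1],"spin":0},
  {"grip":0.456,"offset":[-2.4,0,-4.4],"spin":0},
  {"grip":0.456,"offset":[-3.5,0,-5.3],"spin":0},
  {"grip":0.456,"offset":[-3.5,0,-5.3],"spin":0},
])

```text
time_s: 20.15
tcp_pos: [0.4749, 0.0655, 0.0869]
ee_rot: [[-0.089, -0.996, 0.003], [-0.996, 0.089, 0.002], [-0.002, -0.003, -1.0]]
wrist_force: [0.5, 0.2, -2.8]
gripper_width: 0.456
gripper_force: 7.0
```

```bash
python3 - <<'E'
from g import *
c=cap('scene','s11');print(*tilt(c,.475,.11,.08));s=r.sense();print(pose(),s['wrist_force'],s['gripper_force'],s['gripper_width'])
E
```

```text
542 [0.487 0.126 0.088] [-0.07 -1.    0.06] 86.6 [0.0265 0.0099 0.004 ]
(array([0.47396766, 0.06468167, 0.08598348]), np.float64(-95.15572757476492)) [ 0.03658144 -0.48139872 -2.1694092 ] 7.055936450183253 0.4621167148379036
```

Emit:
apply_moves([
  {"grip":0.457,"offset":[0,0,0],"spin":0},
  {"grip":0.457,"offset":[0,0,0],"spin":0},
  {"grip":0.457,"offset":[0,0,0],"spin":0},
])

```text
time_s: 20.5
tcp_pos: [0.4733, 0.0636, 0.085]
ee_rot: [[-0.091, -0.996, -0.001], [-0.996, 0.091, -0.001], [0.001, 0.001, -1.0]]
wrist_force: [0.4, 1.0, -2.1]
gripper_width: 0.456
gripper_force: 5.2
```

```bash
python3 - <<'E'
from g import *
c=cap('scene','s11');print(*tilt(c,.475,.11,.08));s=r.sense();print(pose(),s['wrist_force'],s['gripper_force'],s['gripper_width'])
E
```

```text
552 [0.485 0.122 0.077] [-0.06 -0.98  0.19] 79.0 [0.0267 0.0098 0.004 ]
(array([0.47343056, 0.06358606, 0.08512395]), np.float64(-95.24423277390174)) [-0.6074751  -1.75555799 -2.47492121] 5.24346771184355 0.4586883152655021
```

Emit:
apply_moves([
  {"grip":0.457,"offset":[1,0,-1.5],"spin":0},
  {"grip":0.4575,"offset":[2,0,-3],"spin":0},
  {"grip":0.4575,"offset":[3,0,-4.5],"spin":0},
  {"grip":0.458,"offset":[3.5,0,-4.5],"spin":0},
  {"grip":0.458,"offset":[3.5,0,-4.5],"spin":0},
])

```text
time_s: 21.05
tcp_pos: [0.4702, 0.0286, 0.1303]
ee_rot: [[-0.092, -0.996, -0.0], [-0.996, 0.092, 0.0], [-0.0, 0.0, -1.0]]
wrist_force: [-0.2, 0.1, -2.9]
gripper_width: 0.463
gripper_force: 3.0
```

```bash
python3 - <<'E'
from g import *
c=cap('scene','s11');p=pose();print(*tilt(c,p[0][0],p[0][1]+.05,.08));s=r.sense();print(p,s['wrist_force'],s['gripper_force'],s['gripper_width'])
E
```

```text
452 [0.482 0.083 0.094] [ 0.01 -0.89  0.47] 62.3 [0.0217 0.0101 0.0043]
(array([0.47004346, 0.02887916, 0.12990297]), np.float64(-95.27514742461591)) [ 0.30240751  0.06490526 -2.22683625] 2.0444888714700937 0.4615954328828826
```

Emit:
apply_moves([
  {"grip":0.458,"offset":[0,0,0],"spin":0},
  {"grip":0.458,"offset":[0,0,0],"spin":0},
  {"grip":0.458,"offset":[0,0,0],"spin":0},
])

```text
time_s: 21.4
tcp_pos: [0.4708, 0.0295, 0.1305]
ee_rot: [[-0.09, -0.996, -0.0], [-0.996, 0.09, -0.0], [0.0, 0.0, -1.0]]
wrist_force: [-0.3, -0.3, 0.5]
gripper_width: 0.458
gripper_force: 0.0
```

```bash
python3 - <<'E'
from g import *
c=cap('scene','s11');p=pose();print(*tilt(c,p[0][0],p[0][1]+.05,.08));s=r.sense();print(p,s['wrist_force'],s['gripper_force'],s['gripper_width'])
E
```

```text
229 [0.478 0.025 0.041] [-0.23 -0.97  0.01] 89.4 [0.0138 0.009  0.0063]
(array([0.47078396, 0.02943426, 0.13055816]), np.float64(-95.1851710078763)) [ 0.0704678   0.23321035 -0.06501073] 0.0 0.4621275434907052
```

```bash
python3 - <<'E'
from g import *
c=dict(np.load('/tmp/s11.npz'));reds(c,.035,15)
P,uv,col=cloud(c);m=(P[:,2]>.035)&(P[:,2]<.055)
h=np.array([w2t(p) for p in P[m][:,:2]])
k=(abs(h[:,0])<.14)&(abs(h[:,1])<.15)
H=np.histogram2d(h[k,0],h[k,1],bins=[14,15],range=[[-.14,.14],[-.15,.15]])[0].astype(int);print(H)
E
```

```text
red [166.  40.] 64 [ 0.0215 -0.9623  0.035 ] tray [-0.4409 -0.9912]
red [146.  52.] 70 [ 0.1176 -0.9628  0.035 ] tray [-0.3451 -0.9829]
red [126.  64.] 74 [ 0.2145 -0.9625  0.035 ] tray [-0.2486 -0.9736]
red [ 58. 107.] 85 [ 0.5035 -0.9621  0.035 ] tray [ 0.0391 -0.9466]
red [ 33. 123.] 96 [ 0.5997 -0.9616  0.035 ] tray [ 0.1349 -0.9371]
red [  7. 141.] 101 [ 0.6963 -0.9611  0.035 ] tray [ 0.231  -0.9277]
red [170. 190.] 83 [ 0.6053 -0.4138  0.035 ] tray [ 0.0898 -0.3911]
red [332. 219.] 29 [ 0.4729 -0.0106  0.035 ] tray [-0.0793 -0.0019]
red [295. 229.] 28 [ 0.5499 -0.068   0.035 ] tray [ 0.0027 -0.052 ]
red [442. 262.] 47 [0.4567 0.2708 0.035 ] tray [-0.1214  0.2767]
red [405. 300.] 55 [0.6002 0.2483 0.035 ] tray [0.0236 0.2676]
red [218. 314.] 499 [ 0.8421 -0.0682  0.035 ] tray [ 0.2936 -0.0252]
[[ 0  0  0  0  0  0  0  0  0  0  0  0  0  0  0]
 [ 0  0  0  0  9  1  1  1  0  0 10  0  0  0  0]
 [ 0  0  0  0 27 38 40 36 37 35 35  0  0  0  0]
 [ 0  0  0  0 36 42 40 40 47 45 33  0  0  0  0]
 [ 0  0  0 10 30 46  0  0  0  0  0  0  0  0  0]
 [ 0  0  0  2 42 42  0  0  0  0  0  0  0  0  0]
 [ 0  0  0  1 39 47  0  0  0  0  0  0  0  0  0]
 [ 0  0  0  1 48 32  0  0  0  0  0  0  0  0  0]
 [ 0  0  0  4 47 33  0  0  0  0  0  0  0  0  0]
 [ 0  0  0  7 52 29  0  0  0  0  0  0  0  0  0]
 [ 0  0  0 21 34 22  0  0  0  0  0  0  0  0  0]
 [ 0  0  0  0  0  0  0  0  0  0  0  0  0  0  0]
 [ 0  0  0  0  0  0  0  0  0  0  0  0  0  0  0]
 [ 0  0  0  0  0  0  0  0  0  0  0  0  0  0  0]]
```

```bash
python3 - <<'E'
from g import *
a=t2w(-.083,-.001);b=t2w(-.083,.081);d=t2w(-.083,.037)
chain([(*a,.10,-95.3),(*a,.033,-95.3),(*a,.053,-95.3),(*b,.053,-95.3),(*b,.033,-95.3),(*d,.033,-95.3)])
E
```

```text
at [0.4708 0.0294 0.1306] -95.19
(np.float64(0.4692624794632332), np.float64(-0.00932896594011997), 0.1, -95.3) off [ 3.87 -0.2   3.06] spin 0.002 rows>= 1.0
(np.float64(0.4692624794632332), np.float64(-0.00932896594011997), 0.033, -95.3) off [0.  0.  6.7] spin 0.0 rows>= 1.3
(np.float64(0.4692624794632332), np.float64(-0.00932896594011997), 0.053, -95.3) off [ 0.  0. -2.] spin 0.0 rows>= 0.4
(np.float64(0.47683686763385125), np.float64(0.07232045931101576), 0.053, -95.3) off [-8.2 -0.  -0. ] spin 0.0 rows>= 1.6
(np.float64(0.47683686763385125), np.float64(0.07232045931101576), 0.033, -95.3) off [0. 0. 2.] spin 0.0 rows>= 0.4
(np.float64(0.4727725617862025), np.float64(0.02850857259089415), 0.033, -95.3) off [ 4.4  0.  -0. ] spin 0.0 rows>= 0.9
```

Emit:
apply_moves([
  {"grip":0.6,"offset":[3.9,-0.2,2],"spin":0},
  {"grip":0.6,"offset":[3.9,-0.2,3],"spin":0},
  {"grip":0.6,"offset":[3.9,-0.2,6.5],"spin":0},
  {"grip":0.6,"offset":[3.9,-0.2,9.7],"spin":0},
  {"grip":0.6,"offset":[3.9,-0.2,9.7],"spin":0},
])

```text
time_s: 21.95
tcp_pos: [0.4663, -0.0105, 0.0304]
ee_rot: [[-0.092, -0.996, -0.009], [-0.996, 0.092, -0.002], [0.003, 0.008, -1.0]]
wrist_force: [-0.1, -0.2, -0.3]
gripper_width: 0.596
gripper_force: 0.0
```

Emit:
apply_moves([
  {"grip":0.3,"offset":[0,0,0],"spin":0},
  {"grip":0.3,"offset":[0,0,0],"spin":0},
  {"grip":0.3,"offset":[0,0,0],"spin":0},
  {"grip":0.3,"offset":[0,0,0],"spin":0},
])

```text
time_s: 22.35
tcp_pos: [0.4698, -0.0094, 0.035]
ee_rot: [[-0.091, -0.996, 0.003], [-0.996, 0.091, 0.001], [-0.001, -0.003, -1.0]]
wrist_force: [-1.5, 2.1, 3.7]
gripper_width: 0.455
gripper_force: 30.0
```

Emit:
apply_moves([
  {"grip":0.3,"offset":[0,0,-2],"spin":0},
  {"grip":0.3,"offset":[-4,0,-2],"spin":0},
  {"grip":0.3,"offset":[-8.1,0,-2],"spin":0},
  {"grip":0.3,"offset":[-8.1,0,-0.8],"spin":0},
  {"grip":0.3,"offset":[-8.1,0,-0.1],"spin":0},
])

```text
time_s: 22.85
tcp_pos: [0.4763, 0.0718, 0.0347]
ee_rot: [[-0.089, -0.996, 0.0], [-0.996, 0.089, 0.0], [-0.001, -0.0, -1.0]]
wrist_force: [-9.1, 6.5, 30.1]
gripper_width: 0.448
gripper_force: 30.0
```

```bash
cat >> g.py <<'E'
def hist(c,z0=.035,z1=.055):
    P,uv,col=cloud(c);m=(P[:,2]>z0)&(P[:,2]<z1);h=(P[m][:,:2]-T0)@RT
    k=(abs(h[:,0])<.14)&(abs(h[:,1])<.15)
    print(np.histogram2d(h[k,0],h[k,1],bins=[14,15],range=[[-.14,.14],[-.15,.15]])[0].astype(int))
def st(f):
    c=cap('scene',f);p=pose();print(*tilt(c,p[0][0],p[0][1]+.05,.08));s=r.sense();print(p[0].round(4),'tray',w2t(p[0]).round(4),np.round(s['wrist_force'],1),round(s['gripper_force'],1),round(s['gripper_width'],4));return c
E
python3 -c "
from g import *
reds(st('s12'),.035,25)" | egrep -v "tray \[.* -0.9|tray \[-0.4"
```

```text
248 [0.488 0.109 0.043] [ 0.7  -0.22  0.68] 47.0 [0.0158 0.0125 0.0095]
[0.4764 0.0714 0.0346] tray [-0.0834  0.08  ] [ 1.3 -0.  -1.9] 30.0 0.4524
red [170. 190.] 84 [ 0.6055 -0.4137  0.035 ] tray [ 0.09  -0.391]
red [295. 229.] 31 [ 0.5501 -0.0673  0.035 ] tray [ 0.0028 -0.0512]
red [442. 262.] 46 [0.4562 0.2707 0.035 ] tray [-0.1219  0.2766]
red [405. 300.] 55 [0.6003 0.2483 0.035 ] tray [0.0237 0.2676]
red [218. 314.] 499 [ 0.842  -0.0682  0.035 ] tray [ 0.2936 -0.0252]
```

Emit:
apply_moves([
  {"grip":0.55,"offset":[0,0,0],"spin":0},
  {"grip":0.55,"offset":[0,0,0],"spin":0},
  {"grip":0.55,"offset":[2,0,0],"spin":0},
  {"grip":0.55,"offset":[4.3,0,0],"spin":0},
  {"grip":0.55,"offset":[4.3,0,0],"spin":0},
])

```text
time_s: 23.4
tcp_pos: [0.4715, 0.0257, 0.0347]
ee_rot: [[-0.095, -0.996, -0.001], [-0.996, 0.095, -0.0], [0.0, 0.001, -1.0]]
wrist_force: [0.6, -0.4, -0.5]
gripper_width: 0.55
gripper_force: 0.0
```

Emit:
apply_moves([
  {"grip":0.44,"offset":[0,0,0],"spin":0},
  {"grip":0.44,"offset":[0,0,0],"spin":0},
  {"grip":0.44,"offset":[0,0,0],"spin":0},
  {"grip":0.457,"offset":[0,0,0],"spin":0},
  {"grip":0.457,"offset":[0,0,0],"spin":0},
])

```text
time_s: 23.9
tcp_pos: [0.4724, 0.0282, 0.0348]
ee_rot: [[-0.09, -0.996, -0.0], [-0.996, 0.09, -0.0], [0.0, 0.0, -1.0]]
wrist_force: [-1.3, -0.8, 2.9]
gripper_width: 0.454
gripper_force: 3.9
```

Emit:
apply_moves([
  {"grip":0.457,"offset":[0,0,-1],"spin":0},
  {"grip":0.457,"offset":[0,0,-2],"spin":0},
  {"grip":0.457,"offset":[-0.5,0,-3],"spin":0},
  {"grip":0.457,"offset":[-0.5,0,-3],"spin":0},
  {"grip":0.457,"offset":[-0.5,0,-3],"spin":0},
])

```text
time_s: 24.4
tcp_pos: [0.473, 0.0333, 0.0651]
ee_rot: [[-0.091, -0.996, 0.001], [-0.996, 0.091, 0.001], [-0.001, -0.001, -1.0]]
wrist_force: [-0.1, -0.8, -1.7]
gripper_width: 0.453
gripper_force: 5.1
```

```bash
python3 -c "
from g import *
st('s13')"
```

```text
537 [0.485 0.09  0.053] [-0.07 -0.97  0.25] 75.4 [0.027  0.0098 0.0041]
[0.4727 0.033  0.0647] tray [-0.0835  0.0415] [-0.4  0.2 -2.6] 5.1 0.4571
```

Emit:
apply_moves([
  {"grip":0.457,"offset":[-0.6,0,-0.5],"spin":0},
  {"grip":0.457,"offset":[-1.2,0,-1.0],"spin":0},
  {"grip":0.457,"offset":[-1.8,0,-1.5],"spin":0},
  {"grip":0.457,"offset":[-2.3,0,-1.9],"spin":0},
  {"grip":0.457,"offset":[-2.3,0,-1.9],"spin":0},
])

```text
time_s: 24.95
tcp_pos: [0.4757, 0.0569, 0.0845]
ee_rot: [[-0.09, -0.996, 0.002], [-0.996, 0.09, 0.001], [-0.001, -0.002, -1.0]]
wrist_force: [-0.4, 0.4, -2.7]
gripper_width: 0.457
gripper_force: 5.1
```

```bash
python3 -c "
from g import *
st('s14')"
```

```text
552 [0.488 0.113 0.07 ] [-0.08 -0.95  0.29] 73.2 [0.0267 0.0097 0.004 ]
[0.4753 0.0564 0.084 ] tray [-0.0831  0.065 ] [-0.3 -0.2 -2.5] 5.1 0.4583
```

Emit:
apply_moves([
  {"grip":0.4573,"offset":[1.2,0,0],"spin":0},
  {"grip":0.4575,"offset":[2.4,0,0],"spin":0},
  {"grip":0.4575,"offset":[3,0,0],"spin":0},
  {"grip":0.4575,"offset":[3,0,0],"spin":0},
  {"grip":0.4575,"offset":[3,0,0],"spin":0},
])

```text
time_s: 25.5
tcp_pos: [0.4723, 0.0255, 0.0836]
ee_rot: [[-0.092, -0.996, 0.0], [-0.996, 0.092, 0.0], [-0.0, -0.0, -1.0]]
wrist_force: [-0.1, 0.2, -2.6]
gripper_width: 0.458
gripper_force: 4.1
```

```bash
python3 -c "
from g import *
st('s15')"
```

```text
534 [0.483 0.077 0.059] [-0.08 -0.89  0.45] 63.5 [0.0263 0.0098 0.0042]
[0.4724 0.0258 0.0837] tray [-0.0831  0.0343] [ 0.2 -0.6 -1.8] 4.1 0.4599
```

Emit:
apply_moves([
  {"grip":0.4535,"offset":[0,0,0.3],"spin":0},
  {"grip":0.4535,"offset":[-1.5,0,0.7],"spin":0},
  {"grip":0.4535,"offset":[-2.9,0,0.7],"spin":0},
  {"grip":0.4535,"offset":[-3.8,0,-0.1],"spin":0},
  {"grip":0.4535,"offset":[-4.7,0,-0.8],"spin":0},
])

```text
time_s: 26.05
tcp_pos: [0.4762, 0.073, 0.0922]
ee_rot: [[-0.089, -0.996, -0.002], [-0.996, 0.089, -0.003], [0.003, 0.002, -1.0]]
wrist_force: [0.1, -5.0, 1.2]
gripper_width: 0.452
gripper_force: 11.4
```

```bash
python3 -c "
from g import *
st('s16')"
```

```text
527 [0.487 0.119 0.06 ] [-0.06 -0.81  0.59] 54.1 [0.0258 0.0099 0.0042]
[0.477  0.0742 0.0932] tray [-0.083   0.0829] [-1.1 -4.3  2. ] 11.1 0.4575
```

Emit:
apply_moves([
  {"grip":0.4535,"offset":[-0.8,0,-0.5],"spin":0},
  {"grip":0.4535,"offset":[-1.6,0,-1.0],"spin":0},
  {"grip":0.4535,"offset":[-2.4,0,-1.5],"spin":0},
  {"grip":0.4535,"offset":[-3.2,0,-1.8],"spin":0},
  {"grip":0.4535,"offset":[-4,0,-2.1],"spin":0},
])

```text
time_s: 26.6
tcp_pos: [0.4801, 0.1137, 0.1127]
ee_rot: [[-0.091, -0.996, -0.0], [-0.996, 0.091, 0.001], [-0.001, 0.0, -1.0]]
wrist_force: [-0.5, -0.6, -2.3]
gripper_width: 0.453
gripper_force: 3.2
```

```bash
python3 -c "
from g import *
st('s17')"
```

```text
560 [0.489 0.166 0.065] [-0.02  0.99  0.14] 81.8 [0.0419 0.0188 0.0103]
[0.4811 0.115  0.1133] tray [-0.0827  0.1238] [-0.3  0.1 -0.6] 1.6 0.4529
```

```bash
python3 - <<'E'
from g import *
c=cap('scene','s18');s=r.sense();print(s['gripper_force'],s['wrist_force'],s['gripper_width'])
P,uv,col=cloud(c)
h=(P[:,:2]-T0)@RT
m=(abs(h[:,0]+.083)<.03)&(h[:,1]>.0)&(h[:,1]<.18)&(P[:,2]>.015)
for y in np.arange(.0,.18,.01):
    k=m&(abs(h[:,1]-y-.005)<.005)
    if k.sum()>3: print(y.round(3),np.percentile(P[k,2],[2,50,98]).round(3),np.median(col[k],0),k.sum())
E
```

```text
1.444483183813987 [-0.13229329 -1.35064893 -0.27374286] 0.45444232644098614
0.08 [0.261 0.449 0.452] [79. 93. 97.] 47
0.09 [0.261 0.398 0.458] [70. 82. 92.] 151
0.1 [0.26  0.458 0.462] [73. 85. 99.] 95
0.11 [0.073 0.459 0.462] [ 78.  92. 106.] 116
0.12 [0.057 0.457 0.462] [ 79.  93. 108.] 158
0.13 [0.046 0.111 0.462] [ 80.  93. 110.] 311
0.14 [0.025 0.215 0.461] [66.  76.  91.5] 520
0.15 [0.031 0.321 0.456] [73. 86. 99.] 895
0.16 [0.03  0.361 0.451] [ 81.  96. 105.] 860
0.17 [0.031 0.408 0.438] [136. 146. 163.] 304
```

```bash
python3 -c "
import cv2
i=cv2.imread('pics/s18.png');cv2.imwrite('pics/c18.png',cv2.resize(i[150:290,270:450],(720,560),interpolation=2))"
```

```text
(no output)
```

View pics/c18.png

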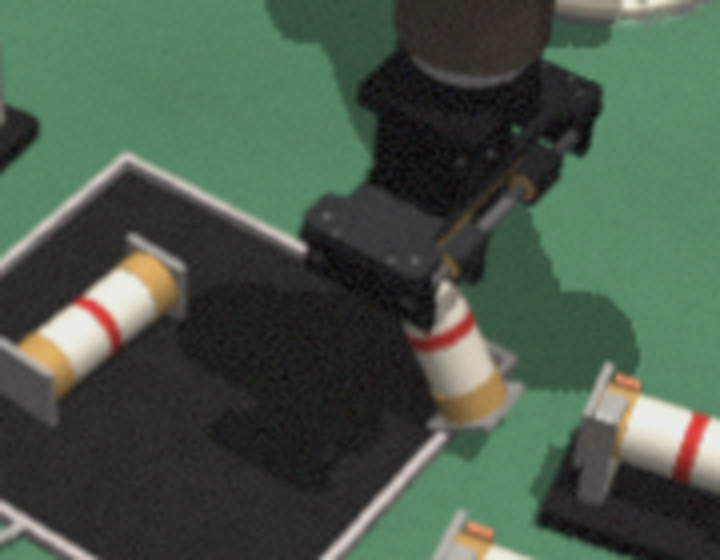

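Emit:
apply_moves([
  {"grip":0.3,"offset":[0,0,0],"spin":0},
  {"grip":0.3,"offset":[0,0,0],"spin":0},
  {"grip":0.3,"offset":[0,0,0],"spin":0},
])

```text
time_s: 27.0
tcp_pos: [0.4801, 0.1125, 0.1124]
ee_rot: [[-0.091, -0.996, -0.0], [-0.996, 0.091, 0.0], [-0.0, 0.0, -1.0]]
wrist_force: [-0.2, 0.2, -2.2]
gripper_width: 0.432
gripper_force: 30.1
```

```bash
cat >> g.py <<'E'
def side(c,tx,ty,rad=.1,zlo=.008):
    "held fuse axis from red band + brass/white pixels within tray-frame radius"
    P,uv,col=cloud(c);hsv=cv2.cvtColor(col[None].astype(np.uint8),cv2.COLOR_BGR2HSV)[0];h=(P[:,:2]-T0)@RT
    warm=(((hsv[:,0]<30)|(hsv[:,0]>172))&(hsv[:,1]>60)&(hsv[:,2]>80))|((hsv[:,1]<60)&(hsv[:,2]>150))
    m=warm&(abs(h[:,0]-tx-.01)<.022)&(abs(h[:,1]-ty)<rad)&(P[:,2]>zlo)&(P[:,2]<.125)
    Q=np.c_[h[m],P[m,2]];q=Q.mean(0);_,s,V=np.linalg.svd(Q-q,full_matrices=False);v=V[0]*np.sign(V[0][2])
    print(m.sum(),'mid',q.round(3),'dir',v.round(2),'tilt',np.degrees(np.arccos(v[2])).round(1),'z',np.percentile(Q[:,2],[1,99]).round(3),(s/np.sqrt(len(Q))).round(4))
E
python3 - <<'E'
from g import *
c=cap('scene','s19');side(c,-.083,.13,.055)
s=r.sense();print(s['wrist_force'],s['gripper_force'])
E
```

```text
390 mid [-0.075  0.149  0.059] dir [-0.1  -0.47  0.88] tilt 28.7 z [0.01  0.102] [0.0227 0.0103 0.0045]
[ 0.22974245  0.06381108 -2.79658556] 30.08929764370805
```

Emit:
apply_moves([
  {"grip":0.3,"offset":[0,0,-2],"spin":0},
  {"grip":0.3,"offset":[1,0,-4],"spin":0},
  {"grip":0.3,"offset":[4,0,-4],"spin":0},
  {"grip":0.3,"offset":[7.4,0,-4],"spin":0},
  {"grip":0.3,"offset":[7.4,0,-3],"spin":0},
])

```text
time_s: 27.55
tcp_pos: [0.4729, 0.0364, 0.1433]
ee_rot: [[-0.095, -0.996, 0.001], [-0.996, 0.095, 0.001], [-0.001, -0.001, -1.0]]
wrist_force: [-0.0, 1.6, -3.1]
gripper_width: 0.425
gripper_force: 30.3
```

```bash
python3 - <<'E'
from g import *
c=cap('scene','s20');side(c,-.083,.07,.06)
s=r.sense();print(s['wrist_force'],s['gripper_force'],s['tcp_pos'],w2t(s['tcp_pos']))
E
```

```text
362 mid [-0.075  0.074  0.088] dir [-0.   -0.54  0.84] tilt 33.0 z [0.058 0.121] [0.0202 0.0096 0.0041]
[-0.64055669  0.81517623 -3.91540331] 30.349089783667296 [0.47209086 0.03727333 0.14103279] [-0.0844884   0.04566432]
```

Emit:
apply_moves([
  {"grip":0.3,"offset":[0,0,1.5],"spin":0},
  {"grip":0.3,"offset":[0,0,2.8],"spin":0},
  {"grip":0.3,"offset":[0,0,3.6],"spin":0},
  {"grip":0.3,"offset":[0,0,4.0],"spin":0},
  {"grip":0.3,"offset":[0,0,4.0],"spin":0},
])

```text
time_s: 28.1
tcp_pos: [0.476, 0.0386, 0.1058]
ee_rot: [[-0.087, -0.996, 0.004], [-0.996, 0.087, -0.002], [0.002, -0.004, -1.0]]
wrist_force: [-1.7, -5.5, 16.2]
gripper_width: 0.422
gripper_force: 30.2
```

Emit:
apply_moves([
  {"grip":0.425,"offset":[0,0,0],"spin":0},
  {"grip":0.425,"offset":[0,0,0],"spin":0},
])

```text
time_s: 28.3
tcp_pos: [0.476, 0.0389, 0.106]
ee_rot: [[-0.088, -0.996, 0.005], [-0.996, 0.088, -0.001], [0.001, -0.005, -1.0]]
wrist_force: [-1.7, -5.3, 16.1]
gripper_width: 0.43
gripper_force: 23.1
```

Emit:
apply_moves([
  {"grip":0.429,"offset":[-0.6,0,0],"spin":0},
  {"grip":0.429,"offset":[-1.2,0,-0.1],"spin":0},
  {"grip":0.429,"offset":[-1.8,0,-0.2],"spin":0},
  {"grip":0.429,"offset":[-2.4,0,-0.3],"spin":0},
  {"grip":0.429,"offset":[-2.4,0,-0.3],"spin":0},
])

```text
time_s: 28.8
tcp_pos: [0.4763, 0.0639, 0.1059]
ee_rot: [[-0.09, -0.996, 0.001], [-0.996, 0.09, 0.001], [-0.001, -0.001, -1.0]]
wrist_force: [0.6, -0.4, 0.3]
gripper_width: 0.433
gripper_force: 0.1
```

```bash
python3 - <<'E'
from g import *
c=cap('scene','s21');side(c,-.083,.07,.06)
s=r.sense();print(s['wrist_force'],s['gripper_force'],s['gripper_width'],s['tcp_pos'],w2t(s['tcp_pos']))
E
```

```text
270 mid [-0.075  0.087  0.048] dir [ 0.02 -0.38  0.92] tilt 22.6 z [0.021 0.082] [0.019  0.0098 0.0046]
[ 0.44021571 -0.59723347 -0.10243146] 0.056639722315594554 0.4299458189014115 [0.47584216 0.0635008  0.10556127] [-0.08317577  0.07212616]
```

Emit:
apply_moves([
  {"grip":0.3,"offset":[0,0,0],"spin":0},
  {"grip":0.3,"offset":[0,0,0],"spin":0},
])

```text
time_s: 29.05
tcp_pos: [0.4754, 0.0627, 0.1052]
ee_rot: [[-0.091, -0.996, -0.001], [-0.996, 0.091, -0.0], [0.0, 0.001, -1.0]]
wrist_force: [-0.1, -0.7, 0.7]
gripper_width: 0.339
gripper_force: 0.0
```

```bash
python3 - <<'E'
from g import *
c=cap('scene','s22');side(c,-.083,.07,.06)
s=r.sense();print(s['wrist_force'],s['gripper_force'],s['gripper_width'],s['tcp_pos'],w2t(s['tcp_pos']))
cv2.imwrite('pics/c22.png',cv2.resize(c['img'][150:290,270:450],(720,560),interpolation=2))
E
```

```text
243 mid [-0.072  0.063  0.048] dir [ 0.18 -0.9   0.39] tilt 66.8 z [0.026 0.068] [0.0185 0.0087 0.0048]
[-0.62874315  0.18749031  0.60488731] 0.0 0.32559388472460643 [0.4753946  0.06267311 0.10528953] [-0.08354497  0.07126067]
```

View pics/c22.png

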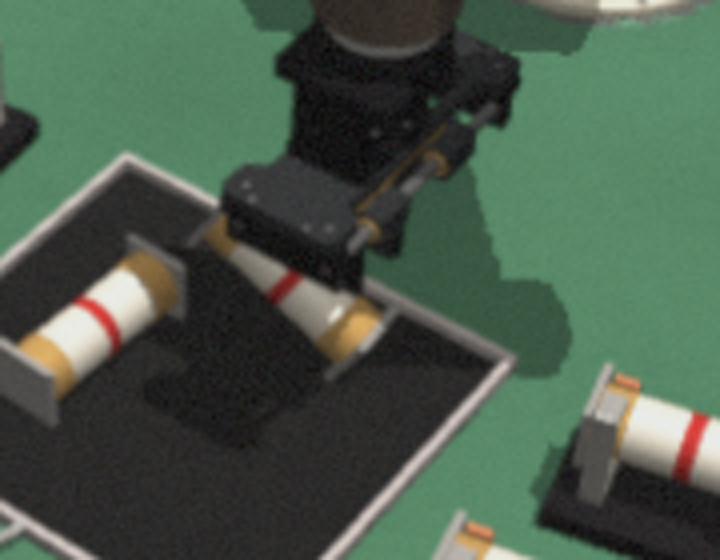

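Emit:
apply_moves([
  {"grip":0.3,"offset":[-1,0,-5],"spin":0},
  {"grip":0.5,"offset":[-4,0,-9],"spin":0},
  {"grip":0.55,"offset":[-8,0,-12],"spin":0},
  {"grip":0.55,"offset":[-11,0,-13],"spin":0},
  {"grip":0.55,"offset":[-11,0,-13],"spin":0},
])

```text
time_s: 29.6
tcp_pos: [0.4871, 0.1757, 0.2378]
ee_rot: [[-0.087, -0.996, 0.005], [-0.996, 0.087, 0.003], [-0.004, -0.004, -1.0]]
wrist_force: [-0.7, -1.0, -0.1]
gripper_width: 0.529
gripper_force: 0.0
```

```bash
cat >> g.py <<'E'
def fuses(c,z=.0255):
    "lying fuses in the tray: from cloud heights .03-.05; clusters -> rect in tray frame"
    P,uv,col=cloud(c);h=(P[:,:2]-T0)@RT
    m=(P[:,2]>.03)&(P[:,2]<.052)&(abs(h[:,0])<.135)&(abs(h[:,1])<.145);H=h[m]
    g=np.zeros((290,300),np.uint8);ij=((H+[.145,.15])*1000).astype(int);g[ij[:,0],ij[:,1]]=255
    g=cv2.morphologyEx(g,cv2.MORPH_CLOSE,np.ones((7,7)));g=cv2.erode(g,np.ones((5,5)))
    n,l,s,ce=cv2.connectedComponentsWithStats(g)
    for k in range(1,n):
        if s[k,4]>400:
            q=np.argwhere(l==k)/1000-[.145,.15];(cx,cy),wh,an=cv2.minAreaRect((q*1000).astype(np.float32))
            v=np.linalg.svd(q-q.mean(0),full_matrices=False)[2][0]
            print('fuse tray',round(cx),round(cy),'size',np.round(wh),'axis deg from tray y',np.degrees(np.arctan2(-v[0],v[1])).round(1))
E
python3 - <<'E'
from g import *
c=cap('scene','s23');fuses(c);reds(cap('top','t23'),.035,25);print(w2t(pose()[0]))
E
```

```text
fuse tray -35 -28 size [106. 212.] axis deg from tray y -127.1
red [366. 158.] 309 [ 0.8267 -0.0789  0.035 ] tray [ 0.2794 -0.0373]
red [470. 199.] 82 [ 0.7058 -0.3537  0.035 ] tray [ 0.1843 -0.3221]
red [240. 234.] 35 [0.6272 0.2642 0.035 ] tray [0.049  0.2859]
red [368. 258.] 35 [ 0.5542 -0.0743  0.035 ] tray [ 0.0076 -0.0578]
red [342. 290.] 42 [ 0.4736 -0.0033  0.035 ] tray [-0.0793  0.0054]
[-0.08396509  0.18156874]
```

Emit:
apply_moves([
  {"grip":0.65,"offset":[17.7,-0.4,13],"spin":0},
  {"grip":0.65,"offset":[17.7,-0.4,13],"spin":0},
  {"grip":0.65,"offset":[17.7,-0.4,13],"spin":0},
  {"grip":0.65,"offset":[17.7,-0.4,13],"spin":0},
  {"grip":0.65,"offset":[17.7,-0.4,13],"spin":0},
])

```text
time_s: 30.2
tcp_pos: [0.4692, -0.0087, 0.1021]
ee_rot: [[-0.096, -0.995, -0.009], [-0.995, 0.096, -0.002], [0.003, 0.009, -1.0]]
wrist_force: [0.2, 0.5, 0.6]
gripper_width: 0.652
gripper_force: 0.0
```

Emit:
apply_moves([
  {"grip":0.65,"offset":[0,0,0],"spin":0},
  {"grip":0.65,"offset":[0,0,4],"spin":0},
  {"grip":0.65,"offset":[0,0,7.3],"spin":0},
  {"grip":0.65,"offset":[0,0,7.3],"spin":0},
])

```text
time_s: 30.6
tcp_pos: [0.4706, -0.0052, 0.0296]
ee_rot: [[-0.092, -0.996, -0.009], [-0.996, 0.092, -0.003], [0.003, 0.008, -1.0]]
wrist_force: [-1.0, 0.1, -0.6]
gripper_width: 0.65
gripper_force: 0.0
```

Emit:
apply_moves([
  {"grip":0.3,"offset":[0,0,0],"spin":0},
  {"grip":0.3,"offset":[0,0,0],"spin":0},
  {"grip":0.3,"offset":[0,0,0],"spin":0},
  {"grip":0.3,"offset":[0,0,0],"spin":0},
  {"grip":0.3,"offset":[0,0,0],"spin":0},
])

```text
time_s: 31.1
tcp_pos: [0.4747, -0.0037, 0.0344]
ee_rot: [[-0.09, -0.996, 0.003], [-0.996, 0.09, 0.001], [-0.001, -0.003, -1.0]]
wrist_force: [-0.5, 1.5, 6.8]
gripper_width: 0.453
gripper_force: 29.6
```

Emit:
apply_moves([
  {"grip":0.3,"offset":[0,0,-2],"spin":0},
  {"grip":0.3,"offset":[-4,0,-2],"spin":0},
  {"grip":0.3,"offset":[-7.7,0,-2],"spin":0},
  {"grip":0.3,"offset":[-7.7,0,-0.8],"spin":0},
  {"grip":0.3,"offset":[-7.7,0,-0.2],"spin":0},
])

```text
time_s: 31.6
tcp_pos: [0.4805, 0.0734, 0.0346]
ee_rot: [[-0.089, -0.996, 0.0], [-0.996, 0.089, 0.0], [-0.0, -0.0, -1.0]]
wrist_force: [1.0, 0.3, 0.6]
gripper_width: 0.458
gripper_force: 29.9
```

```bash
python3 - <<'E'
from g import *
c=cap('scene','s24');fuses(c);s=r.sense();print(s['wrist_force'],s['gripper_force'],s['gripper_width'],s['tcp_pos'],w2t(s['tcp_pos']))
h=(onz(c,[(361,234)],.03)); reds(c,.03,25)
E
```

```text
fuse tray -80 119 size [46. 35.] axis deg from tray y -172.1
fuse tray 7 -58 size [ 39. 120.] axis deg from tray y -94.1
[ 0.85743747  1.1065129  -0.28061469] 29.942264556884766 0.45344278031130214 [0.48073721 0.07289706 0.03436454] [-0.0791696   0.08193441]
red [166.  40.] 64 [ 0.0148 -0.9695  0.03  ] tray [-0.4468 -0.999 ]
red [146.  52.] 68 [ 0.111  -0.9704  0.03  ] tray [-0.3509 -0.9911]
red [126.  64.] 75 [ 0.2083 -0.9695  0.03  ] tray [-0.2542 -0.9811]
red [ 58. 107.] 85 [ 0.499  -0.9692  0.03  ] tray [ 0.0353 -0.954 ]
red [ 33. 123.] 94 [ 0.5958 -0.9692  0.03  ] tray [ 0.1317 -0.9451]
red [  7. 141.] 100 [ 0.6932 -0.9684  0.03  ] tray [ 0.2285 -0.9353]
red [170. 190.] 84 [ 0.6018 -0.4181  0.03  ] tray [ 0.0867 -0.3958]
red [295. 229.] 30 [ 0.546  -0.0702  0.03  ] tray [-0.001  -0.0545]
red [442. 262.] 46 [0.4517 0.2696 0.03  ] tray [-0.1262  0.2751]
red [405. 300.] 56 [0.5968 0.2471 0.03  ] tray [0.0203 0.2661]
red [218. 314.] 500 [ 0.8395 -0.0709  0.03  ] tray [ 0.2913 -0.0281]
```

Emit:
apply_moves([
  {"grip":0.55,"offset":[0,0,0],"spin":0},
  {"grip":0.55,"offset":[0,0,0],"spin":0},
  {"grip":0.55,"offset":[2,0,0],"spin":0},
  {"grip":0.55,"offset":[4.3,0,0],"spin":0},
  {"grip":0.55,"offset":[4.3,0,0],"spin":0},
])

```text
time_s: 32.15
tcp_pos: [0.4755, 0.0273, 0.0347]
ee_rot: [[-0.095, -0.995, -0.002], [-0.995, 0.095, -0.0], [0.001, 0.001, -1.0]]
wrist_force: [-0.2, -0.4, 0.4]
gripper_width: 0.549
gripper_force: 0.0
```

Emit:
apply_moves([
  {"grip":0.44,"offset":[0,0,0],"spin":0},
  {"grip":0.44,"offset":[0,0,0],"spin":0},
  {"grip":0.44,"offset":[0,0,0],"spin":0},
  {"grip":0.457,"offset":[0,0,0],"spin":0},
  {"grip":0.457,"offset":[0,0,0],"spin":0},
])

```text
time_s: 32.65
tcp_pos: [0.4771, 0.03, 0.0349]
ee_rot: [[-0.09, -0.996, 0.001], [-0.996, 0.09, 0.0], [-0.0, -0.001, -1.0]]
wrist_force: [0.6, -1.6, 2.0]
gripper_width: 0.461
gripper_force: 5.0
```

Emit:
apply_moves([
  {"grip":0.457,"offset":[0,0,-1],"spin":0},
  {"grip":0.457,"offset":[0,0,-2],"spin":0},
  {"grip":0.457,"offset":[0,0,-3],"spin":0},
  {"grip":0.4575,"offset":[0,0,-4],"spin":0},
  {"grip":0.4575,"offset":[0,0,-5],"spin":0},
])

```text
time_s: 33.15
tcp_pos: [0.4765, 0.0296, 0.0857]
ee_rot: [[-0.091, -0.996, 0.0], [-0.996, 0.091, 0.0], [-0.0, -0.0, -1.0]]
wrist_force: [-0.3, 0.7, -1.9]
gripper_width: 0.461
gripper_force: 4.2
```

Emit:
apply_moves([
  {"grip":0.4575,"offset":[0,0,-0.5],"spin":0},
  {"grip":0.4575,"offset":[0,0,-1],"spin":0},
  {"grip":0.4575,"offset":[0,0,-1],"spin":0},
])

```text
time_s: 33.45
tcp_pos: [0.4769, 0.0297, 0.0953]
ee_rot: [[-0.091, -0.996, 0.001], [-0.996, 0.091, 0.0], [-0.001, -0.001, -1.0]]
wrist_force: [1.8, 0.7, -1.7]
gripper_width: 0.457
gripper_force: 4.1
```

```bash
cat >> g.py <<'E'
def S(f,tx=None,rad=.06):
    s=r.sense();p=w2t(s['tcp_pos']);c=cap('scene',f);side(c,p[0],p[1]+.04,rad)
    print('F',np.round(s['wrist_force'],1),'grip',round(s['gripper_force'],1),round(s['gripper_width'],4),'tray',p.round(4),'z',round(s['tcp_pos'][2],4))
E
python3 -c "
from g import *
S('s25')"
```

```text
523 mid [-0.072  0.094  0.076] dir [-0.02 -0.93  0.37] tilt 68.3 z [0.051 0.097] [0.0266 0.0092 0.0039]
F [ 1.8  0.7 -1.7] grip 4.1 0.4574 tray [-0.079   0.0386] z 0.0953
```

Emit:
apply_moves([
  {"grip":0.4577,"offset":[0,0,-0.8],"spin":0},
  {"grip":0.4577,"offset":[0,0,0],"spin":0},
  {"grip":0.4577,"offset":[0,0,-0.8],"spin":0},
  {"grip":0.4577,"offset":[0,0,0],"spin":0},
  {"grip":0.457,"offset":[0,0,0],"spin":0},
])

```text
time_s: 34.0
tcp_pos: [0.4759, 0.0294, 0.0937]
ee_rot: [[-0.091, -0.996, -0.002], [-0.996, 0.091, -0.0], [0.001, 0.002, -1.0]]
wrist_force: [-1.2, -0.6, -1.0]
gripper_width: 0.459
gripper_force: 4.3
```

```bash
python3 -c "
from g import *
S('s26')"
```

```text
485 mid [-0.073  0.088  0.063] dir [ 0.   -0.84  0.54] tilt 57.5 z [0.033 0.091] [0.0258 0.0089 0.0039]
F [-1.2 -0.6 -1. ] grip 4.3 0.4585 tray [-0.08    0.0382] z 0.0937
```

Emit:
apply_moves([
  {"grip":0.4575,"offset":[0,0,-1.5],"spin":0},
  {"grip":0.4577,"offset":[0,0,-0.7],"spin":0},
  {"grip":0.4577,"offset":[0,0,-1.5],"spin":0},
  {"grip":0.4577,"offset":[0,0,-0.7],"spin":0},
  {"grip":0.4565,"offset":[0,0,-1.2],"spin":0},
])

```text
time_s: 34.55
tcp_pos: [0.4754, 0.0293, 0.1051]
ee_rot: [[-0.092, -0.996, -0.004], [-0.996, 0.092, -0.001], [0.001, 0.004, -1.0]]
wrist_force: [-0.5, -0.2, -2.3]
gripper_width: 0.458
gripper_force: 2.3
```

```bash
python3 -c "
from g import *
S('s27')"
```

```text
416 mid [-0.073  0.079  0.057] dir [ 0.02 -0.72  0.7 ] tilt 45.9 z [0.026 0.087] [0.0226 0.0092 0.0037]
F [-0.5 -0.2 -2.3] grip 2.3 0.4577 tray [-0.0805  0.038 ] z 0.1051
```

Emit:
apply_moves([
  {"grip":0.3,"offset":[0,0,0],"spin":0},
  {"grip":0.3,"offset":[0,0,0],"spin":0},
  {"grip":0.3,"offset":[0,0,0],"spin":0},
])

```text
time_s: 34.9
tcp_pos: [0.4766, 0.0296, 0.1066]
ee_rot: [[-0.091, -0.996, -0.0], [-0.996, 0.091, 0.0], [-0.0, 0.0, -1.0]]
wrist_force: [-0.8, -0.2, -2.2]
gripper_width: 0.441
gripper_force: 30.1
```

```bash
cat >> g.py <<'E'
def L(f):
    s=r.sense();p=w2t(s['tcp_pos']);c=cap('scene',f);z0=s['tcp_pos'][2]-.0095
    P,uv,col=cloud(c);hsv=cv2.cvtColor(col[None].astype(np.uint8),cv2.COLOR_BGR2HSV)[0];h=(P[:,:2]-T0)@RT
    near=(abs(h[:,0]-p[0]-.01)<.022)&(abs(h[:,1]-p[1]-.05)<.07)&(P[:,2]>.008)&(P[:,2]<.125)
    warm=(((hsv[:,0]<30)|(hsv[:,0]>172))&(hsv[:,1]>60)&(hsv[:,2]>80))|((hsv[:,1]<60)&(hsv[:,2]>150))
    Q=np.c_[h,P[:,2]];q=Q[near&warm];v=np.linalg.svd(q-q.mean(0),full_matrices=False)[2][0];v*=-np.sign(v[2])
    t=np.degrees(np.arctan2(v[1],-v[2]));a=(q-[p[0],p[1],z0])@v
    red=near&((hsv[:,0]<6)|(hsv[:,0]>173))&(hsv[:,1]>140)&(hsv[:,2]>70)
    print('t',t.round(1),'L',(np.percentile(a,99)+.005).round(3),'band at',((Q[red]-[p[0],p[1],z0])@v).mean().round(3) if red.any() else None)
    print('F',np.round(s['wrist_force'],1),'grip',round(s['gripper_force'],1),round(s['gripper_width'],4),'tray',p.round(4),'z',round(s['tcp_pos'][2],4))
E
python3 -c "
from g import *
L('s28')"
```

```text
t 50.6 L 0.147 band at 0.035
F [-0.8 -0.2 -2.2] grip 30.1 0.4412 tray [-0.0793  0.0385] z 0.1066
```

Emit:
apply_moves([
  {"grip":0.3,"offset":[-2.5,0,0.3],"spin":0},
  {"grip":0.3,"offset":[-4.2,0,0.6],"spin":0},
  {"grip":0.3,"offset":[-4.8,0,0.9],"spin":0},
  {"grip":0.3,"offset":[-5.1,0,1.1],"spin":0},
  {"grip":0.3,"offset":[-5.1,0,1.1],"spin":0},
])

```text
time_s: 35.45
tcp_pos: [0.482, 0.0792, 0.0974]
ee_rot: [[-0.089, -0.996, 0.001], [-0.996, 0.089, -0.003], [0.003, -0.001, -1.0]]
wrist_force: [-0.7, -8.0, 8.2]
gripper_width: 0.436
gripper_force: 30.0
```

```bash
python3 -c "
from g import *
L('s29');S('s29b',rad=.045)"
```

```text
t 49.3 L 0.103 band at 0.033
F [-0.7 -8.   8.2] grip 30.0 0.4364 tray [-0.0785  0.0883] z 0.0974
473 mid [-0.071  0.131  0.056] dir [-0.07 -0.76  0.64] tilt 50.2 z [0.012 0.087] [0.0243 0.0099 0.0042]
F [-0.1 -6.9  7.2] grip 30.0 0.4331 tray [-0.0785  0.0883] z 0.0974
```

Emit:
apply_moves([
  {"grip":0.437,"offset":[0,0,0],"spin":0},
  {"grip":0.437,"offset":[-0.4,0,0.3],"spin":0},
  {"grip":0.437,"offset":[-0.8,0,0.6],"spin":0},
  {"grip":0.437,"offset":[-1.2,0,0.9],"spin":0},
  {"grip":0.3,"offset":[-1.2,0,0.9],"spin":0},
])

```text
time_s: 36.05
tcp_pos: [0.4826, 0.0929, 0.0865]
ee_rot: [[-0.09, -0.996, 0.0], [-0.996, 0.09, 0.0], [-0.0, -0.0, -1.0]]
wrist_force: [0.4, -0.1, 0.5]
gripper_width: 0.401
gripper_force: 0.0
```

```bash
python3 -c "
from g import *
L('s30');S('s30b',rad=.045)"
```

```text
t 70.6 L 0.073 band at -0.004
F [ 0.4 -0.1  0.5] grip 0.0 0.4013 tray [-0.0792  0.102 ] z 0.0865
244 mid [-0.07   0.125  0.037] dir [-0.11 -0.81  0.57] tilt 55.2 z [0.009 0.049] [0.0162 0.0104 0.0071]
F [-0.2 -0.  -0.3] grip 0.0 0.3686 tray [-0.0793  0.1019] z 0.0865
```

Emit:
apply_moves([
  {"grip":0.37,"offset":[0,0,-5],"spin":0},
  {"grip":0.6,"offset":[-3,0,-10],"spin":0},
  {"grip":0.6,"offset":[-6,0,-14],"spin":0},
  {"grip":0.6,"offset":[-10,0,-15],"spin":0},
  {"grip":0.6,"offset":[-10,0,-15],"spin":0},
])

```text
time_s: 36.65
tcp_pos: [0.4937, 0.1968, 0.2403]
ee_rot: [[-0.086, -0.996, 0.008], [-0.996, 0.086, 0.005], [-0.006, -0.007, -1.0]]
wrist_force: [0.4, 0.5, 0.2]
gripper_width: 0.585
gripper_force: 0.0
```

```bash
cat >> g.py <<'E'
def bands(c,zc=.0255):
    "lying fuses: red band pixels (crown side) by depth, fit axis from warm pixels nearby"
    P,uv,col=cloud(c);hsv=cv2.cvtColor(col[None].astype(np.uint8),cv2.COLOR_BGR2HSV)[0];h=(P[:,:2]-T0)@RT
    ins=(abs(h[:,0])<.15)&(abs(h[:,1])<.155)&(P[:,2]>.03)&(P[:,2]<.056)
    warm=(((hsv[:,0]<30)|(hsv[:,0]>172))&(hsv[:,1]>60)&(hsv[:,2]>60))|((hsv[:,1]<60)&(hsv[:,2]>130))
    red=ins&((hsv[:,0]<6)|(hsv[:,0]>173))&(hsv[:,1]>130)&(hsv[:,2]>50)
    pts=h[red];out=[]
    while len(pts)>4:
        k=np.hypot(*(pts-pts[0]).T)<.03;b=pts[k].mean(0);pts=pts[~k]
        q=h[ins&warm&(np.hypot(*(h-b).T)<.035)&(P[:,2]>.04)]
        if len(q)<20: continue
        v=np.linalg.svd(q-q.mean(0),full_matrices=False)[2][0]
        print('band tray',b.round(4),k.sum(),'warm mid',q.mean(0).round(4),'axis from tray y',np.degrees(np.arctan2(-v[0],v[1])).round(1))
E
python3 - <<'E'
from g import *
c=cap('scene','s31');bands(c);bands(cap('top','t31'));hist(c);print(w2t(pose()[0]))
E
```

```text
band tray [ 0.006  -0.0515] 30 warm mid [ 0.0071 -0.0546] axis from tray y -94.7
band tray [-0.0733  0.0807] 33 warm mid [-0.0754  0.0806] axis from tray y 1.6
band tray [ 0.0073 -0.0382] 3 warm mid [ 0.0071 -0.0538] axis from tray y -95.2
band tray [-0.0594  0.0842] 5 warm mid [-0.0747  0.0843] axis from tray y 1.8
band tray [ 0.0076 -0.0526] 36 warm mid [ 0.0083 -0.0557] axis from tray y 85.6
band tray [ 0.0059 -0.0722] 6 warm mid [ 0.0074 -0.0568] axis from tray y 84.4
band tray [-0.0763  0.081 ] 36 warm mid [-0.0796  0.0809] axis from tray y -179.2
band tray [-0.0951  0.0812] 7 warm mid [-0.0805  0.0811] axis from tray y -180.0
[[ 0  0  0  0  0  0  0  0  0  0  0  0  0  0  0]
 [ 0  0  0  0  0  0  0  0  0  0  0  0  0  0  2]
 [ 0  0  0  0  0  0  0  0 26 18 20 20 22 20 30]
 [ 0  0  0  0  0  0  0  0 29 68 65 61 65 66 46]
 [ 0  0  0 10 35 43  1  0 11  2  0  3  4  4  7]
 [ 0  0  0  2 40 50  0  0  0  0  0  0  0  0  0]
 [ 0  0  0  1 40 34  0  0  0  0  0  0  0  0  0]
 [ 0  0  0  2 46 35  0  0  0  0  0  0  0  0  0]
 [ 0  0  0  2 56 35  0  0  0  0  0  0  0  0  0]
 [ 0  0  0  7 48 24  0  0  0  0  0  0  0  0  0]
 [ 0  0  0 20 35 24  0  0  0  0  0  0  0  0  0]
 [ 0  0  0  0  0  0  0  0  0  0  0  0  0  0  0]
 [ 0  0  0  0  0  0  0  0  0  0  0  0  0  0  0]
 [ 0  0  0  0  0  0  0  0  0  0  0  0  0  0  0]]
[-0.0799802   0.20230683]
```

Emit:
apply_moves([
  {"grip":0.62,"offset":[17.9,-0.2,12],"spin":0},
  {"grip":0.62,"offset":[17.9,-0.2,12],"spin":0},
  {"grip":0.62,"offset":[17.9,-0.2,12],"spin":0},
  {"grip":0.62,"offset":[17.9,-0.2,12],"spin":0},
  {"grip":0.62,"offset":[17.9,-0.2,12],"spin":0},
])

```text
time_s: 37.25
tcp_pos: [0.4726, 0.009, 0.1129]
ee_rot: [[-0.096, -0.995, -0.01], [-0.995, 0.096, -0.003], [0.003, 0.009, -1.0]]
wrist_force: [0.0, 0.3, 0.4]
gripper_width: 0.616
gripper_force: 0.0
```

Emit:
apply_moves([
  {"grip":0.62,"offset":[0,0,0],"spin":0},
  {"grip":0.62,"offset":[0,0,3],"spin":0},
  {"grip":0.62,"offset":[0,0,5.6],"spin":0},
  {"grip":0.62,"offset":[0,0,5.6],"spin":0},
  {"grip":0.62,"offset":[0,0,5.6],"spin":0},
])

```text
time_s: 37.75
tcp_pos: [0.4779, 0.0141, 0.0613]
ee_rot: [[-0.089, -0.996, 0.001], [-0.996, 0.089, -0.0], [0.0, -0.001, -1.0]]
wrist_force: [-0.4, 1.2, 0.1]
gripper_width: 0.618
gripper_force: 0.0
```

Emit:
apply_moves([
  {"grip":0.48,"offset":[0,0,0],"spin":0},
  {"grip":0.48,"offset":[0,0,0],"spin":0},
  {"grip":0.48,"offset":[0,0,0],"spin":0},
  {"grip":0.48,"offset":[0,0,0],"spin":0},
  {"grip":0.48,"offset":[0,0,0],"spin":0},
])

```text
time_s: 38.25
tcp_pos: [0.4773, 0.0137, 0.0614]
ee_rot: [[-0.091, -0.996, 0.001], [-0.996, 0.091, 0.0], [-0.0, -0.001, -1.0]]
wrist_force: [-3.1, 1.1, 6.6]
gripper_width: 0.487
gripper_force: 15.1
```

Emit:
apply_moves([
  {"grip":0.488,"offset":[0,0,0],"spin":0},
  {"grip":0.488,"offset":[0,0,0],"spin":0},
])

```text
time_s: 38.45
tcp_pos: [0.4773, 0.0137, 0.0614]
ee_rot: [[-0.091, -0.996, 0.001], [-0.996, 0.091, 0.0], [-0.0, -0.001, -1.0]]
wrist_force: [-3.5, 1.3, 6.2]
gripper_width: 0.487
gripper_force: 7.6
```

Emit:
apply_moves([
  {"grip":0.488,"offset":[0,0,-1.5],"spin":0},
  {"grip":0.488,"offset":[0,0,-3.5],"spin":0},
  {"grip":0.488,"offset":[0,0,-6],"spin":0},
  {"grip":0.488,"offset":[0,0,-8.5],"spin":0},
  {"grip":0.488,"offset":[0,0,-11],"spin":0},
])

```text
time_s: 38.95
tcp_pos: [0.4766, 0.0133, 0.1711]
ee_rot: [[-0.091, -0.996, -0.001], [-0.996, 0.091, -0.0], [0.0, 0.001, -1.0]]
wrist_force: [0.6, -0.8, -2.2]
gripper_width: 0.489
gripper_force: 8.2
```

Emit:
apply_moves([
  {"grip":0.488,"offset":[0,0,-0.5],"spin":0},
  {"grip":0.488,"offset":[0,0,0],"spin":0},
  {"grip":0.488,"offset":[0,0,0],"spin":0},
  {"grip":0.488,"offset":[0,0,0],"spin":0},
  {"grip":0.488,"offset":[0,0,0],"spin":0},
])

```text
time_s: 39.45
tcp_pos: [0.4767, 0.0133, 0.1695]
ee_rot: [[-0.091, -0.996, -0.002], [-0.996, 0.091, -0.001], [0.001, 0.002, -1.0]]
wrist_force: [0.5, -0.5, -2.9]
gripper_width: 0.491
gripper_force: 8.0
```

```bash
cat >> g.py <<'E'
def A(f):
    "held fuse: axis from warm points between gripper tips and floor, tray frame"
    s=r.sense();p=w2t(s['tcp_pos']);c=cap('scene',f)
    P,uv,col=cloud(c);hsv=cv2.cvtColor(col[None].astype(np.uint8),cv2.COLOR_BGR2HSV)[0];h=(P[:,:2]-T0)@RT
    near=(abs(h[:,0]-p[0]-.01)<.022)&(abs(h[:,1]-p[1])<.13)&(h[:,1]<.135)&(P[:,2]>.017)&(P[:,2]<s['tcp_pos'][2]-.01)
    warm=(((hsv[:,0]<30)|(hsv[:,0]>172))&(hsv[:,1]>60)&(hsv[:,2]>70))|((hsv[:,1]<60)&(hsv[:,2]>140))
    red=near&((hsv[:,0]<6)|(hsv[:,0]>173))&(hsv[:,1]>130)&(hsv[:,2]>50)
    Q=np.c_[h,P[:,2]];b=Q[red].mean(0);q=Q[near&warm&(np.linalg.norm(Q-b,axis=1)<.05)]
    v=np.linalg.svd(q-q.mean(0),full_matrices=False)[2][0];v*=-np.sign(v[2])
    print('band',b.round(4),red.sum(),'t(+y low)',np.degrees(np.arctan2(v[1],-v[2])).round(1),'xtilt',np.degrees(np.arctan2(v[0],-v[2])).round(1),'z',np.percentile(q[:,2],[1,99]).round(3))
    print('F',np.round(s['wrist_force'],1),'grip',round(s['gripper_force'],1),round(s['gripper_width'],4),'tray',p.round(4),'z',round(s['tcp_pos'][2],4))
E
python3 -c "
from g import *
A('s32')"
```

```text
band [-0.0666  0.0224  0.0909] 31 t(+y low) 6.3 xtilt 1.2 z [0.043 0.139]
F [ 0.5 -0.5 -2.9] grip 8.0 0.4915 tray [-0.0777  0.0222] z 0.1695
```

Emit:
apply_moves([
  {"grip":0.488,"offset":[0,0,1.2],"spin":0},
  {"grip":0.488,"offset":[0,0,2.0],"spin":0},
  {"grip":0.488,"offset":[0,0,2.5],"spin":0},
  {"grip":0.488,"offset":[0,0,2.8],"spin":0},
  {"grip":0.488,"offset":[0,0,3.1],"spin":0},
])

```text
time_s: 40.0
tcp_pos: [0.4804, 0.0145, 0.1426]
ee_rot: [[-0.089, -0.996, 0.007], [-0.996, 0.089, 0.001], [-0.002, -0.007, -1.0]]
wrist_force: [-1.6, 2.5, 12.9]
gripper_width: 0.488
gripper_force: 9.3
```

Emit:
apply_moves([
  {"grip":0.488,"offset":[0,0,0.1],"spin":0},
  {"grip":0.488,"offset":[0,0,0.1],"spin":0},
])

```text
time_s: 40.2
tcp_pos: [0.4803, 0.0145, 0.1417]
ee_rot: [[-0.089, -0.996, 0.008], [-0.996, 0.089, 0.001], [-0.002, -0.007, -1.0]]
wrist_force: [-0.8, 1.4, 11.6]
gripper_width: 0.491
gripper_force: 9.4
```

```bash
python3 -c "
from g import *
A('s33')"
```

```text
band [-0.0651  0.0235  0.067 ] 29 t(+y low) 3.9 xtilt 1.7 z [0.019 0.115]
F [-0.8  1.4 11.6] grip 9.4 0.491 tray [-0.0742  0.0238] z 0.1417
```

Emit:
apply_moves([
  {"grip":0.62,"offset":[0,0,-0.2],"spin":0},
  {"grip":0.62,"offset":[0,0,-0.2],"spin":0},
  {"grip":0.62,"offset":[0,0,-0.2],"spin":0},
  {"grip":0.62,"offset":[0,0,-4],"spin":0},
  {"grip":0.62,"offset":[0,0,-8],"spin":0},
])

```text
time_s: 40.75
tcp_pos: [0.4762, 0.013, 0.2181]
ee_rot: [[-0.091, -0.996, -0.005], [-0.996, 0.091, -0.002], [0.002, 0.004, -1.0]]
wrist_force: [1.1, 0.4, 0.3]
gripper_width: 0.617
gripper_force: 0.0
```

```bash
python3 - <<'E'
from g import *
A('s34');c=dict(np.load('/tmp/s34.npz'));bands(c)
a=t2w(.0649,-.0602);b=t2w(.0,-.02);print(a)
p,y=pose()
chain([(*b,.22,-53),(*a,.18,-10),(*a,.061,-10)])
f=t2w(.075,-.085);chain([(*f,.17,-10)],(np.array([*a,.17]),-10))
E
```

```text
band [-0.0656  0.0286  0.0658] 27 t(+y low) 1.4 xtilt -0.5 z [0.018 0.112]
F [1.1 0.4 0.3] grip 0.0 0.6174 tray [-0.0782  0.0219] z 0.2181
band tray [ 0.0055 -0.0522] 29 warm mid [ 0.0064 -0.0546] axis from tray y -93.3
band tray [ 0.0074 -0.0379] 5 warm mid [ 0.007  -0.0539] axis from tray y -93.8
[ 0.61106182 -0.08193748]
at [0.4807 0.0137 0.2262] -95.1
(np.float64(0.5501525882510688), np.float64(-0.035914493963691646), 0.22, -53) off [ 4.32 -7.36  0.62] spin -0.735 rows>= 4.9
(np.float64(0.6110618235478964), np.float64(-0.08193747795599368), 0.18, -10) off [ 7.34 -2.09  4.  ] spin -0.75 rows>= 5.0
(np.float64(0.6110618235478964), np.float64(-0.08193747795599368), 0.061, -10) off [ 0.   0.  11.9] spin 0.0 rows>= 2.4
at [ 0.6111 -0.0819  0.17  ] -10
(np.float64(0.618827852430886), np.float64(-0.1075643934041816), 0.17, -10) off [ 1.21  2.39 -0.  ] spin 0.0 rows>= 0.5
```

Emit:
apply_moves([
  {"grip":0.62,"offset":[4.3,-7.4,0.6],"spin":-0.735},
  {"grip":0.62,"offset":[4.3,-7.4,0.6],"spin":-0.735},
  {"grip":0.62,"offset":[4.3,-7.4,0.6],"spin":-0.735},
  {"grip":0.62,"offset":[4.3,-7.4,0.6],"spin":-0.735},
  {"grip":0.62,"offset":[4.3,-7.4,0.6],"spin":-0.735},
])

```text
time_s: 41.3
tcp_pos: [0.547, -0.0366, 0.2116]
ee_rot: [[0.604, -0.797, -0.002], [-0.797, -0.604, -0.0], [-0.001, 0.002, -1.0]]
wrist_force: [-0.2, -0.1, -0.6]
gripper_width: 0.621
gripper_force: 0.0
```

Emit:
apply_moves([
  {"grip":0.62,"offset":[7.3,-2.1,4],"spin":-0.74},
  {"grip":0.62,"offset":[7.3,-2.1,4],"spin":-0.74},
  {"grip":0.62,"offset":[7.3,-2.1,4],"spin":-0.74},
  {"grip":0.62,"offset":[7.3,-2.1,4],"spin":-0.74},
  {"grip":0.62,"offset":[7.3,-2.1,4],"spin":-0.74},
])

```text
time_s: 41.8
tcp_pos: [0.6075, -0.0823, 0.1712]
ee_rot: [[0.984, -0.181, -0.002], [-0.181, -0.984, -0.0], [-0.002, 0.001, -1.0]]
wrist_force: [-0.6, -0.2, -0.3]
gripper_width: 0.615
gripper_force: 0.0
```

Emit:
apply_moves([
  {"grip":0.62,"offset":[0,0,0],"spin":0},
  {"grip":0.62,"offset":[0,0,0],"spin":0},
  {"grip":0.62,"offset":[0,0,0],"spin":0},
])

```text
time_s: 42.1
tcp_pos: [0.6075, -0.0818, 0.1725]
ee_rot: [[0.982, -0.188, -0.0], [-0.188, -0.982, -0.0], [-0.0, 0.0, -1.0]]
wrist_force: [-0.8, -0.4, 0.9]
gripper_width: 0.622
gripper_force: 0.0
```

```bash
python3 - <<'E'
from g import *
a=t2w(.0649,-.0602);chain([(*a,.061,-10)])
E
```

```text
at [ 0.6075 -0.0818  0.1725] -10.81
(np.float64(0.6110618235478964), np.float64(-0.08193747795599368), 0.061, -10) off [ 0.35 -0.05 11.15] spin -0.014 rows>= 2.2
```

Emit:
apply_moves([
  {"grip":0.62,"offset":[0.3,0,4],"spin":-0.01},
  {"grip":0.62,"offset":[0.3,0,8],"spin":-0.01},
  {"grip":0.62,"offset":[0.3,0,11.1],"spin":-0.01},
  {"grip":0.62,"offset":[0.3,0,11.1],"spin":-0.01},
  {"grip":0.62,"offset":[0.3,0,11.1],"spin":-0.01},
])

```text
time_s: 42.6
tcp_pos: [0.6111, -0.0824, 0.0621]
ee_rot: [[0.984, -0.176, 0.0], [-0.176, -0.984, -0.001], [0.0, 0.001, -1.0]]
wrist_force: [0.1, 0.2, 0.7]
gripper_width: 0.621
gripper_force: 0.0
```

Emit:
apply_moves([
  {"grip":0.48,"offset":[0,0,0],"spin":0},
  {"grip":0.48,"offset":[0,0,0],"spin":0},
  {"grip":0.48,"offset":[0,0,0],"spin":0},
  {"grip":0.48,"offset":[0,0,0],"spin":0},
  {"grip":0.48,"offset":[0,0,0],"spin":0},
])

```text
time_s: 43.1
tcp_pos: [0.6115, -0.0825, 0.0633]
ee_rot: [[0.984, -0.175, 0.003], [-0.175, -0.984, -0.0], [0.003, -0.0, -1.0]]
wrist_force: [-1.0, -0.0, 5.9]
gripper_width: 0.48
gripper_force: 12.3
```

Emit:
apply_moves([
  {"grip":0.488,"offset":[0,0,0],"spin":0},
  {"grip":0.488,"offset":[0,0,0],"spin":0},
])

```text
time_s: 43.3
tcp_pos: [0.6116, -0.0825, 0.0633]
ee_rot: [[0.984, -0.175, 0.003], [-0.175, -0.985, -0.0], [0.003, -0.0, -1.0]]
wrist_force: [0.3, -0.6, 6.1]
gripper_width: 0.489
gripper_force: 6.2
```

Emit:
apply_moves([
  {"grip":0.488,"offset":[0,0,-1.5],"spin":0},
  {"grip":0.488,"offset":[0,0,-3.5],"spin":0},
  {"grip":0.488,"offset":[0,0,-6],"spin":0},
  {"grip":0.488,"offset":[0,0,-8.5],"spin":0},
  {"grip":0.488,"offset":[0,0,-11],"spin":0},
])

```text
time_s: 43.8
tcp_pos: [0.6096, -0.0821, 0.1714]
ee_rot: [[0.984, -0.176, -0.002], [-0.176, -0.984, 0.001], [-0.002, -0.0, -1.0]]
wrist_force: [0.8, -0.3, -2.5]
gripper_width: 0.489
gripper_force: 6.0
```

Emit:
apply_moves([
  {"grip":0.488,"offset":[0,0,-0.5],"spin":0},
  {"grip":0.488,"offset":[0,0,0],"spin":0},
  {"grip":0.488,"offset":[0,0,0],"spin":0},
  {"grip":0.488,"offset":[0,0,0],"spin":0},
  {"grip":0.488,"offset":[0,0,0],"spin":0},
])

```text
time_s: 44.3
tcp_pos: [0.6098, -0.0824, 0.17]
ee_rot: [[0.984, -0.176, -0.003], [-0.176, -0.984, -0.0], [-0.003, 0.001, -1.0]]
wrist_force: [0.4, 0.5, -2.0]
gripper_width: 0.489
gripper_force: 3.6
```

```bash
sed -i 's/near=(abs(h\[:,0\]-p\[0\]-.01)<.022)&(abs(h\[:,1\]-p\[1\])<.13)/near=(abs(h[:,0]-p[0])<.045)\&(abs(h[:,1]-p[1])<.045)/' g.py; python3 -c "
from g import *
A('s35')"
```

```text
band [ 0.0696 -0.0433  0.0871] 13 t(+y low) -0.5 xtilt -15.7 z [0.04  0.136]
F [ 0.4  0.5 -2. ] grip 3.6 0.4887 tray [ 0.0637 -0.0608] z 0.17
```

Emit:
apply_moves([
  {"grip":0.484,"offset":[0,0,1.0],"spin":0},
  {"grip":0.484,"offset":[0,0,1.8],"spin":0},
  {"grip":0.484,"offset":[-0.4,0,2.2],"spin":0},
  {"grip":0.484,"offset":[-0.9,0,2.5],"spin":0},
  {"grip":0.484,"offset":[-1.4,0,2.7],"spin":0},
])

```text
time_s: 44.85
tcp_pos: [0.5996, -0.0806, 0.1488]
ee_rot: [[0.985, -0.174, 0.008], [-0.174, -0.985, -0.003], [0.009, 0.001, -1.0]]
wrist_force: [-1.5, -1.0, 15.0]
gripper_width: 0.488
gripper_force: 10.6
```

Emit:
apply_moves([
  {"grip":0.484,"offset":[-0.2,0,0.2],"spin":0},
  {"grip":0.484,"offset":[-0.2,0,0.3],"spin":0},
])

```text
time_s: 45.05
tcp_pos: [0.5984, -0.0805, 0.1478]
ee_rot: [[0.985, -0.173, 0.011], [-0.173, -0.985, -0.003], [0.011, 0.001, -1.0]]
wrist_force: [-1.0, -0.4, 19.1]
gripper_width: 0.487
gripper_force: 12.8
```

```bash
python3 -c "
from g import *
A('s36')"
```

```text
band [ 0.0658 -0.0455  0.0662] 17 t(+y low) -1.1 xtilt -11.4 z [0.019 0.115]
F [-1.  -0.4 19.1] grip 12.8 0.4875 tray [ 0.0521 -0.0599] z 0.1478
```

Emit:
apply_moves([
  {"grip":0.489,"offset":[-0.3,0,-0.1],"spin":0},
  {"grip":0.489,"offset":[-0.7,0,-0.1],"spin":0},
  {"grip":0.489,"offset":[-1.0,0,0],"spin":0},
  {"grip":0.489,"offset":[-1.0,0,0],"spin":0},
])

```text
time_s: 45.5
tcp_pos: [0.5859, -0.0784, 0.1449]
ee_rot: [[0.985, -0.174, 0.004], [-0.174, -0.985, -0.002], [0.005, 0.001, -1.0]]
wrist_force: [-2.1, -0.6, 10.2]
gripper_width: 0.494
gripper_force: 8.0
```

```bash
python3 -c "
from g import *
A('s37')"
```

```text
band [ 0.0629 -0.0491  0.0667] 20 t(+y low) -1.4 xtilt -5.5 z [0.018 0.114]
F [-2.1 -0.6 10.2] grip 8.0 0.4942 tray [ 0.0395 -0.059 ] z 0.1449
```

Emit:
apply_moves([
  {"grip":0.489,"offset":[-0.4,0,0],"spin":0},
  {"grip":0.62,"offset":[-0.4,0,-0.2],"spin":0},
  {"grip":0.62,"offset":[-0.4,0,-0.2],"spin":0},
  {"grip":0.62,"offset":[-0.4,0,-0.2],"spin":0},
  {"grip":0.62,"offset":[-0.4,0,-4.2],"spin":0},
])

```text
time_s: 46.05
tcp_pos: [0.5774, -0.077, 0.1781]
ee_rot: [[0.984, -0.177, -0.014], [-0.177, -0.984, 0.0], [-0.014, 0.002, -1.0]]
wrist_force: [0.6, -0.5, 0.2]
gripper_width: 0.618
gripper_force: 0.0
```

Emit:
apply_moves([
  {"grip":0.7,"offset":[0,0,-4],"spin":0},
  {"grip":0.7,"offset":[0,0,-6],"spin":0},
  {"grip":0.7,"offset":[0,0,-6],"spin":0},
])

```text
time_s: 46.35
tcp_pos: [0.583, -0.0771, 0.2473]
ee_rot: [[0.984, -0.175, 0.008], [-0.175, -0.984, 0.0], [0.008, -0.001, -1.0]]
wrist_force: [-0.0, -0.5, 0.3]
gripper_width: 0.692
gripper_force: 0.0
```

```bash
python3 - <<'E'
from g import *
A('s38')
chain([(.57,.07,.25,-26),(.56,.23,.25,-54),(.55,.37,.25,-82)])
E
```

```text
band [ 0.0543 -0.049   0.0649] 26 t(+y low) -0.8 xtilt 1.1 z [0.017 0.113]
F [-0.  -0.5  0.3] grip 0.0 0.6923 tray [ 0.0365 -0.0579] z 0.2473
at [ 0.5817 -0.0769  0.2448] -10.13
(0.57, 0.07, 0.25, -26) off [ -3.73 -14.26  -0.52] spin 0.277 rows>= 2.9
(0.56, 0.23, 0.25, -54) off [ -7.91 -13.94  -0.  ] spin 0.489 rows>= 3.3
(0.55, 0.37, 0.25, -82) off [-11.91  -7.42  -0.  ] spin 0.489 rows>= 3.3
```

Emit:
apply_moves([
  {"grip":0.7,"offset":[-3.7,-14.3,-0.5],"spin":0.277},
  {"grip":0.7,"offset":[-3.7,-14.3,-0.5],"spin":0.277},
  {"grip":0.7,"offset":[-3.7,-14.3,-0.5],"spin":0.277},
  {"grip":0.7,"offset":[-3.7,-14.3,-0.5],"spin":0.277},
])

```text
time_s: 46.8
tcp_pos: [0.5688, 0.0745, 0.2468]
ee_rot: [[0.901, -0.434, -0.003], [-0.434, -0.901, -0.0], [-0.002, 0.001, -1.0]]
wrist_force: [0.5, -0.1, 0.9]
gripper_width: 0.703
gripper_force: 0.0
```

Emit:
apply_moves([
  {"grip":0.7,"offset":[-7.9,-13.9,0],"spin":0.489},
  {"grip":0.7,"offset":[-7.9,-13.9,0],"spin":0.489},
  {"grip":0.7,"offset":[-7.9,-13.9,0],"spin":0.489},
  {"grip":0.7,"offset":[-7.9,-13.9,0],"spin":0.489},
])

```text
time_s: 47.2
tcp_pos: [0.5588, 0.2329, 0.2463]
ee_rot: [[0.587, -0.81, -0.003], [-0.81, -0.587, -0.001], [-0.001, 0.003, -1.0]]
wrist_force: [-0.9, -0.6, -0.6]
gripper_width: 0.704
gripper_force: 0.0
```

Emit:
apply_moves([
  {"grip":0.7,"offset":[-11.9,-7.4,0],"spin":0.489},
  {"grip":0.7,"offset":[-11.9,-7.4,0],"spin":0.489},
  {"grip":0.7,"offset":[-11.9,-7.4,0],"spin":0.489},
  {"grip":0.7,"offset":[-11.9,-7.4,0],"spin":0.489},
  {"grip":0.7,"offset":[-11.9,-7.4,0],"spin":0.489},
])

```text
time_s: 47.7
tcp_pos: [0.5489, 0.37, 0.2458]
ee_rot: [[0.14, -0.99, -0.003], [-0.99, -0.14, -0.003], [0.003, 0.004, -1.0]]
wrist_force: [-0.4, -0.2, -0.2]
gripper_width: 0.701
gripper_force: 0.0
```

```bash
cat > hold.py <<'E'
from g import *
c=cap('wrist','w40');print(pose())
h=cv2.cvtColor(c['img'],cv2.COLOR_BGR2HSV)
red=(((h[...,0]<7)|(h[...,0]>172))&(h[...,1]>140)&(h[...,2]>70)).astype(np.uint8);red[250:]=0
n,l,s,ce=cv2.connectedComponentsWithStats(red)
wh=((h[...,1]<70)&(h[...,2]>150))|(red>0)
for k in range(1,n):
    if s[k,4]<60: continue
    u,v=ce[k];w=onz(c,[ce[k]],.06)[0]
    # barrel mids by columns' extents in rows above and below the band
    mids=[]
    for vv in range(int(v)-28,int(v)+29):
        if vv<0: continue
        row=wh[vv];a=b=int(u)
        if not row[a]: continue
        while a>0 and row[a]:a-=1
        while b<639 and row[b]:b+=1
        if b-a<60: mids.append(((a+b)/2,vv,b-a))
    m=np.array(mids)
    if len(m)<10: print(ce[k],s[k,4],'few');continue
    m=m[abs(m[:,2]-np.median(m[:,2]))<4]
    kf=np.polyfit(m[:,1],m[:,0],1);vv=np.array([m[0,1],v,m[-1,1]]);q=onz(c,np.c_[np.polyval(kf,vv),vv],.06);d=q[0]-q[2];d=d*np.sign(d[1])
    print(ce[k].round(),s[k,4],'centre',q[1].round(4),'axis yaw',np.degrees(np.arctan2(-d[0],d[1])).round(1),len(m),np.median(m[:,2]),'crown by depth',dep(c,[ce[k]]).round(3))
E
python3 hold.py
```

```text
(array([0.54920011, 0.36915618, 0.24645227]), np.float64(-81.96801263955956))
[252.  67.] 419 centre [0.6213 0.2508 0.06  ] axis yaw 6.7 41 49.0 crown by depth [[0.62  0.254 0.08 ]]
[419. 122.] 472 centre [0.4792 0.2742 0.06  ] axis yaw 7.0 53 46.0 crown by depth [[0.484 0.276 0.079]]
```

```bash
python3 - <<'E'
from g import *
chain([(.6181,.2778,.13,-82.7),(.6181,.2778,.063,-82.7)])
E
```

```text
at [0.5492 0.3692 0.2465] -81.97
(0.6181, 0.2778, 0.13, -82.7) off [10.01 -5.55 11.65] spin 0.013 rows>= 3.3
(0.6181, 0.2778, 0.063, -82.7) off [0.  0.  6.7] spin 0.0 rows>= 1.3
```

Emit:
apply_moves([
  {"grip":0.75,"offset":[10.0,-5.55,8],"spin":0.013},
  {"grip":0.75,"offset":[10.0,-5.55,11.6],"spin":0.013},
  {"grip":0.75,"offset":[10.0,-5.55,11.6],"spin":0.013},
  {"grip":0.75,"offset":[10.0,-5.55,11.6],"spin":0.013},
  {"grip":0.75,"offset":[10.0,-5.55,11.6],"spin":0.013},
])

```text
time_s: 48.25
tcp_pos: [0.6182, 0.275, 0.1299]
ee_rot: [[0.122, -0.992, -0.005], [-0.992, -0.122, -0.003], [0.003, 0.005, -1.0]]
wrist_force: [-0.1, 0.0, -0.5]
gripper_width: 0.748
gripper_force: 0.0
```

Emit:
apply_moves([
  {"grip":0.75,"offset":[0,0,0],"spin":0},
  {"grip":0.75,"offset":[0,0,4],"spin":0},
  {"grip":0.75,"offset":[0,0,6.6],"spin":0},
  {"grip":0.75,"offset":[0,0,6.6],"spin":0},
])

```text
time_s: 48.65
tcp_pos: [0.6164, 0.2785, 0.0648]
ee_rot: [[0.127, -0.992, -0.004], [-0.992, -0.127, -0.002], [0.002, 0.004, -1.0]]
wrist_force: [-0.1, -0.1, -1.3]
gripper_width: 0.752
gripper_force: 0.0
```

Emit:
apply_moves([
  {"grip":0.3,"offset":[0,0,0],"spin":0},
  {"grip":0.3,"offset":[0,0,0],"spin":0},
  {"grip":0.3,"offset":[0,0,0],"spin":0},
  {"grip":0.3,"offset":[0,0,0],"spin":0},
  {"grip":0.3,"offset":[0,0,0],"spin":0},
])

```text
time_s: 49.15
tcp_pos: [0.6185, 0.2785, 0.0682]
ee_rot: [[0.126, -0.992, 0.001], [-0.992, -0.126, 0.001], [-0.001, -0.001, -1.0]]
wrist_force: [-2.6, -0.4, 5.9]
gripper_width: 0.449
gripper_force: 30.0
```

Emit:
apply_moves([
  {"grip":0.3,"offset":[0,0.8,-0.05],"spin":0},
  {"grip":0.3,"offset":[0,1.6,-0.05],"spin":0},
  {"grip":0.3,"offset":[0,2.4,-0.05],"spin":0},
  {"grip":0.3,"offset":[0,3.0,-0.05],"spin":0},
  {"grip":0.3,"offset":[0,3.6,-0.05],"spin":0},
])

```text
time_s: 49.65
tcp_pos: [0.5884, 0.2761, 0.0698]
ee_rot: [[0.129, -0.992, 0.015], [-0.992, -0.129, 0.007], [-0.005, -0.016, -1.0]]
wrist_force: [12.9, 2.1, 0.5]
gripper_width: 0.452
gripper_force: 29.9
```

Emit:
apply_moves([
  {"grip":0.3,"offset":[0,0.5,0],"spin":0},
  {"grip":0.3,"offset":[0,0.5,0],"spin":0},
])

```text
time_s: 49.85
tcp_pos: [0.5836, 0.2758, 0.0708]
ee_rot: [[0.129, -0.992, 0.015], [-0.992, -0.129, 0.007], [-0.005, -0.016, -1.0]]
wrist_force: [11.4, 0.3, 2.8]
gripper_width: 0.449
gripper_force: 29.9
```

Emit:
apply_moves([
  {"grip":0.3,"offset":[0,0,-1.5],"spin":0},
  {"grip":0.3,"offset":[0,0,-3],"spin":0},
  {"grip":0.3,"offset":[0,0,-5],"spin":0},
  {"grip":0.3,"offset":[0,0,-8],"spin":0},
  {"grip":0.3,"offset":[0,0,-11],"spin":0},
])

```text
time_s: 50.35
tcp_pos: [0.5757, 0.272, 0.1758]
ee_rot: [[0.125, -0.992, -0.005], [-0.992, -0.125, -0.002], [0.002, 0.005, -1.0]]
wrist_force: [0.3, 0.5, -3.2]
gripper_width: 0.449
gripper_force: 30.0
```

Emit:
apply_moves([
  {"grip":0.3,"offset":[0,0,0],"spin":0},
  {"grip":0.3,"offset":[0,0,0],"spin":0},
])

```text
time_s: 50.55
tcp_pos: [0.5763, 0.2726, 0.1759]
ee_rot: [[0.125, -0.992, -0.003], [-0.992, -0.125, -0.0], [-0.0, 0.003, -1.0]]
wrist_force: [-0.7, -0.0, -4.1]
gripper_width: 0.455
gripper_force: 30.0
```

```bash
python3 - <<'E'
from g import *
s=r.sense();print(s['wrist_force'],s['gripper_force'])
a=t2w(.04,.09);chain([(*a,.17,-95.3),(*a,.039,-95.3)])
E
```

```text
[-0.69690191 -0.01980019 -4.09636683] 29.970155954360962
at [0.5763 0.2726 0.1759] -82.83
(np.float64(0.6001423407975739), np.float64(0.06992039933874993), 0.17, -95.3) off [20.41  0.17  0.59] spin 0.218 rows>= 4.1
(np.float64(0.6001423407975739), np.float64(0.06992039933874993), 0.039, -95.3) off [ 0.   0.  13.1] spin 0.0 rows>= 2.6
```

Emit:
apply_moves([
  {"grip":0.3,"offset":[5,0,0.2],"spin":0.06},
  {"grip":0.3,"offset":[10,0.1,0.3],"spin":0.12},
  {"grip":0.3,"offset":[15,0.1,0.5],"spin":0.17},
  {"grip":0.3,"offset":[19,0.2,0.6],"spin":0.218},
  {"grip":0.3,"offset":[20.4,0.2,0.6],"spin":0.218},
])

```text
time_s: 51.05
tcp_pos: [0.599, 0.0663, 0.1678]
ee_rot: [[-0.097, -0.995, -0.007], [-0.995, 0.097, -0.002], [0.003, 0.007, -1.0]]
wrist_force: [-0.3, 0.7, -3.6]
gripper_width: 0.452
gripper_force: 30.0
```

Emit:
apply_moves([
  {"grip":0.3,"offset":[0,0,0],"spin":0},
  {"grip":0.3,"offset":[0,0,4],"spin":0},
  {"grip":0.3,"offset":[0,0,8],"spin":0},
  {"grip":0.3,"offset":[0,0,11],"spin":0},
  {"grip":0.3,"offset":[0,0,12.5],"spin":0},
])

```text
time_s: 51.55
tcp_pos: [0.5982, 0.0709, 0.0414]
ee_rot: [[-0.091, -0.996, -0.008], [-0.996, 0.091, -0.002], [0.003, 0.008, -1.0]]
wrist_force: [-0.3, 0.4, -3.3]
gripper_width: 0.447
gripper_force: 30.0
```

Emit:
apply_moves([
  {"grip":0.3,"offset":[0,0,0.4],"spin":0},
  {"grip":0.3,"offset":[0,0,0.8],"spin":0},
  {"grip":0.3,"offset":[0,0,1.0],"spin":0},
])

```text
time_s: 51.85
tcp_pos: [0.6018, 0.0712, 0.0365]
ee_rot: [[-0.091, -0.996, 0.001], [-0.996, 0.091, 0.0], [-0.0, -0.001, -1.0]]
wrist_force: [0.9, 0.2, -3.1]
gripper_width: 0.449
gripper_force: 30.0
```

Emit:
apply_moves([
  {"grip":0.62,"offset":[0,0,-0.2],"spin":0},
  {"grip":0.62,"offset":[0,0,-0.2],"spin":0},
  {"grip":0.62,"offset":[0,0,-0.2],"spin":0},
  {"grip":0.62,"offset":[0,0,-5],"spin":0},
  {"grip":0.62,"offset":[-3,0,-8],"spin":0},
])

```text
time_s: 52.35
tcp_pos: [0.6047, 0.0983, 0.1188]
ee_rot: [[-0.095, -0.995, 0.002], [-0.995, 0.095, -0.0], [0.0, -0.002, -1.0]]
wrist_force: [1.9, 0.5, -0.1]
gripper_width: 0.615
gripper_force: 0.0
```

Emit:
apply_moves([
  {"grip":0.62,"offset":[-0.3,0,0],"spin":0},
  {"grip":0.62,"offset":[-0.3,0,0],"spin":0},
])

```text
time_s: 52.55
tcp_pos: [0.605, 0.1042, 0.1178]
ee_rot: [[-0.091, -0.996, 0.003], [-0.996, 0.091, 0.002], [-0.002, -0.003, -1.0]]
wrist_force: [-0.8, -0.2, -1.2]
gripper_width: 0.62
gripper_force: 0.0
```

```bash
python3 - <<'E'
from g import *
c=cap('scene','s41');bands(c);p=pose();print('tcp tray',w2t(p[0]),p)
E
```

```text
band tray [0.0511 0.0689] 29 warm mid [0.0473 0.0694] axis from tray y -1.0
tcp tray [0.04081617 0.12367574] (array([0.60406567, 0.10337678, 0.1163873 ]), np.float64(-95.25808595186793))
```

Emit:
apply_moves([
  {"grip":0.62,"offset":[-0.3,0,3],"spin":0},
  {"grip":0.62,"offset":[-0.3,0,5.5],"spin":0},
  {"grip":0.62,"offset":[-0.3,0,5.5],"spin":0},
  {"grip":0.62,"offset":[-0.3,0,5.5],"spin":0},
])

```text
time_s: 53.0
tcp_pos: [0.6043, 0.1054, 0.0604]
ee_rot: [[-0.092, -0.996, -0.002], [-0.996, 0.092, -0.001], [0.002, 0.002, -1.0]]
wrist_force: [0.4, 0.3, -0.9]
gripper_width: 0.618
gripper_force: 0.0
```

Emit:
apply_moves([
  {"grip":0.48,"offset":[0,0,0],"spin":0},
  {"grip":0.48,"offset":[0,0,0],"spin":0},
  {"grip":0.48,"offset":[0,0,0],"spin":0},
  {"grip":0.48,"offset":[0,0,0],"spin":0},
  {"grip":0.48,"offset":[0,0,0],"spin":0},
])

```text
time_s: 53.5
tcp_pos: [0.6052, 0.1064, 0.0621]
ee_rot: [[-0.091, -0.996, 0.001], [-0.996, 0.091, 0.0], [-0.0, -0.001, -1.0]]
wrist_force: [-0.3, 0.3, 3.2]
gripper_width: 0.489
gripper_force: 14.1
```

Emit:
apply_moves([
  {"grip":0.487,"offset":[0,0,0],"spin":0},
  {"grip":0.487,"offset":[0,0,0],"spin":0},
])

```text
time_s: 53.7
tcp_pos: [0.6052, 0.1064, 0.0621]
ee_rot: [[-0.091, -0.996, 0.001], [-0.996, 0.091, 0.0], [-0.0, -0.001, -1.0]]
wrist_force: [-1.6, -0.9, 6.1]
gripper_width: 0.489
gripper_force: 8.2
```

Emit:
apply_moves([
  {"grip":0.487,"offset":[0,0,-1.5],"spin":0},
  {"grip":0.487,"offset":[0,0,-3.5],"spin":0},
  {"grip":0.487,"offset":[0,0,-6],"spin":0},
  {"grip":0.487,"offset":[0,0,-8.5],"spin":0},
  {"grip":0.487,"offset":[0,0,-11],"spin":0},
])

```text
time_s: 54.2
tcp_pos: [0.6034, 0.1061, 0.1701]
ee_rot: [[-0.093, -0.996, -0.004], [-0.996, 0.093, -0.0], [0.001, 0.004, -1.0]]
wrist_force: [0.1, 1.0, -4.4]
gripper_width: 0.487
gripper_force: 8.1
```

Emit:
apply_moves([
  {"grip":0.487,"offset":[0,0,-0.5],"spin":0},
  {"grip":0.487,"offset":[0,0,0],"spin":0},
  {"grip":0.487,"offset":[0,0,0],"spin":0},
])

```text
time_s: 54.5
tcp_pos: [0.6027, 0.1057, 0.1678]
ee_rot: [[-0.093, -0.996, -0.006], [-0.996, 0.093, -0.001], [0.002, 0.006, -1.0]]
wrist_force: [0.3, -0.5, -3.7]
gripper_width: 0.488
gripper_force: 5.2
```

```bash
sed -i 's/&(h\[:,1\]<.135)&/\&/' g.py; python3 -c "
from g import *
A('s42')"
```

```text
band [0.0524 0.1342 0.0854] 17 t(+y low) -12.6 xtilt -2.5 z [0.036 0.134]
F [ 0.3 -0.5 -3.7] grip 5.2 0.4883 tray [0.0392 0.1258] z 0.1678
```

Emit:
apply_moves([
  {"grip":0.484,"offset":[1.5,-1,0],"spin":0},
  {"grip":0.484,"offset":[3.5,-2.5,0],"spin":0},
  {"grip":0.484,"offset":[6,-4.5,0],"spin":0},
  {"grip":0.484,"offset":[8,-6,0],"spin":0},
  {"grip":0.484,"offset":[8.5,-6.3,0],"spin":0},
])

```text
time_s: 55.05
tcp_pos: [0.66, 0.0134, 0.1689]
ee_rot: [[-0.095, -0.996, -0.003], [-0.996, 0.095, -0.001], [0.001, 0.003, -1.0]]
wrist_force: [-0.6, -0.3, -0.3]
gripper_width: 0.485
gripper_force: 0.0
```

Emit:
apply_moves([
  {"grip":0.484,"offset":[0,0,0],"spin":0},
  {"grip":0.484,"offset":[0,0,1],"spin":0},
  {"grip":0.484,"offset":[0,0,1.8],"spin":0},
  {"grip":0.484,"offset":[0.4,0,2.1],"spin":0},
  {"grip":0.486,"offset":[0.9,0,2.4],"spin":0},
])

```text
time_s: 55.55
tcp_pos: [0.6585, 0.0073, 0.1466]
ee_rot: [[-0.09, -0.996, -0.001], [-0.996, 0.09, -0.0], [0.0, 0.001, -1.0]]
wrist_force: [-0.4, -0.4, -0.1]
gripper_width: 0.485
gripper_force: 0.0
```

Emit:
apply_moves([
  {"grip":0.488,"offset":[0.5,0,0.2],"spin":0},
  {"grip":0.488,"offset":[0.9,0,0.2],"spin":0},
  {"grip":0.488,"offset":[1.3,0,0.3],"spin":0},
  {"grip":0.488,"offset":[1.6,0,0.3],"spin":0},
])

```text
time_s: 55.95
tcp_pos: [0.6574, -0.0096, 0.1443]
ee_rot: [[-0.092, -0.996, 0.0], [-0.996, 0.092, 0.0], [-0.0, -0.0, -1.0]]
wrist_force: [0.2, 0.2, -0.1]
gripper_width: 0.488
gripper_force: 0.0
```

```bash
python3 -c "
from g import *
A('s43')"
```

```text
band [0.0659 0.0589 0.0435] 6 t(+y low) -87.5 xtilt 88.1 z [0.029 0.048]
F [ 0.2  0.2 -0.1] grip 0.0 0.4884 tray [0.1043 0.0161] z 0.1443
```

Emit:
apply_moves([
  {"grip":0.62,"offset":[0,0,-5],"spin":0},
  {"grip":0.62,"offset":[-4,0,-9],"spin":0},
  {"grip":0.62,"offset":[-9,0,-9],"spin":0},
  {"grip":0.62,"offset":[-14,0,-9],"spin":0},
  {"grip":0.62,"offset":[-14,0,-9],"spin":0},
])

```text
time_s: 56.5
tcp_pos: [0.6705, 0.1354, 0.2344]
ee_rot: [[-0.087, -0.996, 0.002], [-0.996, 0.087, 0.002], [-0.002, -0.001, -1.0]]
wrist_force: [0.1, -0.2, -1.2]
gripper_width: 0.618
gripper_force: 0.0
```

```bash
python3 - <<'E'
from g import *
c=cap('scene','s44');bands(c);bands(cap('top','t44'));hist(c);hist(c,.09,.13);p=pose();print('tcp tray',w2t(p[0]),p)
E
```

```text
band tray [0.0754 0.0681] 41 warm mid [0.0728 0.0662] axis from tray y -140.2
band tray [0.0726 0.0636] 35 warm mid [0.071  0.0627] axis from tray y 40.0
band tray [0.0595 0.0521] 10 warm mid [0.0704 0.0617] axis from tray y 39.4
[[ 0  0  0  0  0  0  0  0  0  0  0  0  0  0  0]
 [ 0  0  0  0  0  0  0  0  0  0  0  0  0  0  0]
 [ 0  0  0  0  0  0  0  0  0  0  0  0  0  0  0]
 [ 0  0  0  0  0  0  0  0  0  0  0  0  0  0  0]
 [ 0  0  0  0  0  0  0  0  0  0  0  0  0  0  0]
 [ 0  0  0  0  0  0  0  0  0  0  0  0  0  0  0]
 [ 0  0  0  0  0  0  0  0  0  0  0  0  0  0  0]
 [ 0  0  0  0  0  0  0  0  0  0  0  0  4  0  0]
 [ 0  0  0  0  0  5  0  0  0  0  0  5 36  3  0]
 [ 0  0  0  0 16 43  0  0  0  0  5 42 77 34  0]
 [ 0  0  0  0 27  2  0  0  0 13 55 73 19  0  0]
 [ 0  0  0  0  0  0  0  7 19 59 67 11  0  0  0]
 [ 0  0  0  0  0  0  0  0 47 68  3  0  0  0  0]
 [ 0  0  0  0  0  0  0  0  1  9  0  0  0  0  0]]
[[  0   0   0   0   0   0   0   0   0   0   0   0   0   0   0]
 [  0   0   0   0   0   0   0   0   0   0   0   0   0   0   0]
 [  0   0   0   0   0   0   0   0   0   0   0   0   0   0   0]
 [  0   0   0   0   0   0   0   0   0   0   0   0   0   0   0]
 [  0   0   0   0   0   0   0   0   0   0   0   0   0   0   0]
 [  0   0   0   0   0   0   0   0   0   0   0   0   0   0   0]
 [  0   0   0   0   0   0   0   0   0   0   0   0   0   0   0]
 [  0   0   0   1   1   0   0   0   0   0   0   0   0   0   0]
 [  0   0   0  28  51  49   0   0   0   0   0   0   0   0   0]
 [  0   0   0  37  69 101   0   0   0   0   0   0   0   0   0]
 [  0   0   0  12  53  24   0   0   0   0   0   0   0   0   0]
 [  0   0   0   0   0   0   0   0   0   0   0   0   0   0   0]
 [  0   0   0   0   0   0   0   0   0   0   0   0   0   0   0]
 [  0   0   0   0   0   0   0   0   0   0   0   0   0   0   0]]
tcp tray [0.10388577 0.15821001] (array([0.67005557, 0.13193763, 0.2338756 ]), np.float64(-95.11805336587301))
```

```bash
python3 - <<'E'
from g import *
a=t2w(.0355,.109);chain([(*a,.13,-55.3),(*a,.058,-55.3)])
h=cap('top','t45');P,uv,col=cloud(h);q=(P[:,:2]-T0)@RT
for x,y in((-.078,.022),(.04,-.058)):
    m=(np.hypot(q[:,0]-x,q[:,1]-y)<.04)&(P[:,2]>.1)&(P[:,2]<.14);print(m.sum(),q[m].mean(0),np.median(P[m,2]) if m.any() else 0)
E
```

```text
at [0.6701 0.1319 0.2339] -95.12
(np.float64(0.5974166208172279), np.float64(0.0892548362477665), 0.13, -55.3) off [ 4.9   6.85 10.39] spin -0.695 rows>= 4.6
(np.float64(0.5974166208172279), np.float64(0.0892548362477665), 0.058, -55.3) off [0.  0.  7.2] spin 0.0 rows>= 1.4
316 [-0.08037036  0.02096963] 0.12470961602435512
314 [ 0.04154071 -0.05914185] 0.12481741318727149
```

Emit:
apply_moves([
  {"grip":0.62,"offset":[4.9,6.85,10.4],"spin":-0.695},
  {"grip":0.62,"offset":[4.9,6.85,10.4],"spin":-0.695},
  {"grip":0.62,"offset":[4.9,6.85,10.4],"spin":-0.695},
  {"grip":0.62,"offset":[4.9,6.85,10.4],"spin":-0.695},
  {"grip":0.62,"offset":[4.9,6.85,10.4],"spin":-0.695},
])

```text
time_s: 57.15
tcp_pos: [0.5963, 0.0852, 0.1294]
ee_rot: [[0.569, -0.822, -0.002], [-0.822, -0.569, -0.001], [-0.0, 0.003, -1.0]]
wrist_force: [0.4, -0.5, -0.1]
gripper_width: 0.62
gripper_force: 0.0
```

Emit:
apply_moves([
  {"grip":0.62,"offset":[0,0,0],"spin":0},
  {"grip":0.62,"offset":[0,0,0],"spin":0},
  {"grip":0.62,"offset":[0,0,4],"spin":0},
  {"grip":0.62,"offset":[0,0,7.1],"spin":0},
  {"grip":0.62,"offset":[0,0,7.1],"spin":0},
])

```text
time_s: 57.65
tcp_pos: [0.5944, 0.0863, 0.055]
ee_rot: [[0.564, -0.825, -0.009], [-0.825, -0.564, -0.003], [-0.003, 0.009, -1.0]]
wrist_force: [-0.3, -0.7, -1.4]
gripper_width: 0.62
gripper_force: 0.0
```

Emit:
apply_moves([
  {"grip":0.48,"offset":[0,0,0],"spin":0},
  {"grip":0.48,"offset":[0,0,0],"spin":0},
  {"grip":0.48,"offset":[0,0,0],"spin":0},
  {"grip":0.48,"offset":[0,0,0],"spin":0},
  {"grip":0.487,"offset":[0,0,0],"spin":0},
])

```text
time_s: 58.15
tcp_pos: [0.598, 0.0878, 0.0608]
ee_rot: [[0.567, -0.823, 0.002], [-0.823, -0.567, 0.0], [0.001, -0.002, -1.0]]
wrist_force: [-2.4, -2.2, 6.2]
gripper_width: 0.486
gripper_force: 9.4
```

Emit:
apply_moves([
  {"grip":0.487,"offset":[0,0,-1.5],"spin":0},
  {"grip":0.487,"offset":[0,0,-3.5],"spin":0},
  {"grip":0.487,"offset":[0,0,-6],"spin":0},
  {"grip":0.487,"offset":[0,0,-8.5],"spin":0},
  {"grip":0.487,"offset":[0,0,-11],"spin":0},
])

```text
time_s: 58.65
tcp_pos: [0.5969, 0.088, 0.1692]
ee_rot: [[0.567, -0.824, -0.001], [-0.824, -0.567, 0.001], [-0.001, 0.001, -1.0]]
wrist_force: [-0.7, 0.9, -4.9]
gripper_width: 0.489
gripper_force: 9.9
```

Emit:
apply_moves([
  {"grip":0.487,"offset":[0,0,-0.3],"spin":0},
  {"grip":0.4,"offset":[0,0,-0.3],"spin":0},
  {"grip":0.4,"offset":[0,0,-0.3],"spin":0},
])

```text
time_s: 58.95
tcp_pos: [0.5964, 0.0877, 0.1702]
ee_rot: [[0.567, -0.824, -0.003], [-0.824, -0.567, -0.001], [-0.002, 0.003, -1.0]]
wrist_force: [-0.5, 0.4, -4.1]
gripper_width: 0.485
gripper_force: 30.0
```

```bash
python3 -c "
from g import *
A('s46')"
```

```text
band [0.0366 0.1299 0.0928] 31 t(+y low) -4.3 xtilt 0.6 z [0.045 0.142]
F [-0.5  0.4 -4.1] grip 30.0 0.4846 tray [0.0346 0.1073] z 0.1702
```

Emit:
apply_moves([
  {"grip":0.4,"offset":[2,0.2,0],"spin":0},
  {"grip":0.4,"offset":[5,0.5,0],"spin":0},
  {"grip":0.4,"offset":[8,0.8,0],"spin":0},
  {"grip":0.4,"offset":[10.3,1,0],"spin":0},
  {"grip":0.4,"offset":[11,1,0],"spin":0},
])

```text
time_s: 59.5
tcp_pos: [0.6519, -0.0106, 0.17]
ee_rot: [[0.565, -0.825, -0.003], [-0.825, -0.565, -0.001], [-0.001, 0.003, -1.0]]
wrist_force: [0.6, 0.2, -4.2]
gripper_width: 0.481
gripper_force: 30.0
```

Emit:
apply_moves([
  {"grip":0.4,"offset":[0,0,0],"spin":0},
  {"grip":0.4,"offset":[0,0,1.3],"spin":0},
  {"grip":0.4,"offset":[0,0,2.1],"spin":0},
  {"grip":0.4,"offset":[0.2,0,2.7],"spin":0},
  {"grip":0.487,"offset":[0.4,0,3.0],"spin":0},
])

```text
time_s: 60.0
tcp_pos: [0.6539, -0.0119, 0.143]
ee_rot: [[0.569, -0.822, -0.0], [-0.822, -0.569, -0.002], [0.001, 0.002, -1.0]]
wrist_force: [-3.6, -1.8, 10.8]
gripper_width: 0.489
gripper_force: 14.6
```

Emit:
apply_moves([
  {"grip":0.488,"offset":[0.3,0,0.1],"spin":0},
  {"grip":0.488,"offset":[0.5,0,0.1],"spin":0},
])

```text
time_s: 60.2
tcp_pos: [0.6571, -0.016, 0.1431]
ee_rot: [[0.568, -0.823, 0.001], [-0.823, -0.568, -0.001], [0.001, -0.001, -1.0]]
wrist_force: [-1.9, -0.7, 5.0]
gripper_width: 0.494
gripper_force: 8.8
```

```bash
python3 -c "
from g import *
A('s47')"
```

```text
band [0.1002 0.0371 0.0658] 29 t(+y low) -0.3 xtilt -2.8 z [0.018 0.114]
F [-1.9 -0.7  5. ] grip 8.8 0.4941 tray [0.1047 0.0097] z 0.1431
```

Emit:
apply_moves([
  {"grip":0.62,"offset":[0,0,-0.2],"spin":0},
  {"grip":0.62,"offset":[0,0,-0.2],"spin":0},
  {"grip":0.62,"offset":[0,0,-0.2],"spin":0},
  {"grip":0.62,"offset":[0,0,-4.5],"spin":0},
  {"grip":0.62,"offset":[0,0,-9.5],"spin":0},
])

```text
time_s: 60.75
tcp_pos: [0.6556, -0.0158, 0.2342]
ee_rot: [[0.567, -0.824, -0.006], [-0.824, -0.567, -0.001], [-0.003, 0.006, -1.0]]
wrist_force: [0.8, 0.2, -0.4]
gripper_width: 0.615
gripper_force: 0.0
```

Emit:
apply_moves([
  {"grip":0.75,"offset":[-20,-1.7,0],"spin":0},
  {"grip":0.75,"offset":[-20,-1.7,0],"spin":0},
  {"grip":0.75,"offset":[-20,-1.7,0],"spin":0},
  {"grip":0.75,"offset":[-20,-1.7,0],"spin":0},
  {"grip":0.75,"offset":[-20,-1.7,0],"spin":0},
])

```text
time_s: 61.25
tcp_pos: [0.5551, 0.1629, 0.2365]
ee_rot: [[0.573, -0.82, 0.0], [-0.82, -0.573, 0.001], [-0.001, -0.001, -1.0]]
wrist_force: [0.3, 0.6, 0.9]
gripper_width: 0.749
gripper_force: 0.0
```

Emit:
apply_moves([
  {"grip":0.75,"offset":[-16.3,-1.4,3],"spin":0.476},
  {"grip":0.75,"offset":[-16.3,-1.4,6],"spin":0.476},
  {"grip":0.75,"offset":[-16.3,-1.4,10],"spin":0.476},
  {"grip":0.75,"offset":[-16.3,-1.4,10],"spin":0.476},
  {"grip":0.75,"offset":[-16.3,-1.4,10],"spin":0.476},
])

```text
time_s: 61.75
tcp_pos: [0.473, 0.3014, 0.1315]
ee_rot: [[0.129, -0.992, -0.007], [-0.992, -0.129, -0.005], [0.004, 0.007, -1.0]]
wrist_force: [-0.3, -0.4, -0.8]
gripper_width: 0.75
gripper_force: 0.0
```

Emit:
apply_moves([
  {"grip":0.75,"offset":[0,0,0],"spin":0},
  {"grip":0.75,"offset":[0,0,0],"spin":0},
  {"grip":0.75,"offset":[0,0,0],"spin":0},
])

```text
time_s: 62.05
tcp_pos: [0.4777, 0.3004, 0.1375]
ee_rot: [[0.125, -0.992, 0.002], [-0.992, -0.125, 0.002], [-0.002, -0.002, -1.0]]
wrist_force: [-0.4, 0.1, 0.1]
gripper_width: 0.75
gripper_force: 0.0
```

```bash
python3 - <<'E'
from g import *
chain([(.4758,.3003,.064,-82.7)])
h=cap('top','t48');P,uv,col=cloud(h);q=(P[:,:2]-T0)@RT
for x,y in((-.078,.022),(.04,-.058),(.1,.02)):
    m=(np.hypot(q[:,0]-x,q[:,1]-y)<.04)&(P[:,2]>.1)&(P[:,2]<.14);print(m.sum(),q[m].mean(0),np.median(P[m,2]) if m.any() else 0)
E
```

```text
at [0.4777 0.3004 0.1375] -82.8
(0.4758, 0.3003, 0.064, -82.7) off [-0.02  0.19  7.35] spin -0.002 rows>= 1.5
315 [-0.08037511  0.02095509] 0.12467918687474568
312 [ 0.04163086 -0.05908316] 0.12461377162149768
302 [0.08714597 0.02634926] 0.12483399392747463
```

Emit:
apply_moves([
  {"grip":0.75,"offset":[0,0.2,4],"spin":0},
  {"grip":0.75,"offset":[0,0.2,7.3],"spin":0},
  {"grip":0.75,"offset":[0,0.2,7.3],"spin":0},
  {"grip":0.75,"offset":[0,0.2,7.3],"spin":0},
])

```text
time_s: 62.5
tcp_pos: [0.4754, 0.3003, 0.0641]
ee_rot: [[0.126, -0.992, 0.001], [-0.992, -0.126, 0.0], [-0.0, -0.001, -1.0]]
wrist_force: [0.4, 0.3, 1.2]
gripper_width: 0.747
gripper_force: 0.0
```

Emit:
apply_moves([
  {"grip":0.3,"offset":[0,0,0],"spin":0},
  {"grip":0.3,"offset":[0,0,0],"spin":0},
  {"grip":0.3,"offset":[0,0,0],"spin":0},
  {"grip":0.3,"offset":[0,0,0],"spin":0},
  {"grip":0.3,"offset":[0,0,0],"spin":0},
])

```text
time_s: 63.0
tcp_pos: [0.4754, 0.3011, 0.0642]
ee_rot: [[0.127, -0.992, 0.002], [-0.992, -0.127, 0.002], [-0.001, -0.002, -1.0]]
wrist_force: [0.8, -0.6, 3.9]
gripper_width: 0.456
gripper_force: 30.0
```

Emit:
apply_moves([
  {"grip":0.3,"offset":[0,0.8,-0.05],"spin":0},
  {"grip":0.3,"offset":[0,1.6,-0.05],"spin":0},
  {"grip":0.3,"offset":[0,2.4,-0.05],"spin":0},
  {"grip":0.3,"offset":[0,3.0,-0.05],"spin":0},
  {"grip":0.3,"offset":[0,3.6,-0.05],"spin":0},
])

```text
time_s: 63.5
tcp_pos: [0.4441, 0.2992, 0.066]
ee_rot: [[0.131, -0.991, 0.012], [-0.991, -0.131, 0.008], [-0.006, -0.013, -1.0]]
wrist_force: [16.5, -2.6, -1.1]
gripper_width: 0.451
gripper_force: 32.0
```

Emit:
apply_moves([
  {"grip":0.3,"offset":[0,0.5,0],"spin":0},
  {"grip":0.3,"offset":[0,0.5,0],"spin":0},
])

```text
time_s: 63.7
tcp_pos: [0.4389, 0.2986, 0.0665]
ee_rot: [[0.131, -0.991, 0.012], [-0.991, -0.131, 0.008], [-0.006, -0.012, -1.0]]
wrist_force: [12.1, -1.7, 3.0]
gripper_width: 0.453
gripper_force: 31.4
```

Emit:
apply_moves([
  {"grip":0.3,"offset":[0,0,-1.5],"spin":0},
  {"grip":0.3,"offset":[0,0,-3],"spin":0},
  {"grip":0.3,"offset":[0,0,-5],"spin":0},
  {"grip":0.3,"offset":[0,0,-8],"spin":0},
  {"grip":0.3,"offset":[0,0,-12],"spin":0},
])

```text
time_s: 64.2
tcp_pos: [0.4318, 0.2937, 0.1821]
ee_rot: [[0.126, -0.992, -0.006], [-0.992, -0.126, -0.005], [0.004, 0.006, -1.0]]
wrist_force: [0.6, 0.4, -3.0]
gripper_width: 0.452
gripper_force: 30.0
```

Emit:
apply_moves([
  {"grip":0.3,"offset":[0,0,0],"spin":0},
  {"grip":0.3,"offset":[0,0,0],"spin":0},
])

```text
time_s: 64.4
tcp_pos: [0.4329, 0.295, 0.1835]
ee_rot: [[0.126, -0.992, -0.001], [-0.992, -0.126, 0.001], [-0.001, 0.001, -1.0]]
wrist_force: [-0.4, 0.5, -5.3]
gripper_width: 0.45
gripper_force: 30.0
```

```bash
python3 - <<'E'
from g import *
s=r.sense();print(s['wrist_force'],s['gripper_force'])
a=t2w(-.005,.10);m=(.50,.19);chain([(*m,.20,-90),(*a,.18,-95.3),(*a,.037,-95.3)])
E
```

```text
[-0.43603233  0.45246542 -5.26532938] 29.991492457775166
at [0.4329 0.295  0.1835] -82.76
(0.5, 0.19, 0.2, -90) off [11.26 -5.33 -1.65] spin 0.126 rows>= 2.5
(np.float64(0.5562584352537333), np.float64(0.08403432275569102), 0.18, -95.3) off [10.6  -5.63  2.  ] spin 0.093 rows>= 2.4
(np.float64(0.5562584352537333), np.float64(0.08403432275569102), 0.037, -95.3) off [ 0.   0.  14.3] spin 0.0 rows>= 2.9
```

Emit:
apply_moves([
  {"grip":0.3,"offset":[3,-1.5,-0.8],"spin":0.04},
  {"grip":0.3,"offset":[6.5,-3.2,-1.6],"spin":0.08},
  {"grip":0.3,"offset":[9.5,-4.5,-1.6],"spin":0.126},
  {"grip":0.3,"offset":[11.3,-5.3,-1.6],"spin":0.126},
  {"grip":0.3,"offset":[11.3,-5.3,-1.6],"spin":0.126},
])

```text
time_s: 64.9
tcp_pos: [0.4999, 0.1872, 0.1969]
ee_rot: [[-0.003, -1.0, -0.005], [-1.0, 0.003, -0.003], [0.003, 0.005, -1.0]]
wrist_force: [-0.7, 0.4, -3.5]
gripper_width: 0.454
gripper_force: 30.0
```

Emit:
apply_moves([
  {"grip":0.3,"offset":[3,-1.6,0],"spin":0.05},
  {"grip":0.3,"offset":[6.5,-3.4,0],"spin":0.093},
  {"grip":0.3,"offset":[9.5,-5.1,0],"spin":0.093},
  {"grip":0.3,"offset":[10.6,-5.6,1],"spin":0.093},
  {"grip":0.3,"offset":[10.6,-5.6,2],"spin":0.093},
])

```text
time_s: 65.4
tcp_pos: [0.556, 0.0829, 0.1773]
ee_rot: [[-0.094, -0.996, -0.003], [-0.996, 0.094, -0.001], [0.001, 0.003, -1.0]]
wrist_force: [-0.1, 1.1, -4.7]
gripper_width: 0.451
gripper_force: 30.0
```

Emit:
apply_moves([
  {"grip":0.3,"offset":[0,0,0],"spin":0},
  {"grip":0.3,"offset":[0,0,4],"spin":0},
  {"grip":0.3,"offset":[0,0,8],"spin":0},
  {"grip":0.3,"offset":[0,0,12],"spin":0},
  {"grip":0.3,"offset":[0,0,14],"spin":0},
])

```text
time_s: 65.9
tcp_pos: [0.5538, 0.0846, 0.0361]
ee_rot: [[-0.091, -0.996, -0.006], [-0.996, 0.091, -0.002], [0.003, 0.006, -1.0]]
wrist_force: [-0.3, -1.0, -3.3]
gripper_width: 0.448
gripper_force: 30.0
```

Emit:
apply_moves([
  {"grip":0.3,"offset":[0,0,0.4],"spin":0},
  {"grip":0.3,"offset":[0,0,0.7],"spin":0},
  {"grip":0.3,"offset":[0,0,0.9],"spin":0},
])

```text
time_s: 66.2
tcp_pos: [0.5578, 0.085, 0.0319]
ee_rot: [[-0.09, -0.996, 0.003], [-0.996, 0.09, 0.001], [-0.001, -0.003, -1.0]]
wrist_force: [0.0, -0.0, -2.7]
gripper_width: 0.45
gripper_force: 30.0
```

Emit:
apply_moves([
  {"grip":0.62,"offset":[0,0,-0.1],"spin":0},
  {"grip":0.62,"offset":[0,0,-0.1],"spin":0},
  {"grip":0.62,"offset":[0,0,-0.1],"spin":0},
  {"grip":0.62,"offset":[0,0,-5],"spin":0},
  {"grip":0.62,"offset":[-3.2,0,-9],"spin":0},
])

```text
time_s: 66.7
tcp_pos: [0.5591, 0.1128, 0.121]
ee_rot: [[-0.096, -0.995, -0.002], [-0.995, 0.096, -0.001], [0.002, 0.002, -1.0]]
wrist_force: [1.7, 0.3, 0.2]
gripper_width: 0.615
gripper_force: 0.0
```

Emit:
apply_moves([
  {"grip":0.62,"offset":[0,0,0],"spin":0},
  {"grip":0.62,"offset":[0,0,0],"spin":0},
  {"grip":0.62,"offset":[0,0,0],"spin":0},
])

```text
time_s: 67.0
tcp_pos: [0.5588, 0.1146, 0.1192]
ee_rot: [[-0.092, -0.996, -0.001], [-0.996, 0.092, -0.0], [0.0, 0.001, -1.0]]
wrist_force: [-0.6, -0.4, 0.2]
gripper_width: 0.617
gripper_force: 0.0
```

```bash
python3 - <<'E'
from g import *
c=cap('scene','s50');bands(c);bands(cap('top','t50'));p=pose();print('tcp tray',w2t(p[0]),p)
E
```

```text
band tray [0.0021 0.0767] 41 warm mid [-0.0012  0.0763] axis from tray y 0.4
band tray [-0.0042  0.0763] 39 warm mid [-0.0049  0.0735] axis from tray y -178.8
band tray [-0.0213  0.0775] 6 warm mid [-0.0058  0.0761] axis from tray y 178.0
tcp tray [-0.00525261  0.13032067] (array([0.55880764, 0.11424869, 0.11856362]), np.float64(-95.3114018006741))
```

Emit:
apply_moves([
  {"grip":0.62,"offset":[-0.35,0,3],"spin":0},
  {"grip":0.62,"offset":[-0.35,0,6.0],"spin":0},
  {"grip":0.62,"offset":[-0.35,0,6.0],"spin":0},
  {"grip":0.62,"offset":[-0.35,0,6.0],"spin":0},
])

```text
time_s: 67.5
tcp_pos: [0.5598, 0.1179, 0.0591]
ee_rot: [[-0.092, -0.996, -0.002], [-0.996, 0.092, -0.002], [0.002, 0.002, -1.0]]
wrist_force: [-0.4, -0.1, 0.3]
gripper_width: 0.619
gripper_force: 0.0
```

Emit:
apply_moves([
  {"grip":0.48,"offset":[0,0,0],"spin":0},
  {"grip":0.48,"offset":[0,0,0],"spin":0},
  {"grip":0.48,"offset":[0,0,0],"spin":0},
  {"grip":0.48,"offset":[0,0,0],"spin":0},
  {"grip":0.487,"offset":[0,0,0],"spin":0},
])

```text
time_s: 68.0
tcp_pos: [0.5603, 0.1187, 0.0607]
ee_rot: [[-0.092, -0.996, 0.001], [-0.996, 0.092, 0.0], [-0.0, -0.001, -1.0]]
wrist_force: [-0.8, -0.1, 4.7]
gripper_width: 0.488
gripper_force: 9.4
```

Emit:
apply_moves([
  {"grip":0.487,"offset":[0,0,-1.5],"spin":0},
  {"grip":0.487,"offset":[0,0,-3.5],"spin":0},
  {"grip":0.487,"offset":[0,0,-6],"spin":0},
  {"grip":0.487,"offset":[0,0,-8.5],"spin":0},
  {"grip":0.487,"offset":[0,0,-11],"spin":0},
])

```text
time_s: 68.5
tcp_pos: [0.559, 0.1183, 0.1694]
ee_rot: [[-0.093, -0.996, -0.002], [-0.996, 0.093, -0.0], [0.0, 0.002, -1.0]]
wrist_force: [-0.1, 2.7, -2.6]
gripper_width: 0.491
gripper_force: 10.2
```

Emit:
apply_moves([
  {"grip":0.487,"offset":[0,0,-0.3],"spin":0},
  {"grip":0.4,"offset":[0,0,-0.3],"spin":0},
  {"grip":0.4,"offset":[0,0,-0.3],"spin":0},
])

```text
time_s: 68.8
tcp_pos: [0.5586, 0.1181, 0.1706]
ee_rot: [[-0.092, -0.996, -0.004], [-0.996, 0.092, -0.001], [0.001, 0.004, -1.0]]
wrist_force: [-0.8, -0.5, -4.2]
gripper_width: 0.483
gripper_force: 30.0
```

```bash
python3 -c "
from g import *
A('s51')"
```

```text
band [0.0078 0.1516 0.0914] 31 t(+y low) -4.3 xtilt -0.6 z [0.043 0.14 ]
F [-0.8 -0.5 -4.2] grip 30.0 0.4829 tray [-0.0058  0.1341] z 0.1706
```

Emit:
apply_moves([
  {"grip":0.4,"offset":[1.5,0,0],"spin":0},
  {"grip":0.4,"offset":[3.5,0,0],"spin":0},
  {"grip":0.4,"offset":[5.5,0,0],"spin":0},
  {"grip":0.4,"offset":[6.5,0,0],"spin":0},
  {"grip":0.4,"offset":[6.5,0,0],"spin":0},
])

```text
time_s: 69.35
tcp_pos: [0.5534, 0.0522, 0.172]
ee_rot: [[-0.094, -0.996, -0.002], [-0.996, 0.094, -0.001], [0.001, 0.002, -1.0]]
wrist_force: [-0.1, 0.3, -3.3]
gripper_width: 0.482
gripper_force: 30.0
```

Emit:
apply_moves([
  {"grip":0.4,"offset":[0,0,0],"spin":0},
  {"grip":0.4,"offset":[0,0,1.3],"spin":0},
  {"grip":0.4,"offset":[0,0,2.1],"spin":0},
  {"grip":0.4,"offset":[0.2,0,2.6],"spin":0},
  {"grip":0.487,"offset":[0.4,0,2.9],"spin":0},
])

```text
time_s: 69.85
tcp_pos: [0.5539, 0.0496, 0.1445]
ee_rot: [[-0.09, -0.996, -0.0], [-0.996, 0.09, -0.002], [0.002, 0.0, -1.0]]
wrist_force: [-3.8, -1.9, 9.3]
gripper_width: 0.487
gripper_force: 14.8
```

Emit:
apply_moves([
  {"grip":0.488,"offset":[0.3,0,0.1],"spin":0},
  {"grip":0.488,"offset":[0.5,0,0.1],"spin":0},
])

```text
time_s: 70.05
tcp_pos: [0.5533, 0.0447, 0.1434]
ee_rot: [[-0.092, -0.996, 0.001], [-0.996, 0.092, 0.0], [-0.0, -0.001, -1.0]]
wrist_force: [-1.2, 0.3, 0.5]
gripper_width: 0.488
gripper_force: 8.9
```

Emit:
apply_moves([
  {"grip":0.62,"offset":[0,0,-0.2],"spin":0},
  {"grip":0.62,"offset":[0,0,-0.2],"spin":0},
  {"grip":0.62,"offset":[0,0,-0.2],"spin":0},
  {"grip":0.62,"offset":[0,0,-4.5],"spin":0},
  {"grip":0.62,"offset":[0,0,-9],"spin":0},
])

```text
time_s: 70.55
tcp_pos: [0.5525, 0.0447, 0.2324]
ee_rot: [[-0.092, -0.996, -0.004], [-0.996, 0.092, -0.001], [0.002, 0.003, -1.0]]
wrist_force: [0.8, -0.2, 0.3]
gripper_width: 0.617
gripper_force: 0.0
```

Emit:
apply_moves([
  {"grip":0.3,"offset":[0,0,-2],"spin":0},
  {"grip":0,"offset":[0,0,-2],"spin":0},
])

```text
time_s: 70.75
tcp_pos: [0.5553, 0.0454, 0.2569]
ee_rot: [[-0.091, -0.996, 0.009], [-0.996, 0.091, 0.002], [-0.003, -0.009, -1.0]]
wrist_force: [0.3, 0.9, 0.2]
gripper_width: 0.514
gripper_force: 0.0
```

```bash
cat > chk.py <<'E'
from g import *
for n in('top','scene'):
    h=cap(n,'k'+n);P,uv,col=cloud(h);q=(P[:,:2]-T0)@RT
    for x,y in((-.08,.021),(.0415,-.059),(.087,.026),(-.005,.07)):
        m=(np.hypot(q[:,0]-x,q[:,1]-y)<.04)&(P[:,2]>.1)&(P[:,2]<.14);print(n,m.sum(),q[m].mean(0).round(3),np.percentile(P[m,2],[5,50,95]).round(4) if m.any() else 0)
E
python3 chk.py; python3 - <<'E'
from g import *
A('s52')
chain([(.60,-.10,.23,-95.3),(.617,-.239,.13,-95.3),(.617,-.239,.084,-95.3)])
E
```

```text
top 197 [-0.081  0.014] [0.1214 0.1243 0.1277]
top 313 [ 0.042 -0.059] [0.1216 0.1249 0.1285]
top 50 [0.093 0.008] [0.1211 0.1244 0.127 ]
top 0 [nan nan] 0
scene 347 [-0.075  0.023] [0.1029 0.1226 0.1266]
scene 378 [ 0.047 -0.057] [0.104  0.1228 0.1269]
scene 401 [0.092 0.029] [0.1038 0.1231 0.1266]
scene 393 [-0.001  0.078] [0.1032 0.1229 0.1262]
band [0.0076 0.0851 0.0664] 33 t(+y low) -0.4 xtilt 0.2 z [0.018 0.114]
F [ 0.1 -0.2 -0.4] grip 0.0 0.4279 tray [-0.0047  0.0608] z 0.2525
at [0.5525 0.0448 0.2515] -95.28
(0.6, -0.1, 0.23, -95.3) off [13.98 -6.06  2.15] spin 0.0 rows>= 3.1
(0.617, -0.239, 0.13, -95.3) off [13.68 -2.98 10.  ] spin 0.0 rows>= 3.4
(0.617, -0.239, 0.084, -95.3) off [0.  0.  4.6] spin 0.0 rows>= 0.9chk.py:5: RuntimeWarning: Mean of empty slice.
  m=(np.hypot(q[:,0]-x,q[:,1]-y)<.04)&(P[:,2]>.1)&(P[:,2]<.14);print(n,m.sum(),q[m].mean(0).round(3),np.percentile(P[m,2],[5,50,95]).round(4) if m.any() else 0)
  ret = um.true_divide(
```

Emit:
apply_moves([
  {"grip":0,"offset":[14,-6,1],"spin":0},
  {"grip":0,"offset":[14,-6,1],"spin":0},
  {"grip":0,"offset":[14,-6,1],"spin":0},
  {"grip":0,"offset":[14,-6,1],"spin":0},
  {"grip":0,"offset":[14,-6,1],"spin":0},
])

```text
time_s: 71.4
tcp_pos: [0.5993, -0.1014, 0.2402]
ee_rot: [[-0.095, -0.995, -0.005], [-0.996, 0.095, 0.0], [0.0, 0.004, -1.0]]
wrist_force: [0.5, -0.3, -0.8]
gripper_width: 0.017
gripper_force: 0.0
```

Emit:
apply_moves([
  {"grip":0,"offset":[13.7,-3,0],"spin":0},
  {"grip":0,"offset":[13.7,-3,0],"spin":0},
  {"grip":0,"offset":[13.7,-3,4],"spin":0},
  {"grip":0,"offset":[13.7,-3,8],"spin":0},
  {"grip":0,"offset":[13.7,-3,11],"spin":0},
])

```text
time_s: 71.9
tcp_pos: [0.6155, -0.2387, 0.1288]
ee_rot: [[-0.093, -0.996, -0.005], [-0.996, 0.093, 0.002], [-0.001, 0.005, -1.0]]
wrist_force: [0.3, -0.4, -0.6]
gripper_width: 0.003
gripper_force: 0.0
```

Emit:
apply_moves([
  {"grip":0,"offset":[0,0,0],"spin":0},
  {"grip":0,"offset":[0,0,0],"spin":0},
  {"grip":0,"offset":[0,0,0],"spin":0},
])

```text
time_s: 72.2
tcp_pos: [0.619, -0.2386, 0.1353]
ee_rot: [[-0.09, -0.996, 0.004], [-0.996, 0.09, -0.001], [0.001, -0.004, -1.0]]
wrist_force: [0.6, -0.8, 0.5]
gripper_width: 0.008
gripper_force: 0.0
```

```bash
python3 - <<'E'
from g import *
chain([(.617,-.239,.084,-95.3)]);print(r.sense()['gripper_width'])
E
```

```text
at [ 0.619  -0.2386  0.1353] -95.15
(0.617, -0.239, 0.084, -95.3) off [0.06 0.2  5.13] spin 0.003 rows>= 1.0
0.008007260391490221
```

Emit:
apply_moves([
  {"grip":0,"offset":[0,0.2,3],"spin":0},
  {"grip":0,"offset":[0,0.2,4],"spin":0},
  {"grip":0,"offset":[0,0.2,4.7],"spin":0},
  {"grip":0,"offset":[0,0.2,5.1],"spin":0},
  {"grip":0,"offset":[0,0.2,5.1],"spin":0},
])

```text
time_s: 72.7
tcp_pos: [0.6154, -0.2384, 0.0881]
ee_rot: [[-0.09, -0.996, 0.0], [-0.996, 0.09, -0.001], [0.001, -0.0, -1.0]]
wrist_force: [-8.9, 5.5, 20.1]
gripper_width: 0.005
gripper_force: 10.9
```

Emit:
apply_moves([
  {"grip":0,"offset":[0,0,0.3],"spin":0},
  {"grip":0,"offset":[0,0,0.5],"spin":0},
  {"grip":0,"offset":[0,0,0.5],"spin":0},
])

```text
time_s: 73.0
tcp_pos: [0.6154, -0.2385, 0.0877]
ee_rot: [[-0.088, -0.996, 0.001], [-0.996, 0.088, -0.002], [0.002, -0.002, -1.0]]
wrist_force: [-16.1, 11.2, 39.6]
gripper_width: 0.007
gripper_force: 19.6
```

Emit:
apply_moves([
  {"grip":0,"offset":[0,0,-3],"spin":0},
  {"grip":0,"offset":[0,0,-7],"spin":0},
  {"grip":0,"offset":[0,0,-11],"spin":0},
  {"grip":0,"offset":[0,0,-13],"spin":0},
  {"grip":0,"offset":[0,0,-13],"spin":0},
])

```text
time_s: 73.5
tcp_pos: [0.6179, -0.2397, 0.213]
ee_rot: [[-0.091, -0.996, 0.011], [-0.996, 0.091, -0.003], [0.002, -0.011, -1.0]]
wrist_force: [-0.3, -0.1, -0.3]
gripper_width: 0.009
gripper_force: 0.0
```

Emit:
apply_moves([
  {"grip":0,"offset":[0,0,0],"spin":0},
  {"grip":0,"offset":[0,0,0],"spin":0},
  {"grip":0,"offset":[0,0,0],"spin":0},
])

```text
time_s: 73.8
tcp_pos: [0.6147, -0.2389, 0.205]
ee_rot: [[-0.092, -0.996, -0.003], [-0.996, 0.092, 0.001], [-0.0, 0.003, -1.0]]
wrist_force: [-0.1, -0.2, -0.0]
gripper_width: 0.005
gripper_force: 0.0
```

```bash
python3 chk.py 2>/dev/null; python3 - <<'E'
from g import *
c=dict(np.load('/tmp/kscene.npz'));reds(c,.138,60)
P,uv,col=cloud(c);m=(np.hypot(P[:,0]-.68,P[:,1]+.325)<.03)&(P[:,2]>.11)&(P[:,2]<.17);print(m.sum(),P[m].mean(0))
E
```

```text
top 316 [-0.08   0.021] [0.1216 0.1247 0.1281]
top 24 [ 0.041 -0.039] [0.1209 0.1244 0.1269]
top 305 [0.087 0.026] [0.1213 0.1245 0.1284]
top 312 [-0.006  0.076] [0.1216 0.1248 0.1279]
scene 355 [-0.075  0.023] [0.1041 0.123  0.1267]
scene 376 [ 0.046 -0.057] [0.1041 0.123  0.1263]
scene 401 [0.092 0.029] [0.104  0.1231 0.1264]
scene 395 [-0.001  0.078] [0.1033 0.1229 0.1264]
red [166.  40.] 65 [ 0.1582 -0.813   0.138 ] tray [-0.3185 -0.83  ]
red [146.  52.] 68 [ 0.2445 -0.8138  0.138 ] tray [-0.2325 -0.8228]
red [126.  64.] 74 [ 0.331  -0.8135  0.138 ] tray [-0.1464 -0.8145]
red [ 58. 107.] 85 [ 0.5905 -0.8127  0.138 ] tray [ 0.112  -0.7898]
red [ 33. 123.] 95 [ 0.6767 -0.8128  0.138 ] tray [ 0.1978 -0.7819]
red [  7. 141.] 102 [ 0.7637 -0.8119  0.138 ] tray [ 0.2843 -0.7729]
red [170. 190.] 81 [ 0.682  -0.3216  0.138 ] tray [ 0.1576 -0.2923]
red [218. 314.] 498 [ 0.8942 -0.0115  0.138 ] tray [0.3404 0.0361]
123 [ 0.6841465  -0.31546122  0.13978146]
```

Every fuse stands in the tray, the lever ball is at x = 0.682 (off), and the arm touches nothing, so I hand it in.

```bash
python3 -c "
from station import r
print(r.finish_job())"
```

```text
the job is handed in; nothing more can be done
None
```

The job is handed in, with no verdict shown: in the last camera check all four fuses stood in the tray and the lever was off; the button had been pressed to its stop; I did not re-measure the bystanders.

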